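# Sort tagged cartons into the release rack and the reject tray

### The arm

A 7-joint arm with a two-finger parallel gripper is mounted at the origin on the work surface. World frame = base frame: x ahead of the robot, y to its left, z up, the work surface at z = 0. Lengths are in m, angles in rad, forces in N, time in s.
With the tool pointing down it reaches from about 0.4 to 0.85 m from the base axis. Payload 10.4 kg.
Tool frame: the origin (TCP) lies at the very end of the fingers, on their centre line; the grasp point (between the pads) lies r.pinch_z behind it (r.pinch_z is the distance from the TCP to the grasp point, in m); z points along the fingers, x is the direction in which the jaws open and shut, and the axes are right-handed (so a half turn about z gives the same grasp; the last joint's range is limited). The gripper opens to 87 mm and grips with 3 to 60 N. Pads are 19 mm wide; open, the fingers measure 117 mm over their backs; the gripper's body (75 mm by 190 mm) begins 51 mm behind the grasp point.
Start: joints at [1.092, 0.332, -0.065, 1.46, 0.022, 1.35, -0.088], TCP at [0.275, -0.561, 0.223] pointing down, gripper open.
Joint ranges: [-2.6, 2.6], [-0.5, 2.12], [-1.47, 1.34], [0.16, 2.42], [-1.27, 4.41], [0.06, 2.06], [-2.6, 2.6]. Speed limits (rad/s): [2.22, 2.22, 2.79, 2.79, 3.14, 3.14, 3.14].

### API

Orientations are given as a unit quaternion [x, y, z, w].
In Python, from bench import r gives the robot as it stands.
- The arm moves only by the tool carry_out, never from a script. Its argument "increments" is text: rows parted by semicolons, each of 7 numbers parted by spaces: the turn, a rotation vector about the tool's x, y, z in degrees, then the shift along the tool's x, y, z in m, then the finger opening in m, from 0 to 0.087. A call has exactly 5 rows; each row is the pose to reach, as a shift and turn from the pose measured when the call began, along the tool's axes at that moment; what a row does not reach only later rows make up. A row lasts 1/8 s, in which the tool goes at most 62.5 mm and 10.7 degrees, less where a joint would pass 70% of its speed; a pose out of reach is approached as far as the arm can. A call with a gripper value outside its range is refused whole. The fingers move at their own pace and stop on an object; "squeeze" is the grip in N (left out, the last holds). Time passes only in rows, so rows that repeat a pose let the fingers close, or fill a call up. It gives the time, the measured TCP pose, the force and the opening at its end, in the units of the state.
- r.read_state(): the state, without advancing time (a new reading comes with each control period).
- r.camera(name): name is "side" or "top" or "wrist"; returns (picture, depth): 420x560x3 uint8, blue, green, red; 420x560 float32, m along the optical axis (not along the pixel's ray), 0 where there is no reading.
- r.camera_model(name): a dict with "K" (3x3 intrinsics, pixels), "k1" (the pictures are not rectified: a ray, as slopes to the right and down, at radius r is drawn at 1 + k1 r^2 times it, then the intrinsics apply), "extrinsics" (4x4, takes a point from camera to world coordinates). Camera axes: x right, y down, z forward; pixel columns grow to the right and rows downward; lengths in m; the calibration is good to about 2 mm. A picture is of the moment at which its call begins: read the wrist's pose just before it. camera_model takes no time and is no camera call; for the wrist camera it gives the pose at the moment of the call.
- r.close_job(): hands the job in, once; it reports no verdict.
The state is a dict: "time": time; "joint_positions": joint angles; "joint_vel": joint speeds; "joint_torque": joint torques, N m; "ee_pos": TCP position; "eef_rot": TCP orientation; "ft_force": force on the tool from outside, world axes, zero at the start; "torque": the same for the moment, N m; "width": finger opening in m.
Only numpy, scipy, OpenCV 4.12 (cv2) and the standard library are available. Lean on these libraries where they do the work, as an engineer would, in place of code of your own. Each camera call takes 0.05 s, during which the arm holds its last target.

### The job

Sort the small off-white cartons on the table by their tags: stand every carton with a round green tag upright on its small end in the channel of the aluminium release rack, and lay every carton with a square red tag flat inside the black reject tray. Lay the upright hand stamp on its side in its wooden cradle, across both saddles. When everything is in place, press the tally button fully down and let it go; leave the two stacks of plain discs in the middle of the table where they are.

Things in the scene. Friction and masses are not known exactly. Their poses are not given: they have to be found in the camera images.
- green_a_c (a point): centre of a small off-white cardboard carton, 76 (x) x 50 (y) x 24 (z) mm, about 90 g, with a round green tag, 28 mm across stuck on one of its two large faces (the +z face, which looks up at the start). All cartons are the same but for the tag. At the start it lies flat on the table, so this point is 12 mm up, its long x axis roughly away from the robot. x is the long axis, z the thickness. May be absent.
- green_b_c (a point): centre of a small off-white cardboard carton, 76 (x) x 50 (y) x 24 (z) mm, about 90 g, with a round green tag, 28 mm across stuck on one of its two large faces (the +z face, which looks up at the start). All cartons are the same but for the tag. At the start it lies flat on the table, so this point is 12 mm up, its long x axis roughly away from the robot. x is the long axis, z the thickness. May be absent.
- green_c_c (a point): centre of a small off-white cardboard carton, 76 (x) x 50 (y) x 24 (z) mm, about 90 g, with a round green tag, 28 mm across stuck on one of its two large faces (the +z face, which looks up at the start). All cartons are the same but for the tag. At the start it lies flat on the table, so this point is 12 mm up, its long x axis roughly away from the robot. x is the long axis, z the thickness. May be absent.
- red_a_c (a point): centre of a small off-white cardboard carton, 76 (x) x 50 (y) x 24 (z) mm, about 90 g, with a square red tag, 26 mm wide stuck on one of its two large faces (the +z face, which looks up at the start). All cartons are the same but for the tag. At the start it lies flat on the table, so this point is 12 mm up, its long x axis roughly away from the robot. x is the long axis, z the thickness. May be absent.
- red_b_c (a point): centre of a small off-white cardboard carton, 76 (x) x 50 (y) x 24 (z) mm, about 90 g, with a square red tag, 26 mm wide stuck on one of its two large faces (the +z face, which looks up at the start). All cartons are the same but for the tag. At the start it lies flat on the table, so this point is 12 mm up, its long x axis roughly away from the robot. x is the long axis, z the thickness. May be absent.
- rack: release rack, a fixed straight aluminium channel, 62 (x) x 260 (y) mm outside; origin at the centre of its underside, z up, y along the channel. For the floor see rack_floor.
- rack_floor (a point): centre of the release rack's channel floor, 4 mm above the table. The channel is 34 mm wide in x and 244 mm long in y, between rails whose tops are 26 mm above this floor (its low end walls 12 mm); cartons stand in it in a row with their large faces towards the rails. Thin black floor lines at y = -42 and +42 mm mark three places, centred at y = -84, 0 and +84 mm; the lines are only a guide.
- tray: reject tray, a fixed low black plastic tray, 142 (x) x 248 (y) mm outside; origin at the centre of its underside, z up.
- tray_floor (a point): centre of the reject tray's inner floor, 4 mm above the table. The inside is 130 mm in x and 236 mm in y; its lips stand 8 mm above the floor. A grey line on the floor along x at y = 0 parts it into two places, each for one carton.
- stamp_c (a point): centre of the hand stamp, a black and grey cylinder 36 mm in diameter and 100 mm long, about 110 g; z is its long axis. At the start it stands upright on the table, so this point is 50 mm up.
- cradle: stamp cradle, a fixed wooden plate 100 (x) x 60 (y) mm with two saddles; origin at the centre of its underside, z up. The stamp lies in it along x.
- cradle_seat (a point): where the stamp's centre lies when it rests on its side in the cradle: 40 mm above the table, midway between the saddles. The saddles are 12 mm thick, at x = -41 and +41 mm, with a free gap of 70 mm between them for the fingers; they carry the stamp from below (18 mm under this point) and have cheeks at y about -24 and +24 mm whose tops are about 4 mm below this point. Between the saddles the plate's top is 34 mm below this point.
- tally (a joint): travel of the tally button in m: 0 up, 0.006 fully down; it springs back. Fully down takes 5 N.
- tally_top (a point): centre of the top of the tally button, a round white push button 32 mm across in a grey housing; it is pressed straight down.
- chips_a: bystander: stack of four plain grey and buff discs, 39 mm across, 14 mm high; origin at the underside; leave it alone.
- chips_b: bystander: stack of six such discs, 20 mm high; origin at the underside; leave it alone.
There are look-alikes about, which are no part of the job. Leave any turquoise or yellow look-alike of the part that bears red_b_c alone.

How it is judged:
On the way, in this order (a step that is already met when the one before it is completed fails the run):
1. every carton present is in its place (green-tagged standing in the rack, red-tagged flat in the tray) and the stamp lies in its cradle (angle between the x axis of each of green_a_c, green_b_c, green_c_c and the z axis of rack, either way round below 0.15 rad and x of green_a_c in the frame of rack_floor between -0.012 and 0.012 m and y of green_a_c in the frame of rack_floor between -0.102 and 0.102 m and z of green_a_c in the frame of rack_floor between 0.03 and 0.046 m and x of green_b_c in the frame of rack_floor between -0.012 and 0.012 m and y of green_b_c in the frame of rack_floor between -0.102 and 0.102 m and z of green_b_c in the frame of rack_floor between 0.03 and 0.046 m and x of green_c_c in the frame of rack_floor between -0.012 and 0.012 m and y of green_c_c in the frame of rack_floor between -0.102 and 0.102 m and z of green_c_c in the frame of rack_floor between 0.03 and 0.046 m and angle between the z axis of each of red_a_c, red_b_c and the z axis of tray, either way round below 0.12 rad and x of red_a_c in the frame of tray_floor between -0.062 and 0.062 m and y of red_a_c in the frame of tray_floor between -0.115 and 0.115 m and z of red_a_c in the frame of tray_floor between 0.006 and 0.018 m and x of red_b_c in the frame of tray_floor between -0.062 and 0.062 m and y of red_b_c in the frame of tray_floor between -0.115 and 0.115 m and z of red_b_c in the frame of tray_floor between 0.006 and 0.018 m and angle between the z axis of stamp_c and the x axis of cradle, either way round below 0.15 rad and x of stamp_c in the frame of cradle_seat between -0.02 and 0.02 m and y of stamp_c in the frame of cradle_seat between -0.01 and 0.01 m and z of stamp_c in the frame of cradle_seat between -0.008 and 0.012 m), for 0.2 s.
2. then the tally button is pressed down (at least 4.5 mm of its 6 mm) (value of joint tally above 0.0045 m), for 0.05 s.
At the end, for the whole second after the job is handed in: Green-tagged cartons stand on end on the rack channel's floor, within 0.15 rad of upright; red-tagged ones lie flat (0.12 rad) on the tray floor; the stamp lies along the cradle (0.15 rad) on both saddles, within 20 mm lengthwise and 10 mm sideways of the seat; all at rest, the button up (all of step 1 and linear speed of each of green_a, green_b, green_c, red_a, red_b, stamp below 0.02 m/s and value of joint tally below 0.002 m); the robot touches nothing.
It fails at once if one of the two disc stacks is moved more than 40 mm (distance of any of chips_a, chips_b from where it was at the start of the episode above 0.04 m).
Of green_a, green_b, green_c, red_a, red_b only 4 to 5 are there at a start; the rules pass over those that are not, and their reading is None.
At some moment in a run one of green_a, green_b, green_c, red_a, red_b may be knocked a few centimetres aside while the robot is not near it.
It also fails if it takes over 210 s, if anything falls off the work surface, if the arm or the gripper's body presses on something with over 40 N, if the wrist force passes 120 N, or if a joint passes its speed limit or range.

## Working session

There is one attempt and no reset: what is moved stays moved. The work goes in short steps, Python scripts to look and compute and a tool call to move; the robot and the scene stay as the last step left them, time stands still between calls to the robot, and variables do not carry over. Pictures are saved under pics/ and viewed, and the job is handed in when it is done.

Besides the shell and the picture viewer there is one more tool, called after "Request:" by a JSON object that holds its "fn" and its "kwargs". carry_out: Moves the arm, as the interface text tells. Its arguments: {"type":"object","properties":{"increments":{"type":"string"},"squeeze":{"type":"number"}},"required":["increments"]}

```bash
ls -la; mkdir -p pics; python3 - <<'E'
from bench import r
import cv2,json,numpy as np
np.set_printoptions(precision=4,suppress=True)
print(r.read_state(), r.pinch_z)
for n in ["top","side","wrist"]:
    m=r.camera_model(n); print(n,m["K"],m["k1"],m["extrinsics"])
    p,d=r.camera(n); cv2.imwrite(f"pics/{n}0.png",p); np.save(f"pics/{n}0.npy",d)
E
```

```text
total 12
drwxr-xr-x  3 agent agent 4096 Dec  6 12:56 .
drwxr-xr-x 23 root  root  4096 Dec  6 12:56 ..
drwxr-xr-x  2 agent agent 4096 Dec  6 12:56 pics
{'time': 0.0, 'joint_positions': array([ 1.0924,  0.3329, -0.0647,  1.461 ,  0.0216,  1.3499, -0.0885]), 'joint_vel': array([ 0.    ,  0.0011, -0.0008, -0.0016, -0.    ,  0.0002, -0.0008]), 'joint_torque': array([ -0.0004, -62.3252,   0.0243, -38.9908,  -0.0613,   0.0395,
         0.0002]), 'ee_pos': array([ 0.2749, -0.5608,  0.2217]), 'eef_rot': array([ 0.8486, -0.5291, -0.0006, -0.0003]), 'ft_force': array([-0.9806, -0.1828,  0.0431]), 'torque': array([-0.0061,  0.0516,  0.0455]), 'width': 0.08697445736241508} 0.0187
top [[404.8889   0.     278.998 ]
 [  0.     404.8889 206.4696]
 [  0.       0.       1.    ]] -0.02994577058021481 [[-0.0016 -0.9863  0.1647  0.3975]
 [-1.      0.0014 -0.0018 -0.0137]
 [ 0.0016 -0.1647 -0.9863  0.9042]
 [ 0.      0.      0.      1.    ]]
side [[403.8714   0.     282.6946]
 [  0.     403.8714 212.7591]
 [  0.       0.       1.    ]] -0.07077872381286471 [[-0.9712 -0.1711  0.1661  0.4101]
 [-0.2384  0.6812 -0.6922  0.6453]
 [ 0.0053 -0.7118 -0.7024  0.7144]
 [ 0.      0.      0.      1.    ]]
wrist [[334.264    0.     277.0651]
 [  0.     334.264  209.7587]
 [  0.       0.       1.    ]] -0.0449407662729235 [[ 0.44   -0.8692 -0.2254  0.3362]
 [-0.898  -0.4262 -0.1094 -0.5311]
 [-0.001   0.2506 -0.9681  0.3837]
 [ 0.      0.      0.      1.    ]]
```

View pics/top0.png

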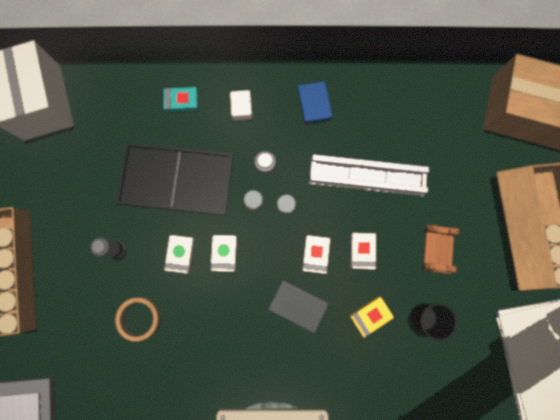

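View pics/side0.png

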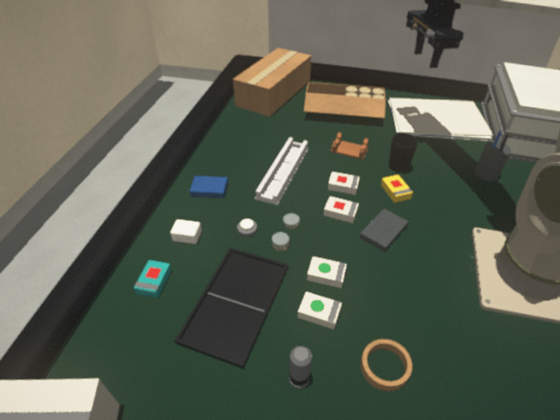

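View pics/wrist0.png

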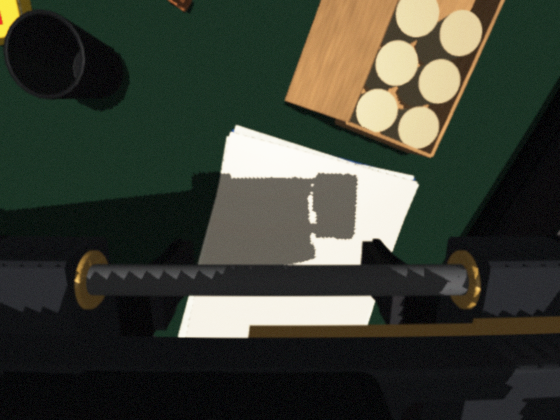

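```bash
cat > h.py <<'E'
import numpy as np,cv2
np.set_printoptions(precision=4,suppress=True)
def ray(m,u,v):
    K=m["K"];pts=cv2.undistortPoints(np.array([[[u,v]]],float),K,np.array([m["k1"],0,0,0,0.]))[0,0]
    E=m["extrinsics"];return E[:3,3],E[:3,:3]@np.array([pts[0],pts[1],1.])
# k1 multiplies undistorted slopes: same as OpenCV's model
def plane(m,u,v,z):
    o,d=ray(m,u,v);t=(z-o[2])/d[2];return o+t*d
def proj(m,P):
    E=np.linalg.inv(m["extrinsics"]);R,_=cv2.Rodrigues(E[:3,:3])
    return cv2.projectPoints(np.array([P],float),R,E[:3,3],m["K"],np.array([m["k1"],0,0,0,0.]))[0][0,0]
def depthpt(m,d,u,v):
    o,q=ray(m,u,v);return o+q*d[int(v),int(u)]
def crop(img,u0,v0,u1,v1,s,name):
    cv2.imwrite(name,cv2.resize(img[v0:v1,u0:u1],None,fx=s,fy=s,interpolation=cv2.INTER_CUBIC))
E
python3 - <<'E'
from h import *
from bench import r
p=cv2.imread("pics/top0.png");d=np.load("pics/top0.npy");m=r.camera_model("top")
crop(p,150,75,390,345,2.2,"pics/c1.png")
crop(p,295,145,475,285,4,"pics/c2.png")
for n,(u,v) in dict(tur=(180,98),white=(241,100),g1=(179,249),g2=(223,248),r1=(316,249),r2=(363,246),yel=(372,315),stamp=(99,246),tally=(265,159),rackmid=(369,177),traymid=(176,180),cr=(440,249),ca=(253,199),cb=(287,204),cup=(437,318)).items():
    print(n,depthpt(m,d,u,v))
E
```

```text
tur [0.7973 0.2122 0.029 ]
white [0.7904 0.0712 0.0322]
g1 [0.4511 0.2012 0.0263]
g2 [0.4533 0.106  0.0254]
r1 [ 0.4509 -0.0953  0.025 ]
r2 [ 0.4571 -0.1972  0.0263]
yel [ 0.3114 -0.2116  0.0252]
stamp [0.4525 0.3439 0.0993]
tally [0.6535 0.016  0.0217]
rackmid [ 0.6162 -0.2216  0.0027]
traymid [0.6091 0.2192 0.0056]
cr [ 0.4513 -0.3736  0.0047]
ca [0.5619 0.0423 0.021 ]
cb [ 0.5519 -0.0332  0.0132]
cup [ 0.3028 -0.3551  0.0114]
```

View pics/c1.png

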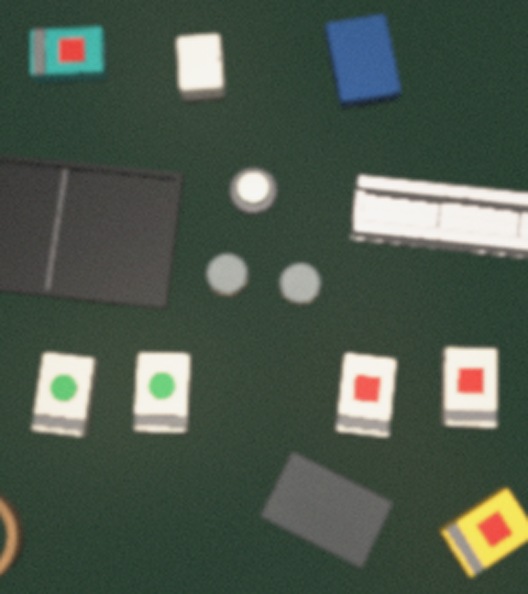

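View pics/c2.png

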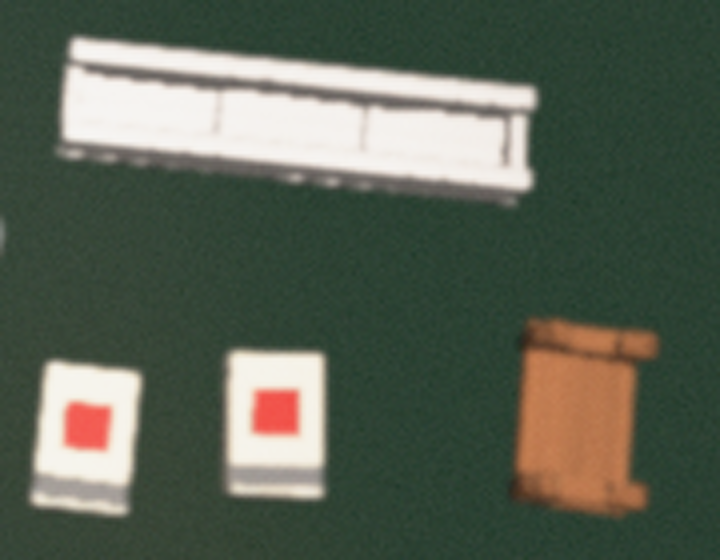

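```bash
cat >> h.py <<'E'
def wrect(m,cnt,z):
    P=np.array([plane(m,u,v,z)[:2] for u,v in cnt.reshape(-1,2)],np.float32)*1000
    (c,s,a)=cv2.minAreaRect(P)
    # long axis yaw deg
    if s[0]<s[1]: s=(s[1],s[0]);a+=90
    a=(a+90)%180-90
    return np.array(c),np.array(s),a
def cartons(p,m,z=0.024):
    hsv=cv2.cvtColor(p,cv2.COLOR_BGR2HSV)
    out=[]
    mask=((hsv[...,2]>110)&(hsv[...,1]<70)).astype(np.uint8)*255
    g=((hsv[...,0]>40)&(hsv[...,0]<85)&(hsv[...,1]>120)&(hsv[...,2]>90)).astype(np.uint8)*255
    rr=(((hsv[...,0]<8)|(hsv[...,0]>172))&(hsv[...,1]>120)&(hsv[...,2]>120)).astype(np.uint8)*255
    full=cv2.morphologyEx(mask|g|rr,cv2.MORPH_CLOSE,np.ones((3,3)))
    for nm,t in (("G",g),("R",rr)):
        for c in cv2.findContours(t,cv2.RETR_EXTERNAL,cv2.CHAIN_APPROX_NONE)[0]:
            if cv2.contourArea(c)<40: continue
            M=cv2.moments(c);u,v=M["m10"]/M["m00"],M["m01"]/M["m00"]
            for k in cv2.findContours(full,cv2.RETR_EXTERNAL,cv2.CHAIN_APPROX_NONE)[0]:
                if cv2.contourArea(k)>cv2.contourArea(c)*2 and cv2.pointPolygonTest(k,(u,v),False)>0:
                    out.append((nm,(round(u),round(v)),plane(m,u,v,z)[:2],)+wrect(m,k,z))
    return out
E
python3 - <<'E'
from h import *
from bench import r
p=cv2.imread("pics/top0.png");d=np.load("pics/top0.npy");m=r.camera_model("top")
for o in cartons(p,m): print(*o)
hsv=cv2.cvtColor(p,cv2.COLOR_BGR2HSV)
def biggest(mask,box,z,name):
    mm=np.zeros_like(mask);u0,v0,u1,v1=box;mm[v0:v1,u0:u1]=mask[v0:v1,u0:u1]
    mm=cv2.morphologyEx(mm,cv2.MORPH_CLOSE,np.ones((5,5)))
    k=max(cv2.findContours(mm,cv2.RETR_EXTERNAL,cv2.CHAIN_APPROX_NONE)[0],key=cv2.contourArea)
    print(name,*wrect(m,cv2.convexHull(k),z)); 
w=((hsv[...,2]>90)&(hsv[...,1]<90)).astype(np.uint8)*255
biggest(w,(300,145,440,205),0.030,"rack")
blk=((hsv[...,1]<70)).astype(np.uint8)*255
biggest(blk,(110,135,240,225),0.012,"tray")
br=((hsv[...,0]<20)&(hsv[...,1]>100)&(hsv[...,2]>50)).astype(np.uint8)*255
biggest(br,(415,215,470,285),0.036,"cradle")
# lines via depth: rack
for u in range(310,432,20):
    print([ (v,round(float(depthpt(m,d,u,v)[0]),3),round(float(depthpt(m,d,u,v)[2]),3)) for v in range(155,195,3)])
E
```

```text
G (178, 251) [0.4478 0.203 ] [441.5784 203.1181] [80.3489 55.4855] -6.35321044921875
R (316, 251) [ 0.4463 -0.0963] [440.4488 -95.3989] [79.8104 55.2084] -7.001960754394531
R (364, 248) [ 0.454  -0.1987] [ 447.5547 -198.3043] [79.8457 54.6981] -2.2753372192382812
rack [ 615.1663 -215.4537] [266.3701  71.639 ] 83.66946411132812
tray [610.7161 214.8816] [283.0679 206.7139] 89.95140075683594
cradle [ 449.9922 -363.1581] [101.6031  72.8215] -7.946342468261719
[(155, 0.398, 0.904), (158, 0.662, 0.001), (161, 0.655, 0.0), (164, 0.647, 0.002), (167, 0.641, -0.001), (170, 0.634, -0.0), (173, 0.624, 0.008), (176, 0.615, 0.018), (179, 0.605, 0.029), (182, 0.605, 0.002), (185, 0.598, 0.001), (188, 0.591, 0.003), (191, 0.584, 0.001), (194, 0.577, 0.002)]
[(155, 0.669, 0.0), (158, 0.654, 0.028), (161, 0.646, 0.03), (164, 0.645, 0.009), (167, 0.639, 0.006), (170, 0.633, 0.003), (173, 0.625, 0.005), (176, 0.618, 0.006), (179, 0.605, 0.032), (182, 0.599, 0.027), (185, 0.597, 0.004), (188, 0.591, -0.0), (191, 0.584, 0.001), (194, 0.578, -0.003)]
[(155, 0.669, 0.001), (158, 0.662, 0.0), (161, 0.646, 0
[... 697 characters left out ...]
 0.611, 0.005), (182, 0.604, 0.004), (185, 0.591, 0.032), (188, 0.585, 0.026), (191, 0.583, 0.004), (194, 0.577, 0.0)]
[(155, 0.669, 0.001), (158, 0.662, 0.0), (161, 0.655, 0.0), (164, 0.648, -0.0), (167, 0.633, 0.03), (170, 0.626, 0.029), (173, 0.626, 0.003), (176, 0.618, 0.005), (179, 0.611, 0.003), (182, 0.604, 0.004), (185, 0.591, 0.03), (188, 0.584, 0.031), (191, 0.58, 0.018), (194, 0.577, 0.0)]
[(155, 0.67, -0.003), (158, 0.663, -0.002), (161, 0.655, 0.002), (164, 0.648, 0.001), (167, 0.64, 0.002), (170, 0.634, -0.001), (173, 0.626, -0.0), (176, 0.62, -0.002), (179, 0.612, -0.001), (182, 0.605, 0.001), (185, 0.598, 0.0), (188, 0.591, -0.002), (191, 0.585, -0.003), (194, 0.577, -0.001)]
```

```bash
cat >> h.py <<'E'
def cloud(m,d):
    H,W=d.shape;u,v=np.meshgrid(np.arange(W),np.arange(H))
    q=cv2.undistortPoints(np.stack([u,v],-1).reshape(-1,1,2).astype(float),m["K"],np.array([m["k1"],0,0,0,0.])).reshape(H,W,2)
    P=np.dstack([q,np.ones((H,W))])*d[...,None]
    return P@m["extrinsics"][:3,:3].T+m["extrinsics"][:3,3]
def crect(C,box,z0,z1):
    x0,x1,y0,y1=box
    s=(C[...,2]>z0)&(C[...,2]<z1)&(C[...,0]>x0)&(C[...,0]<x1)&(C[...,1]>y0)&(C[...,1]<y1)
    P=(C[s][:,:2]*1000).astype(np.float32)
    c,sz,a=cv2.minAreaRect(P)
    if sz[0]<sz[1]: sz=(sz[1],sz[0]);a+=90
    return np.array(c),np.array(sz),(a+90)%180-90,len(P),P.mean(0)
E
python3 - <<'E'
from h import *
from bench import r
d=np.load("pics/top0.npy");m=r.camera_model("top");C=cloud(m,d)
for n,b,z0,z1 in [("g1",(.38,.52,.15,.25),.017,.04),("g2",(.38,.52,.06,.15),.017,.04),("r1",(.38,.52,-.14,-.06),.017,.04),("r2",(.38,.52,-.25,-.15),.017,.04),
 ("rack",(.52,.72,-.38,-.05),.02,.045),("traylip",(.5,.72,.06,.36),.0075,.03),("cradle",(.36,.56,-.45,-.28),.012,.06),("stamp",(.38,.52,.3,.42),.085,.12),("tally",(.6,.72,-.03,.06),.01,.05),("chA",(.5,.6,.01,.08),.008,.04),("chB",(.5,.6,-.07,0.),.008,.04),("white",(.72,.84,.02,.12),.015,.05)]:
    print(n,*crect(C,b,z0,z1))
p=cv2.imread("pics/top0.png")
crop(p,80,130,300,280,3.5,"pics/c3.png")
p=cv2.imread("pics/side0.png")
crop(p,170,120,420,400,2.1,"pics/c4.png")
E
```

```text
g1 [441.0806 202.5163] [76.7929 50.9556] -6.9342041015625 838 [440.6075 201.8539]
g2 [442.9417 104.8719] [76.1591 50.7061] -2.4555892944335938 823 [442.6835 104.4618]
r1 [440.1698 -94.2794] [76.24   50.3212] -6.3703155517578125 822 [439.8712 -94.1313]
r2 [ 447.4721 -196.9707] [76.5667 49.4118] -2.4701690673828125 815 [ 446.8714 -196.9675]
rack [ 618.8351 -216.672 ] [260.9253  59.6231] 83.61337280273438 1448 [ 617.6997 -215.9888]
traylip [610.6443 201.1346] [291.0129 143.1243] 83.85061645507812 1350 [613.3643 226.1798]
cradle [ 451.4201 -369.4237] [94.9051 65.0468] -7.845268249511719 383 [ 452.691  -368.8694]
stamp [452.0521 345.5836] [34.7911 34.2974] 88.04722595214844 260 [451.1685 342.2841]
tally [650.7701  17.5451] [45.0434 43.422 ] -0.04679107666015625 308 [649.6083  16.2076]
chA [561.1289  42.4129] [38.231  35.7351] -0.6418075561523438 242 [561.3372  42.3462]
chB [553.158  -29.8324] [38.4634 37.9448] -44.44302749633789 251 [553.0114 -29.9438]
white [784.4949  71.6228] [62.0251 45.0269] 4.371427536010742 529 [780.8027  70.9804]
```

View pics/c3.png

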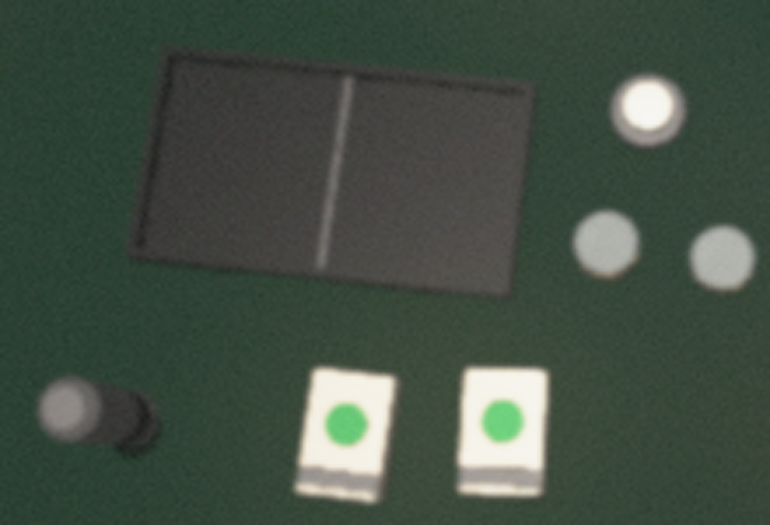

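View pics/c4.png

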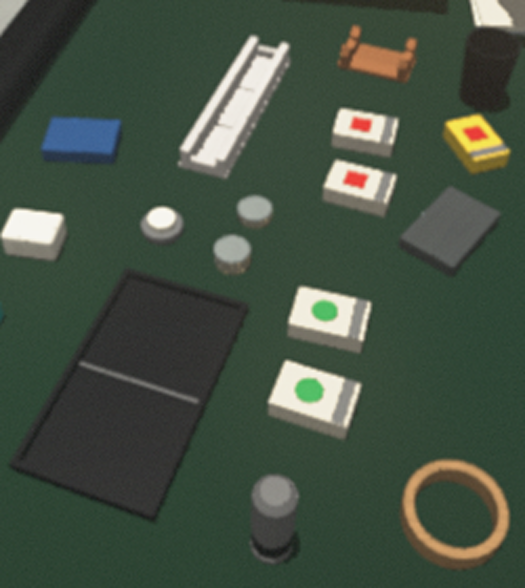

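```bash
python3 - <<'E'
from h import *
from bench import r
from scipy.spatial.transform import Rotation as R
import itertools
s=r.read_state();q=s["joint_positions"];T=R.from_quat(s["eef_rot"]).as_matrix();print(T)
for sg in itertools.product([1,-1],repeat=4):
  for sp in itertools.product([1,-1],repeat=3):
    S=[sg[0],sp[0],sg[1],sp[1],sg[2],sp[2],sg[3]]
    M=np.eye(3)
    for i,(a,k) in enumerate(zip(q,S)): M=M@R.from_rotvec(np.array([0,0,1.] if i%2==0 else [0,1.,0])*a*k).as_matrix()
    # residual: fixed base yaw/tool yaw unknown -> compare z col and best tool yaw
    for by in (0,90,180,-90):
      N=R.from_euler("z",by,degrees=True).as_matrix()@M
      if np.linalg.norm(N[:,2]-T[:,2])<0.02:
        D=N.T@T; print(S,by,np.degrees(np.arctan2(D[1,0],D[0,0])))
m=r.camera_model("top")
f=lambda us,z,sc,o:[plane(m,u/sc+o[0],v/sc+o[1],z)[:2]*1000 for u,v in us]
t=np.array(f([(166,50),(535,84),(510,295),(133,256)],.012,3.5,(80,130)));print("tray",t,t.mean(0),np.linalg.norm(np.diff(t,axis=0),axis=1),"line",f([(349,78),(321,268)],.004,3.5,(80,130)))
c=np.array(f([(528,350),(637,358),(628,510),(515,492)],.006,4,(295,145)));print("plate",c,c.mean(0))
print(f([(440/1,251)],.006,1,(0,0)))
p=cv2.imread("pics/top0.png");crop(p,415,215,470,285,8,"pics/c5.png")
p=cv2.imread("pics/side0.png");crop(p,320,125,380,170,10,"pics/c6.png")
E
```

```text
[[ 0.4402 -0.8979 -0.0005]
 [-0.8979 -0.4402  0.001 ]
 [-0.0011  0.     -1.    ]]
[1, 1, 1, 1, 1, 1, 1] 0 -52.23273623819533
[1, 1, 1, 1, 1, 1, 1] 90 37.767390141409976
[1, 1, 1, 1, 1, 1, 1] 180 127.76737307831341
[1, 1, 1, 1, 1, 1, 1] -90 -142.23268910667548
[1, -1, 1, -1, 1, -1, 1] 0 -52.23262692168658
[1, -1, 1, -1, 1, -1, 1] 90 37.76731089332449
[1, -1, 1, -1, 1, -1, 1] 180 127.76726376180468
[1, -1, 1, -1, 1, -1, 1] -90 -142.23260985859
[1, 1, 1, 1, 1, 1, -1] 0 -62.37232436974142
[1, 1, 1, 1, 1, 1, -1] 90 27.62780200986387
[1, 1, 1, 1, 1, 1, -1] 180 117.62778494676732
[1, 1, 1, 1, 1, 1, -1] -90 -152.37227723822159
[1, -1, 1, -1, 1, -1, -1] 0 -62.37221505323268
[1, -1, 1, -1, 1, -1, -1] 90 27.62772276177839
[1, -1, 1, -1, 1, -1, -1] 180 117.62767563025857
[1, -1, 1, -1, 1, -1, -1] -90 -152.3721979901361
[1, 1, -1, 1, -1, 1, 1] 0 -44.6805487274571
[1, 1, -1, 1, -1, 1, 1] 90 45.31957828486889
[1, 1, -1, 1, -1, 1, 1] 180 135.3195590937358
[1, 1, -1, 1, -1, 1, 1] -90 -134.6805029859681
[1, -1, -1, -1, -1, -1, 1] 0 -44.68044090626421
[1, -1, -1, -1, -1, -1, 1] 90 45.319497014031874
[1
[... 1673 characters left out ...]
, 1, -1, 1, -1] 90 -90.00006747555356
[-1, 1, -1, 1, -1, 1, -1] 180 4.30567835679513e-06
[-1, 1, -1, 1, -1, 1, -1] -90 90.00006747554852
[-1, -1, -1, -1, -1, -1, -1] 0 -179.99999569432163
[-1, -1, -1, -1, -1, -1, -1] 90 -89.99993252445152
[-1, -1, -1, -1, -1, -1, -1] 180 8.040122074434753e-15
[-1, -1, -1, -1, -1, -1, -1] -90 89.99993252444646
tray [[692.2276 333.4854]
 [668.2487  89.8764]
 [529.0565 103.3602]
 [554.6205 346.2968]] [611.0383 218.2547] [244.7863 139.8438 244.2779] line [array([675.1069, 213.7825]), array([547.9819, 226.8468])]
plate [[ 488.0901 -346.1494]
 [ 483.4127 -407.4298]
 [ 399.4433 -396.504 ]
 [ 409.5917 -334.2332]] [ 445.1344 -371.0791]
[array([ 446.7785, -372.8021])]
```

View pics/c5.png

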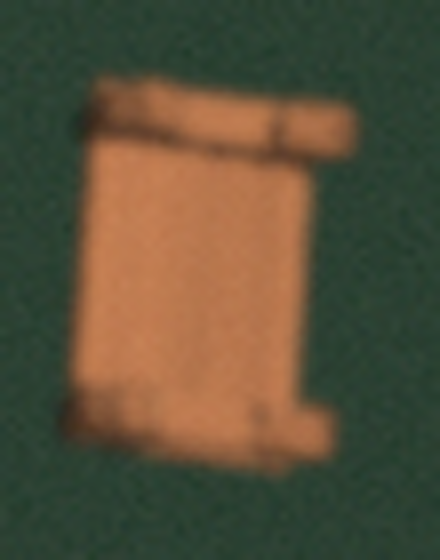

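View pics/c6.png

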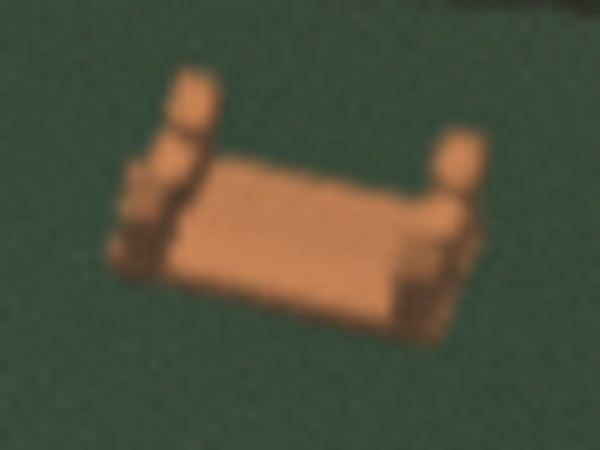

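```bash
python3 - <<'E'
from h import *
from bench import r
m=r.camera_model("top");f=lambda u,v,z:plane(m,u/8+415-.44,v/8+215-.44,z)[:2]*1000
L=[f(90,140,.006),f(75,390,.006)];Rr=[f(308,165,.006),f(297,400,.006)]
print("L",L,"R",Rr); 
print("near end",f(180,458,.006),f(180,458,0))
print("cheek tips far/near",f(350,130,.034),f(333,435,.034))
print("far saddle outer edge",[f(u,v,.034) for u,v in((100,85),(350,103))])
m=r.camera_model("side");f=lambda u,v,z:plane(m,u/10+320-.45,v/10+125-.45,z)[:2]*1000
print("side: cheek tips", f(195,75,.036),f(460,135,.036), "plate near long edge",f(165,280,.0),f(430,340,0.))
E
```

```text
L [array([ 489.0848, -343.5257]), array([ 419.8422, -335.2357])] R [array([ 481.8857, -404.6258]), array([ 416.7967, -396.9867])]
near end [ 401.1336 -363.328 ] [ 401.1576 -365.6634]
cheek tips far/near [ 488.7385 -404.6576] [ 406.8674 -394.1441]
far saddle outer edge [array([ 501.2074, -336.8888]), array([ 496.1062, -405.1996])]
side: cheek tips [ 488.1483 -401.626 ] [ 407.1569 -389.8964] plate near long edge [ 485.6556 -345.5867] [ 405.7202 -335.7403]
```

```bash
cat >> h.py <<'E'
from scipy.spatial.transform import Rotation as Ro
def toolR(psi,th):
    a=np.radians(psi);x=np.array([np.cos(a),np.sin(a),0]);z=np.array([0,0,-1.]);y=np.cross(z,x)
    return np.column_stack([x,y,z])@Ro.from_euler("x",th,degrees=True).as_matrix()
def go(P,psi,th,pinch=False):
    """P: TCP target (mm) or, with pinch, grasp point target; prints the increment from the present pose"""
    from bench import r
    s=r.read_state();R0=Ro.from_quat(s["eef_rot"]).as_matrix();R1=toolR(psi,th);P=np.array(P,float)/1000
    if pinch: P=P+R1[:,2]*r.pinch_z
    rv=np.degrees(Ro.from_matrix(R0.T@R1).as_rotvec());t=R0.T@(P-s["ee_pos"])
    print("t%.2f inc"%s["time"],*np.round(rv,1),*np.round(t,4),"| now",np.round(s["ee_pos"]*1000,1),"w",round(s["width"]*1000,1),"F",np.round(s["ft_force"],1),"rows>=%.1f"%max(np.linalg.norm(rv)/10.7,np.linalg.norm(t)/.0625),"q",s["joint_positions"])
    open("log.txt","a").write(" ".join(map(str,[*s["joint_positions"],*s["ee_pos"],*s["eef_rot"]]))+"\n")
E
python3 -c "
from h import *
go([447.5,-197,150],-92.5,0)"
```

```text
t0.15 inc 0.0 0.1 28.6 -0.2508 -0.3151 0.0722 | now [ 275.  -560.9  221.9] w 87.0 F [-0.4 -1.   0.7] rows>=6.5 q [ 1.0924  0.3328 -0.0647  1.4607  0.0216  1.3499 -0.0885]
```

Request:
{"fn": "carry_out", "kwargs": {"increments": "0 0 10 -0.05 -0.063 0 0.087; 0 0 18 -0.10 -0.126 0 0.087; 0 0 28.6 -0.15 -0.189 0 0.087; 0 0 28.6 -0.20 -0.252 0 0.087; 0 0 28.6 -0.251 -0.315 0.02 0.087"}}

```text
time: 0.78
ee_pos: [0.408, -0.2807, 0.2146]
eef_rot: [-0.692, 0.722, -0.0, 0.0]
ft_force: [1.4, -0.7, -0.2]
width: 0.0873
```

```bash
python3 -c "
from h import *
go([447.5,-197,150],-92.5,0)"
```

```text
t0.78 inc -0.0 0.0 0.0 -0.0854 -0.0358 0.0647 | now [ 408.  -280.7  214.6] w 87.3 F [ 1.4 -0.7 -0.2] rows>=1.8 q [ 0.7345  0.0636 -0.2324  1.7966  0.015   1.2827 -1.116 ]
```

Request:
{"fn": "carry_out", "kwargs": {"increments": "0 0 0 -0.0854 -0.0358 0.03 0.087; 0 0 0 -0.0854 -0.0358 0.06 0.087; 0 0 0 -0.0854 -0.0358 0.11 0.087; 0 0 0 -0.0854 -0.0358 0.15 0.087; 0 0 0 -0.0854 -0.0358 0.17 0.087"}}

```text
time: 1.4
ee_pos: [0.4462, -0.1963, 0.0423]
eef_rot: [-0.692, 0.722, 0.001, -0.0]
ft_force: [-0.1, -0.8, 0.1]
width: 0.087
```

```bash
python3 -c "
from h import *
go([447.5,-197,4],-92.5,0)
from bench import r
p,d=r.camera('wrist');cv2.imwrite('pics/w1.png',p)"
```

```text
t1.40 inc 0.1 0.1 0.0 0.0007 -0.0015 0.0383 | now [ 446.2 -196.3   42.3] w 87.0 F [-0.1 -0.8  0.1] rows>=0.6 q [ 0.6111  0.2441 -0.3181  1.9933  0.0943  0.921  -1.3694]
```

View pics/w1.png

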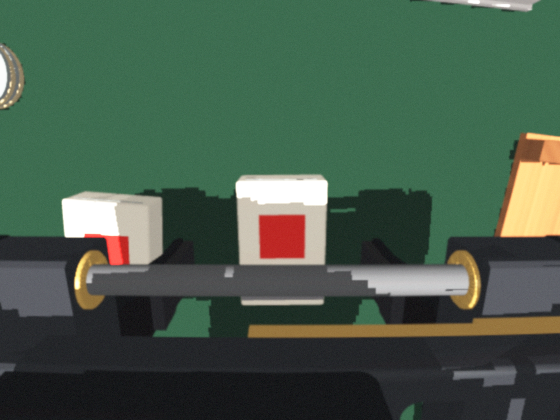

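Request:
{"fn": "carry_out", "kwargs": {"increments": "0 0 0 0.0007 -0.0015 0.02 0.087; 0 0 0 0.0007 -0.0015 0.038 0.087; 0 0 0 0.0007 -0.0015 0.038 0.087; 0 0 0 0.0007 -0.0015 0.038 0.04; 0 0 0 0.0007 -0.0015 0.038 0.04", "squeeze": 15}}

```text
time: 2.08
ee_pos: [0.447, -0.1969, 0.0036]
eef_rot: [-0.692, 0.722, 0.002, -0.001]
ft_force: [0.0, -0.6, 0.3]
width: 0.0742
```

Request:
{"fn": "carry_out", "kwargs": {"increments": "0 0 0 0 0 0 0.04; 0 0 0 0 0 0 0.04; 0 0 0 0 0 -0.04 0.04; 0 0 0 0 0 -0.08 0.04; 0 0 0 0 0 -0.12 0.04"}}

```text
time: 2.7
ee_pos: [0.4471, -0.197, 0.1247]
eef_rot: [-0.692, 0.722, 0.002, -0.001]
ft_force: [0.1, -0.2, -1.0]
width: 0.0498
```

```bash
python3 -c "
from h import *
go([605,160,80],-95.9,0)"
```

```text
t2.70 inc 0.2 0.1 3.4 -0.3635 -0.1424 0.0449 | now [ 447.1 -197.   124.7] w 49.8 F [ 0.1 -0.2 -1. ] rows>=6.3 q [ 0.6289  0.1385 -0.3274  1.9168  0.049   1.0981 -1.3323]
```

Request:
{"fn": "carry_out", "kwargs": {"increments": "0 0 1 -0.06 -0.024 0 0.04; 0 0 2 -0.12 -0.048 0 0.04; 0 0 3.4 -0.18 -0.072 0 0.04; 0 0 3.4 -0.24 -0.096 0 0.04; 0 0 3.4 -0.30 -0.12 0 0.04"}}

```text
time: 3.32
ee_pos: [0.5762, 0.0894, 0.1248]
eef_rot: [-0.67, 0.743, 0.002, -0.001]
ft_force: [1.0, -0.4, -1.6]
width: 0.0497
```

```bash
python3 -c "
from h import *
go([605,160,30],-95.9,0)"
```

```text
t3.33 inc 0.2 0.1 -0.0 -0.0731 -0.0217 0.0948 | now [576.2  89.4 124.8] w 49.7 F [ 1.  -0.4 -1.6] rows>=1.9 q [ 0.1888  0.3629 -0.5104  1.6708  0.1874  1.1603 -2.0437]
```

Request:
{"fn": "carry_out", "kwargs": {"increments": "0 0 0 -0.04 -0.012 0.02 0.04; 0 0 0 -0.0731 -0.0217 0.05 0.04; 0 0 0 -0.0731 -0.0217 0.085 0.04; 0 0 0 -0.0731 -0.0217 0.1 0.04; 0 0 0 -0.0731 -0.0217 0.108 0.04"}}

```text
time: 3.95
ee_pos: [0.6054, 0.1596, 0.0181]
eef_rot: [-0.669, 0.743, 0.001, -0.001]
ft_force: [-4.5, -3.0, 20.3]
width: 0.0501
```

```bash
python3 -c "
from h import *
go([605,160,9],-95.9,0)"
```

```text
t3.95 inc 0.2 0.0 -0.1 -0.0004 0.0004 0.0091 | now [605.4 159.6  18.1] w 50.1 F [-4.5 -3.  20.3] rows>=0.1 q [ 0.0439  0.5709 -0.4862  1.6341  0.2994  1.0141 -2.2119]
```

```bash
python3 -c "
from h import *
from bench import r
p,d=r.camera('wrist');cv2.imwrite('pics/w2.png',p)
p,d=r.camera('side');crop(p,170,220,330,370,4,'pics/s2.png')
print(r.read_state()['ft_force'])
"
```

```text
[-0.3014  0.2419 -1.3345]
```

View pics/w2.png

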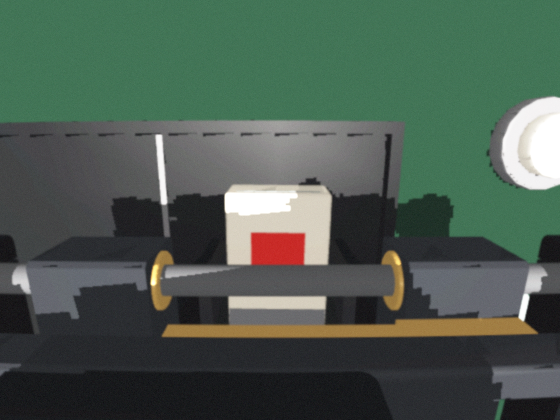

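View pics/s2.png

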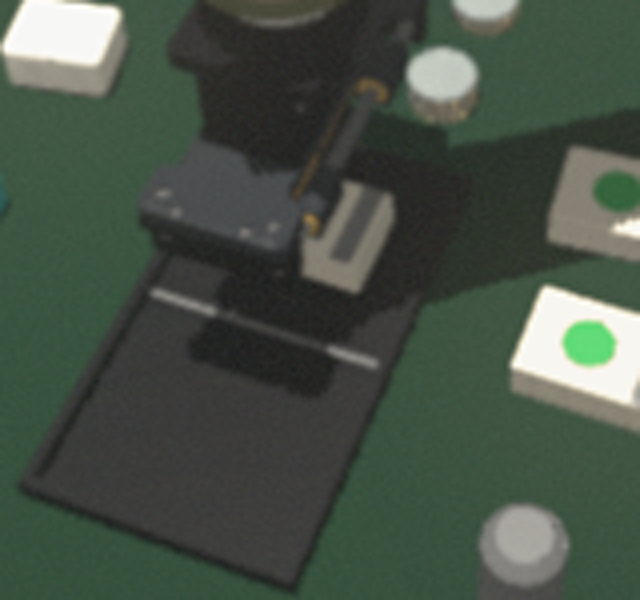

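Request:
{"fn": "carry_out", "kwargs": {"increments": "0 0 0 0 0 0.004 0.04; 0 0 0 0 0 0.008 0.04; 0 0 0 0 0 0.009 0.04; 0 0 0 0 0 0.009 0.065; 0 0 0 0 0 0.009 0.07"}}

```text
time: 4.68
ee_pos: [0.6059, 0.159, 0.0093]
eef_rot: [-0.669, 0.743, 0.001, -0.0]
ft_force: [-0.3, 0.6, -0.1]
width: 0.0625
```

Request:
{"fn": "carry_out", "kwargs": {"increments": "0 0 0 0 0 0 0.07; 0 0 0 0 0 -0.03 0.07; 0 0 0 0 0 -0.07 0.07; 0 0 0 0.04 0.02 -0.11 0.087; 0 0 0 0.08 0.04 -0.11 0.087"}}

```text
time: 5.3
ee_pos: [0.5591, 0.0834, 0.1224]
eef_rot: [-0.669, 0.743, -0.0, 0.002]
ft_force: [-0.0, -2.2, -0.7]
width: 0.0819
```

```bash
python3 -c "
from h import *
from bench import r
go([440,-94.3,110],-96.4,0)
p,d=r.camera('top');cv2.imwrite('pics/t1.png',p);m=r.camera_model('top')
for o in cartons(p,m): print(*o)
"; cat log.txt | wc -l
```

```text
t5.30 inc -0.2 0.1 0.4 0.1892 0.1 0.0116 | now [559.1  83.4 122.4] w 81.9 F [-0.  -2.2 -0.7] rows>=3.4 q [ 0.2158  0.3242 -0.5248  1.7263  0.1759  1.1341 -2.0357]
R (316, 251) [ 0.4462 -0.0962] [440.3622 -95.3753] [80.0115 55.1994] -6.9410400390625
7
```

View pics/t1.png

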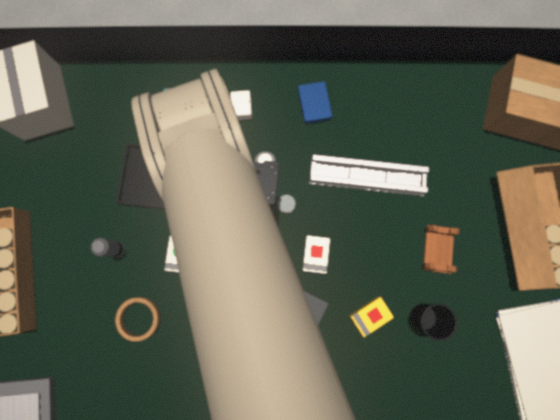

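Request:
{"fn": "carry_out", "kwargs": {"increments": "0 0 0.4 0.06 0.03 0 0.087; 0 0 0.4 0.12 0.06 0.005 0.087; 0 0 0.4 0.17 0.09 0.012 0.087; 0 0 0.4 0.1892 0.1 0.012 0.087; 0 0 0.4 0.1892 0.1 0.05 0.087"}}

```text
time: 5.98
ee_pos: [0.4363, -0.1037, 0.0723]
eef_rot: [-0.663, 0.749, -0.003, -0.0]
ft_force: [0.4, 0.4, -0.9]
width: 0.0871
```

```bash
cat > fk.py <<'E'
import numpy as np
from scipy.spatial.transform import Rotation as Ro
from scipy.optimize import least_squares
S=[-1,1,-1,1,-1,1,-1]
LO=np.array([-2.6,-.5,-1.47,.16,-1.27,.06,-2.6]);HI=np.array([2.6,2.12,1.34,2.42,4.41,2.06,2.6])
def fk(q,L):
    # L: d1, a2,d3, a4,d5, a6,d7 (x offset then z length after each bend joint)
    R=np.eye(3);p=np.array([0,0,L[0]]);segs={1:(L[1],L[2]),3:(L[3],L[4]),5:(L[5],L[6])}
    for i in range(7):
        ax=np.array([0,0,1.]) if i%2==0 else np.array([0,1.,0])
        R=R@Ro.from_rotvec(ax*q[i]*S[i]).as_matrix()
        if i in segs: p=p+R@np.array([segs[i][0],0,segs[i][1]])
    return p,R@np.diag([-1,-1,1.])
def load(): return np.loadtxt("log.txt")
E
python3 -c "
from h import *;from fk import *
go([440,-94.3,4],-96.4,0)
D=load()
f=lambda L:np.concatenate([fk(d[:7],L)[0]-d[7:10] for d in D])
s=least_squares(f,[.34,0,.4,0,.4,0,.3]);print(s.x,np.abs(s.fun).max())
for d in D: print(np.abs(fk(d[:7],s.x)[1]-Ro.from_quat(d[10:]).as_matrix()).max())
"
```

```text
t5.97 inc -0.2 -0.2 -0.6 -0.0101 -0.0023 0.0683 | now [ 436.3 -103.7   72.3] w 87.1 F [ 0.4  0.4 -0.9] rows>=1.1 q [ 0.5333  0.1214 -0.4224  2.0645  0.0658  0.9635 -1.6162]
[ 0.3596  0.0866  0.4576 -0.0018  0.4873  0.0851  0.4442] 0.033538239140327775
3.7361606863850483e-16
4.066029197363763e-16
6.661338147750939e-16
5.390653201597928e-16
4.796510411075872e-16
4.440892098500626e-16
5.620504062164855e-16
4.917941054394248e-16
```

Request:
{"fn": "carry_out", "kwargs": {"increments": "0 0 -0.6 -0.0101 -0.0023 0.02 0.087; 0 0 -0.6 -0.0101 -0.0023 0.05 0.087; 0 0 -0.6 -0.0101 -0.0023 0.068 0.087; 0 0 -0.6 -0.0101 -0.0023 0.068 0.087; 0 0 -0.6 -0.0101 -0.0023 0.068 0.04"}}

```text
time: 6.6
ee_pos: [0.4405, -0.0943, 0.0049]
eef_rot: [-0.667, 0.745, -0.003, -0.0]
ft_force: [-0.7, -0.1, -0.6]
width: 0.0823
```

Request:
{"fn": "carry_out", "kwargs": {"increments": "0 0 0 0 0 0 0.04; 0 0 0 0 0 0 0.04; 0 0 0 0 0 0 0.04; 0 0 0 0 0 -0.05 0.04; 0 0 0 0 0 -0.11 0.04"}}

```text
time: 7.22
ee_pos: [0.4391, -0.0935, 0.1156]
eef_rot: [-0.667, 0.745, -0.002, -0.001]
ft_force: [0.4, -0.6, -0.1]
width: 0.0413
```

```bash
python3 -c "
from h import *;from fk import *
go([617,278,110],-95.9,0)
D=load()
def fk2(q,o):
    R=np.eye(3);p=o[0].copy()
    for i in range(7):
        ax=np.array([0,0,1.]) if i%2==0 else np.array([0,1.,0])
        R=R@Ro.from_rotvec(ax*q[i]*S[i]).as_matrix();p=p+R@o[i+1]
    return p
def f(x):
    o=x.reshape(8,3);return np.concatenate([np.concatenate([fk2(d[:7],o)-d[7:10] for d in D]),1e-3*x])
s=least_squares(f,np.zeros(24));print(s.x.reshape(8,3),np.abs(s.fun[:3*len(D)]).max())
"
```

```text
t7.22 inc -0.1 -0.2 -0.5 -0.3889 -0.1357 0.0045 | now [439.1 -93.5 115.6] w 41.3 F [ 0.4 -0.6 -0.1] rows>=6.6 q [ 0.5379  0.0645 -0.4421  2.0191  0.0358  1.0623 -1.6024]
[[-0.0005 -0.      0.1258]
 [-0.0008 -0.0105  0.1258]
 [ 0.0016 -0.0105  0.2241]
 [-0.0016 -0.0114  0.2241]
 [-0.0013 -0.0114  0.245 ]
 [ 0.0013 -0.0006  0.245 ]
 [-0.001  -0.0006  0.1725]
 [-0.      0.      0.1725]] 1.6848182673667722e-05
```

```bash
python3 -c "
from h import *
from bench import r
p,d=r.camera('wrist');cv2.imwrite('pics/w3.png',p)
p,d=r.camera('side');cv2.imwrite('pics/s3.png',p)
"
```

```text
(no output)
```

View pics/w3.png

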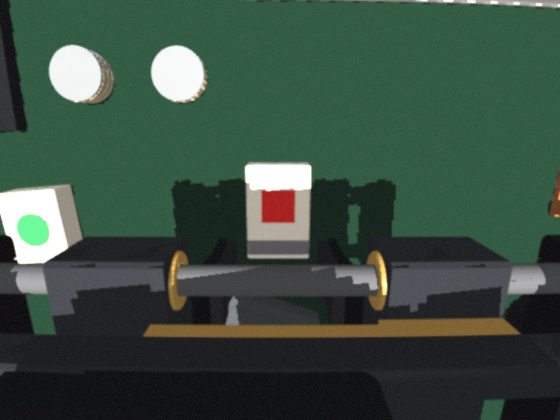

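View pics/s3.png

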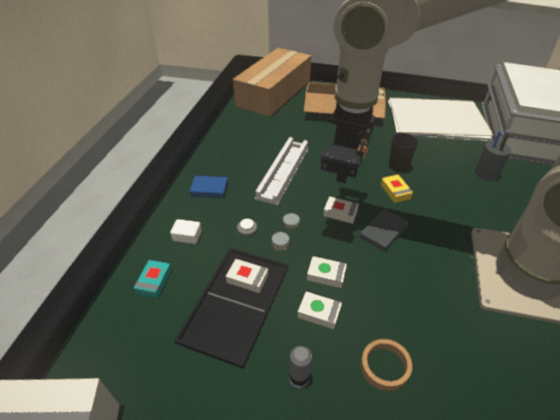

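Request:
{"fn": "carry_out", "kwargs": {"increments": "0 0 0 0.001 -0.001 0 0.075; 0 0 0 0.001 -0.001 0 0.075; 0 0 0 0.001 -0.001 0 0.075; 0 0 0 0.001 -0.001 0.04 0.075; 0 0 0 0.001 -0.001 0.075 0.075"}}

```text
time: 7.95
ee_pos: [0.4449, -0.0958, 0.0443]
eef_rot: [-0.667, 0.745, -0.007, 0.002]
ft_force: [-0.2, 0.6, -0.7]
width: 0.074
```

```bash
python3 -c "
from h import *
from bench import r
go([440,-94.3,4],-96.4,0)
p,d=r.camera('wrist');cv2.imwrite('pics/w4.png',p)
"
```

```text
t7.95 inc -0.8 -0.3 0.0 -0.0011 0.0056 0.0402 | now [444.9 -95.8  44.3] w 74.0 F [-0.2  0.6 -0.7] rows>=0.6 q [ 0.521   0.1753 -0.4385  2.0782  0.1029  0.894  -1.6569]
```

View pics/w4.png

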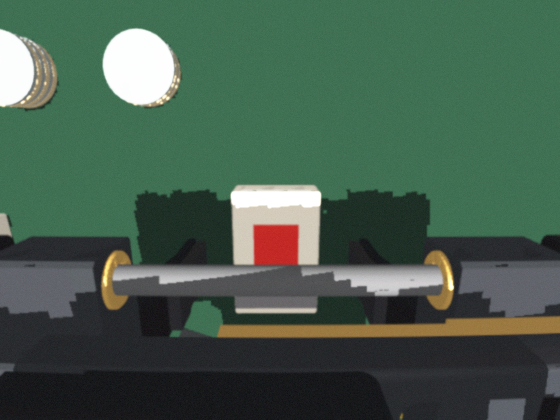

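Carton well between the fingers (cols 235–320). Descend and grip, allowing time to close.

Request:
{"fn": "carry_out", "kwargs": {"increments": "-0.8 -0.3 0 -0.001 0.004 0.02 0.075; -0.8 -0.3 0 -0.001 0.005 0.04 0.07; -0.8 -0.3 0 -0.001 0.005 0.04 0.04; -0.8 -0.3 0 -0.001 0.005 0.04 0.04; -0.8 -0.3 0 -0.001 0.005 0.04 0.04"}}

```text
time: 8.62
ee_pos: [0.4378, -0.094, 0.0005]
eef_rot: [-0.667, 0.745, 0.003, -0.002]
ft_force: [-0.8, -0.9, 5.5]
width: 0.0497
```

Request:
{"fn": "carry_out", "kwargs": {"increments": "0 0 0 0 0 0 0.04; 0 0 0 0 0 0 0.04; 0 0 0 0 0 0 0.04; 0 0 0 0 0 -0.05 0.04; 0 0 0 0 0 -0.11 0.04"}}

```text
time: 9.25
ee_pos: [0.4371, -0.0937, 0.1107]
eef_rot: [-0.667, 0.745, 0.004, -0.003]
ft_force: [1.0, -0.9, 0.2]
width: 0.0498
```

```bash
python3 -c "
from h import *
go([617,278,110],-95.9,0)
"
```

```text
t9.25 inc 0.6 0.1 -0.4 -0.3893 -0.1377 -0.0001 | now [437.1 -93.7 110.7] w 49.8 F [ 1.  -0.9  0.2] rows>=6.6 q [ 0.5501  0.0776 -0.4519  2.018   0.0368  1.0639 -1.6004]
```

Request:
{"fn": "carry_out", "kwargs": {"increments": "0 0 0 -0.05 -0.018 0 0.04; 0.3 0 0 -0.11 -0.039 0 0.04; 0.6 0 0 -0.17 -0.06 0 0.04; 0.6 0 -0.4 -0.23 -0.081 0 0.04; 0.6 0.1 -0.4 -0.29 -0.102 0 0.04"}}

```text
time: 9.88
ee_pos: [0.5691, 0.1809, 0.1096]
eef_rot: [-0.669, 0.743, -0.0, -0.0]
ft_force: [-0.2, -0.8, -0.4]
width: 0.0501
```

```bash
python3 -c "
from h import *
go([617,278,30],-95.9,0)
"
```

```text
t9.88 inc 0.0 -0.0 -0.1 -0.1016 -0.0375 0.0796 | now [569.1 180.9 109.6] w 50.1 F [-0.2 -0.8 -0.4] rows>=2.1 q [ 0.0979  0.4257 -0.6036  1.6462  0.26    1.1514 -2.2459]
```

Request:
{"fn": "carry_out", "kwargs": {"increments": "0 0 -4 -0.04 -0.013 0 0.04; 0 0 -8 -0.08 -0.028 0.0 0.04; 0 0 -12 -0.098 -0.0375 0.03 0.04; 0 0 -12 -0.098 -0.0375 0.06 0.04; 0 0 -12 -0.098 -0.0375 0.085 0.04"}}

```text
time: 10.5
ee_pos: [0.6156, 0.2745, 0.0223]
eef_rot: [0.743, -0.669, -0.001, 0.001]
ft_force: [-0.1, 0.4, -1.5]
width: 0.0495
```

```bash
python3 -c "
from h import *
go([615,277,5.5],-84,0)
"
```

```text
t10.50 inc 0.2 -0.1 0.1 -0.0026 0.0003 0.0168 | now [615.6 274.5  22.3] w 49.5 F [-0.1  0.4 -1.5] rows>=0.3 q [-0.0703  0.684  -0.5921  1.485   0.4064  1.1    -2.2098]
```

Request:
{"fn": "carry_out", "kwargs": {"increments": "0 0 0 -0.0026 0 0.008 0.04; 0 0 0 -0.0026 0 0.016 0.04; 0 0 0 -0.0026 0 0.0165 0.04; 0 0 0 -0.0026 0 0.0165 0.065; 0 0 0 -0.0026 0 0.0165 0.07"}}

```text
time: 11.12
ee_pos: [0.6158, 0.2772, 0.0067]
eef_rot: [0.743, -0.669, -0.0, 0.001]
ft_force: [0.5, 0.2, 0.4]
width: 0.0628
```

Request:
{"fn": "carry_out", "kwargs": {"increments": "0 0 0 0 0 0 0.07; 0 0 0 0 0 -0.04 0.07; 0 0 0 0 0 -0.09 0.07; 0 0 0 0 0 -0.14 0.07; 0 0 0 0 0 -0.18 0.07"}}

```text
time: 11.75
ee_pos: [0.6163, 0.2775, 0.1894]
eef_rot: [0.743, -0.669, 0.0, -0.0]
ft_force: [0.1, 0.9, -0.6]
width: 0.07
```

```bash
cat > fit.py <<'E'
from fk import *
def fk2(q,o):
    R=np.eye(3);p=o[0].copy()
    for i in range(7):
        ax=np.array([0,0,1.]) if i%2==0 else np.array([0,1.,0])
        R=R@Ro.from_rotvec(ax*q[i]*S[i]).as_matrix();p=p+R@o[i+1]
    return p,R@np.diag([-1,-1,1.])
def fit():
    D=load()
    f=lambda x:np.concatenate([np.concatenate([fk2(d[:7],x.reshape(8,3))[0]-d[7:10] for d in D]),1e-4*x])
    s=least_squares(f,np.zeros(24));return s.x.reshape(8,3),np.abs(s.fun[:3*len(D)]).max()
def ik(o,P,Rt,q0,w=0.02):
    "P in m; joint-limited; stays near q0"
    def f(q):
        p,R=fk2(q,o);return np.concatenate([(p-P)*10,Ro.from_matrix(R.T@Rt).as_rotvec()*3,w*(q-q0)*.1])
    s=least_squares(f,np.clip(q0,LO+.03,HI-.03),bounds=(LO+.02,HI-.02));p,R=fk2(s.x,o)
    return s.x,np.linalg.norm(p-P)*1000,np.degrees(np.linalg.norm(Ro.from_matrix(R.T@Rt).as_rotvec()))
E
python3 - <<'E'
from h import *
from fit import *
go([443,105,150],87.5,0)
o,e=fit();print(o,e);np.save("o.npy",o)
from bench import r
q=r.read_state()["joint_positions"]
for P,psi in (([.443,.105,.09],87.5),([.61,-.21,.12],83.6),([.45,.345,.12],83),([.45,-.37,.12],83)):
  for th in (-60,-50,-40,-30,-20,0,20,30,40,50,60,75,90):   # th: forward tilt deg
    best=None
    for ps,sg in ((psi,-1),(psi-180,1)):
      for q0 in (q,np.array([0,.4,0,1.6,0,1.2,1.5 if sg<0 else -1.5]),np.array([0,.4,0,2,3.1,.5,-1.5 if sg<0 else 1.5]),np.array([.5,.4,-.8,2,1.,.8,0]),np.array([-.5,.4,.8,2,-.8,.8,0])):
        x,a,b=ik(o,np.array(P),toolR(ps,sg*th),q0)
        if best is None or a+b<best[0]: best=(a+b,ps,x)
    print(P,th,round(best[0],1),best[1],best[2])
E
```

```text
t11.75 inc -0.0 -0.0 -171.5 0.1533 0.1905 0.0393 | now [616.3 277.5 189.4] w 70.0 F [ 0.1  0.9 -0.6] rows>=16.0 q [-0.0529  0.5402 -0.6437  1.3274  0.3202  1.3766 -2.1538]
[[-0.     -0.      0.1291]
 [ 0.     -0.0109  0.1291]
 [ 0.     -0.0109  0.2243]
 [-0.     -0.0117  0.2243]
 [-0.     -0.0117  0.245 ]
 [ 0.     -0.0002  0.245 ]
 [ 0.     -0.0002  0.1759]
 [ 0.     -0.      0.1759]] 9.61971634572123e-08
[0.443, 0.105, 0.09] -60 0.0 -92.5 [ 0.1533  0.9613 -0.5576  1.2596  0.0404  2.0024 -2.0547]
[0.443, 0.105, 0.09] -50 0.0 -92.5 [ 0.1765  0.8337 -0.569   1.3707  0.0698  1.8543 -2.0356]
[0.443, 0.105, 0.09] -40 0.0 -92.5 [ 0.2013  0.7009 -0.5824  1.4905  0.09    1.6988 -2.0231]
[0.443, 0.105, 0.09] -30 0.0 87.5 [-0.1566  0.4887 -0.0926  1.6401 -0.1017  1.5186  1.3091]
[0.443, 0.105, 0.09] -20 0.0 87.5 [-0.1638  0.3547 -0.1087  1.7713 -0.0704  1.3507  1.282 ]
[0.443, 0.105, 0.09] 0 0.0 87.5 [-0.1705  0.0964 -0.1694  2.041   0.0192  1.0056  1.1778]
[0.443, 0.105, 0.09] 20 0.0 87.5 [-0.7672 -0.1677  0.2874  2.3378  0.348   0.6873  0.8113]
[0.443, 0.105, 0.09] 30 1.7 87.5 [ 0.9086 -0.4
[... 3292 characters left out ...]
-0.37, 0.12] 0 0.0 -97 [ 0.4373  0.3165  0.2066  1.7138 -0.071   1.1185 -1.028 ]
[0.45, -0.37, 0.12] 20 0.0 -97 [ 1.1127  0.1672 -0.4136  1.95   -0.1831  0.7546 -0.8633]
[0.45, -0.37, 0.12] 30 0.0 -97 [ 1.1963  0.1137 -0.4125  2.0704 -0.4926  0.6036 -0.5396]
[0.45, -0.37, 0.12] 40 0.0 -97 [-0.1661  0.085   1.0981  2.2384 -1.0989  0.6254  0.0697]
[0.45, -0.37, 0.12] 50 0.0 -97 [ 1.9343  0.2318 -1.0114  2.2432 -1.25    0.4591  0.3781]
[0.45, -0.37, 0.12] 60 0.0 83 [ 0.0007  0.3791  1.1233  2.3918  4.39    1.0909 -2.3283]
[0.45, -0.37, 0.12] 75 0.0 83 [ 0.8448  0.4179  0.2744  2.4     4.2065  1.2244 -1.9319]
[0.45, -0.37, 0.12] 90 0.0 83 [ 0.8166  0.7272  0.3136  2.3584  4.0542  1.6871 -1.7598]
```

Request:
{"fn": "carry_out", "kwargs": {"increments": "0 0 -10.7 0.03 0.04 0 0.065; 0 0 -21.4 0.05 0.06 0 0.065; 0 0 -32.1 0.07 0.08 0 0.065; 0 0 -42.8 0.09 0.11 0 0.065; 0 0 -53.5 0.11 0.13 0 0.065"}}

```text
time: 12.38
ee_pos: [0.4976, 0.1538, 0.1895]
eef_rot: [0.966, -0.26, 0.001, 0.0]
ft_force: [0.0, 0.9, 0.4]
width: 0.0649
```

Request:
{"fn": "carry_out", "kwargs": {"increments": "0 0 -10.7 0 0 0 0.065; 0 0 -21.4 0 0 0 0.065; 0 0 -32.1 0 0 0 0.065; 0 0 -42.8 0 0 0 0.065; 0 0 -53.5 0 0 0 0.065"}}

```text
time: 13.0
ee_pos: [0.4976, 0.1539, 0.1899]
eef_rot: [0.979, 0.205, 0.001, 0.001]
ft_force: [0.9, 0.3, -0.3]
width: 0.0651
```

Request:
{"fn": "carry_out", "kwargs": {"increments": "0 0 -10.7 0 0 0 0.065; 0 0 -21.4 0 0 0 0.065; 0 0 -32.1 0 0 0 0.065; 0 0 -42.8 0 0 0 0.065; 0 0 -53.5 0 0 0 0.065"}}

```text
time: 13.62
ee_pos: [0.4977, 0.1539, 0.1902]
eef_rot: [0.781, 0.625, 0.0, 0.001]
ft_force: [0.2, -0.0, -0.2]
width: 0.0649
```

```bash
python3 - <<'E'
from h import *
go([443,105,150],87.5,0)
from bench import r
p,d=r.camera('side');cv2.imwrite('pics/s4.png',p);m=r.camera_model('side')
C=cloud(m,d);np.save('pics/s4.npy',d)
for n,b,z0,z1 in [("g1",(.38,.52,.15,.25),.017,.04),("g2",(.38,.52,.06,.15),.017,.04),("redL",(.55,.68,.22,.34),.02,.04),("redR",(.55,.68,.1,.22),.02,.04),("stamp",(.38,.52,.3,.42),.085,.12)]:
    print(n,*crect(C,b,z0,z1))
E
```

```text
t13.62 inc 0.1 0.1 -10.2 -0.0597 -0.0427 0.0401 | now [497.7 153.9 190.2] w 64.9 F [ 0.2 -0.  -0.2] rows>=1.3 q [ 0.5998  0.3057 -1.142   1.7364  0.2916  1.2852  0.7418]
g1 [439.3333 203.8641] [76.848  52.7379] -6.36651611328125 905 [439.0368 205.8122]
g2 [446.1096  74.6685] [76.2268 29.8115] -2.3593673706054688 404 [445.1     75.9136]
redL [615.4884 276.8481] [76.3412 52.0756] 6.118295192718506 936 [615.0712 279.4491]
redR [604.3032 160.1134] [76.6159 52.9487] -5.793205261230469 760 [603.2828 162.4696]
stamp [450.073  347.0072] [34.7474 34.6953] -72.13619613647461 392 [449.6711 349.6155]
```

View pics/s4.png

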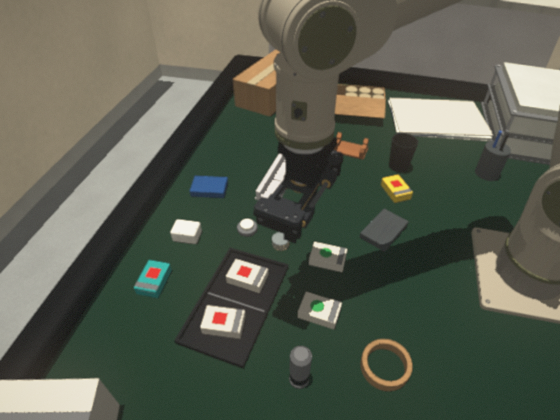

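```bash
python3 - <<'E'
from h import *
from bench import r
d=np.load('pics/s4.npy');m=r.camera_model('side');C=cloud(m,d)
print(crect(C,(.38,.53,.01,.15),.017,.04))
print(crect(C,(.38,.53,.01,.15),.019,.03))
p=cv2.imread('pics/s4.png');crop(p,290,225,370,345,5,'pics/c7.png')
E
```

```text
(array([445.7753,  63.4253]), array([76.4445, 52.1068]), -2.751007080078125, 653, array([445.4005,  65.6768], dtype=float32))
(array([445.7753,  63.4253]), array([76.4445, 52.1068]), -2.751007080078125, 634, array([445.2429,  65.034 ], dtype=float32))
```

View pics/c7.png

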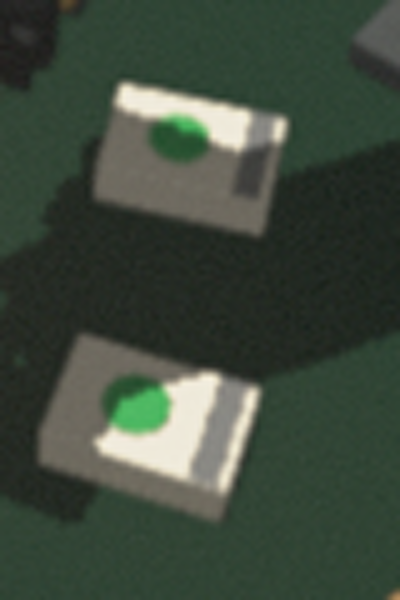

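```bash
cat >> h.py <<'E'
def goG(P,psi,f,back=10):
    """P (mm): point `back` mm behind the TCP on the finger centre line; f: forward tilt deg"""
    fw=1 if np.cos(np.radians(psi+90))>0 else -1   # psi~-90: th=f ; psi~+90: th=-f
    th=f*fw; R1=toolR(psi,th); go(np.array(P)+R1[:,2]*back,psi,th)
E
python3 - <<'E'
from h import *
from fit import *
from bench import r
goG([461,61.3,90],87.3,-45)
o=np.load('o.npy');q=r.read_state()["joint_positions"]
def chk(P,psi,f,q,back=10):
    R1=toolR(psi,-f if psi>0 else f);P=(np.array(P)+R1[:,2]*back)/1000
    x,a,b=ik(o,P,R1,q);print(P,f,round(a+b,1),x);return x
q=chk([461,61.3,90],87.3,-45,q);q1=chk([461,61.3,16],87.3,-45,q);q=chk([461,61.3,100],87.3,-20,q1);q=chk([500,0,120],87.3,0,q)
q=chk([580,-150,140],85,20,q);q=chk([615,-215,140],83.6,35,q);q=chk([615,-215,100],83.6,42,q);q=chk([617,-215,57],83.6,45,q)
q=chk([617,-215,57],83.6,48,q)
E
```

```text
t13.68 inc 45.0 -3.7 -9.0 -0.0992 -0.0237 0.1072 | now [497.7 153.8 190.1] w 65.0 F [-1.4 -0.1 -0.6] rows>=4.3 q [ 0.6008  0.3065 -1.1433  1.7364  0.2925  1.2854  0.7506]
[0.4539 0.0616 0.0829] -45 0.0 [ 0.4408  0.917  -0.9102  1.3997  0.3128  1.8476  0.9926]
[0.4539 0.0616 0.0089] -45 0.0 [ 0.4199  1.0093 -0.8676  1.4135  0.37    1.7538  1.0021]
[0.4576 0.0615 0.0906] -20 0.0 [ 0.6339  0.6068 -1.0496  1.7103  0.3667  1.4544  1.0022]
[0.5  0.   0.11] 0 0.0 [ 0.8982  0.3604 -1.1328  1.8782  0.3608  1.1311  1.1558]
[ 0.5834 -0.1503  0.1306] 20 0.0 [ 1.2089  0.306  -1.1256  1.917   0.3709  0.7635  1.407 ]
[ 0.6207 -0.2156  0.1318] 35 0.0 [ 1.3494  0.3201 -1.1188  2.0064  0.4018  0.4082  1.4777]
[ 0.6216 -0.2157  0.0926] 42 0.0 [ 1.1959  0.3104 -0.9096  2.1306  0.4744  0.1122  1.4077]
[ 0.624  -0.2158  0.0499] 45 0.0 [ 1.5025  0.7394 -1.302   2.167   1.8381  0.3879  0.3497]
[ 0.6244 -0.2158  0.0503] 48 0.0 [ 1.5508  0.8319 -1.3489  2.1963  2.0217  0.4413  0.2508]
```

```bash
python3 - <<'E'
from h import *
from fit import *
o=np.load('o.npy')
def chk(P,psi,f,q,back=10):
    R1=toolR(psi,-f if psi>0 else f);P=(np.array(P)+R1[:,2]*back)/1000
    return ik(o,P,R1,q)
for P in ([617,-215],[627,-133],[608,-300]):
  for z in (57,62,150):
    q=np.array([ 1.1959,0.3104,-0.9096,2.1306,0.4744,0.1122,1.4077])
    for f in (34,36,38,40,42,44):
        x,a,b=chk([*P,z],83.6,f,q);print(P,z,f,round(a+b,1),x)
q=np.array([0.4199,1.0093,-0.8676,1.4135,0.37,1.7538,1.0021])
for f in (-45,-50,-55): print(chk([461,61.3,16],87.3,f,q))
E
```

```text
[617, -215] 57 34 0.0 [ 1.0405  0.3919 -0.7907  2.0512  0.543   0.2544  1.3418]
[617, -215] 57 36 0.0 [ 1.0246  0.3781 -0.7613  2.0778  0.5487  0.1924  1.3324]
[617, -215] 57 38 0.0 [ 0.9957  0.363  -0.7184  2.1041  0.5446  0.1276  1.3302]
[617, -215] 57 40 0.0 [ 1.0239  0.3687 -0.7403  2.1273  0.8203  0.08    1.0663]
[617, -215] 57 42 0.0 [ 1.2396  0.4628 -0.9772  2.1422  1.5529  0.1502  0.4203]
[617, -215] 57 44 0.0 [ 1.4587  0.6683 -1.2452  2.1574  1.7709  0.333   0.3614]
[617, -215] 62 34 0.0 [ 1.0578  0.387  -0.8098  2.0482  0.5319  0.2655  1.3529]
[617, -215] 62 36 0.0 [ 1.0459  0.3739 -0.7847  2.0748  0.5388  0.2045  1.343 ]
[617, -215] 62 38 0.0 [ 1.0221  0.3596 -0.7472  2.1011  0.5389  0.1408  1.3379]
[617, -215] 62 40 0.0 [ 1.0075  0.3514 -0.7212  2.1262  0.6165  0.08    1.2592]
[617, -215] 62 42 0.0 [ 1.1264  0.3916 -0.8447  2.145   1.4106  0.08    0.5075]
[617, -215] 62 44 0.0 [ 1.4482  0.6309 -1.228   2.1565  1.7386  0.3041  0.3678]
[617, -215] 150 34 0.0 [ 1.3049  0.2899 -1.0705  1.9807  0.3114  0.445   1.5461]
[617, -215] 150 36 0.0 [ 1.3392  0.2849 -1.0952  2.008   0.
[... 2967 characters left out ...]
1   0.3477  0.3987  1.7049]
[608, -300] 150 40 0.0 [ 1.5641  0.4295 -1.1916  1.976   0.3696  0.3511  1.6969]
[608, -300] 150 42 0.0 [ 1.5982  0.4414 -1.2179  2.0003  0.3964  0.3032  1.6849]
[608, -300] 150 44 0.0 [ 1.628   0.4537 -1.2391  2.024   0.4269  0.2548  1.6694]
(array([ 0.4199,  1.0093, -0.8676,  1.4135,  0.37  ,  1.7538,  1.0022]), np.float64(3.736055252407279e-08), np.float64(8.143165733626499e-09))
(array([ 0.3911,  1.0656, -0.8479,  1.3472,  0.3499,  1.834 ,  1.005 ]), np.float64(1.8397172261923445e-05), np.float64(4.749904468776703e-06))
(array([ 0.3642,  1.1218, -0.8302,  1.2824,  0.3289,  1.9127,  1.0053]), np.float64(3.765578191725004e-05), np.float64(9.213165364274345e-06))
```

```bash
python3 -c "
from h import *
goG([461,61.3,100],87.3,-52)"
```

```text
t13.68 inc 52.0 -4.2 -8.8 -0.0993 -0.0244 0.0963 | now [497.7 153.8 190.1] w 65.0 F [-1.4 -0.1 -0.6] rows>=4.9 q [ 0.6008  0.3065 -1.1433  1.7364  0.2925  1.2854  0.7506]
```

Request:
{"fn": "carry_out", "kwargs": {"increments": "10 -0.8 -2 -0.02 -0.005 0.02 0.065; 20 -1.6 -4 -0.04 -0.01 0.04 0.065; 31 -2.4 -6 -0.06 -0.015 0.06 0.065; 42 -3.4 -8 -0.08 -0.02 0.08 0.065; 52 -4.2 -8.8 -0.0993 -0.0244 0.0963 0.065"}}

```text
time: 14.3
ee_pos: [0.4535, 0.061, 0.0934]
eef_rot: [0.651, 0.619, -0.303, -0.317]
ft_force: [0.3, 0.1, 0.2]
width: 0.0652
```

```bash
python3 -c "
from h import *
from bench import r
p,d=r.camera('side');cv2.imwrite('pics/s5.png',p);m=r.camera_model('side');C=cloud(m,d)
print(crect(C,(.38,.53,.01,.15),.019,.03))
goG([461,61.3,16],87.3,-52)"
```

```text
(array([445.5947,  62.9955]), array([76.1972, 52.8367]), -2.017913818359375, 609, array([444.3914,  66.1544], dtype=float32))
t14.35 inc -1.2 -0.1 -0.3 0.0041 0.0625 0.0438 | now [450.6  58.   86.2] w 65.0 F [-4.4 -4.1 -7.9] rows>=1.2 q [ 0.4064  1.0061 -0.8862  1.3122  0.2839  1.972   0.9773]
```

View pics/s5.png

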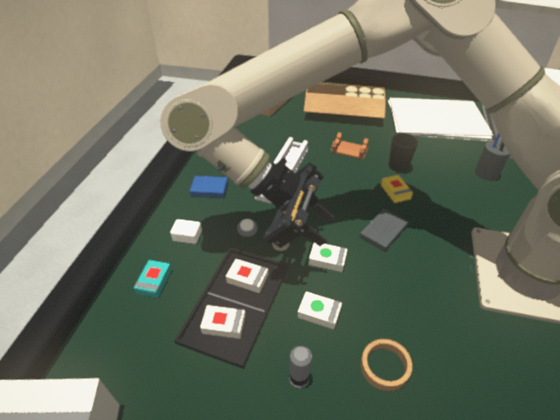

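Request:
{"fn": "carry_out", "kwargs": {"increments": "-1.2 0 0 0.004 0.02 0.014 0.065; -1.2 0 0 0.004 0.042 0.028 0.065; -1.2 0 0 0.004 0.056 0.038 0.065; -1.2 0 0 0.004 0.056 0.038 0.065; -1.2 0 0 0.004 0.056 0.038 0.065"}}

```text
time: 14.98
ee_pos: [0.4544, 0.0617, 0.0196]
eef_rot: [0.652, 0.618, -0.303, -0.317]
ft_force: [0.3, 0.2, 0.4]
width: 0.065
```

```bash
python3 -c "
from h import *
from bench import r
goG([461,61.3,16],87.3,-52)
p,d=r.camera('side');crop(p,230,160,370,300,5,'pics/s6.png')
p,d=r.camera('wrist');cv2.imwrite('pics/w6.png',p)"
```

```text
t14.97 inc 0.0 -0.1 -0.3 -0.0001 0.0069 0.007 | now [454.4  61.7  19.6] w 65.0 F [0.3 0.2 0.4] rows>=0.2 q [ 0.387   1.0806 -0.855   1.3183  0.3401  1.8795  0.9928]
```

View pics/s6.png

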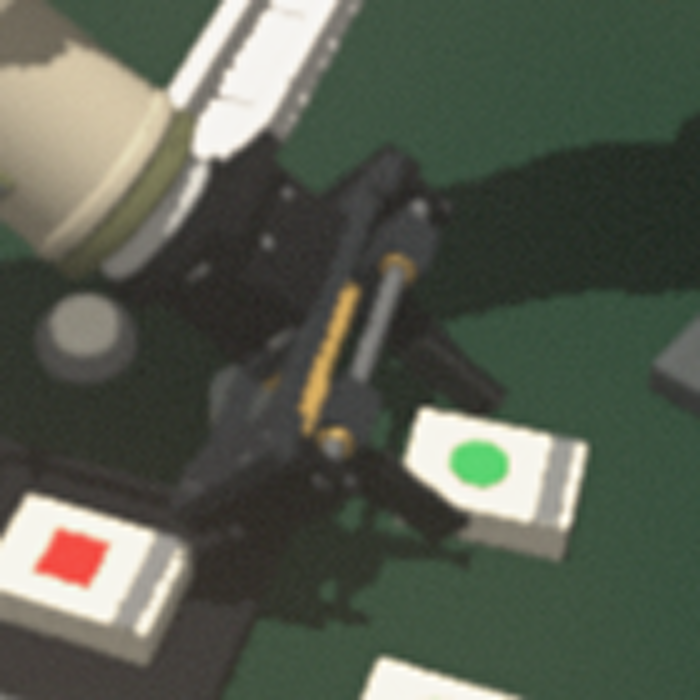

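View pics/w6.png

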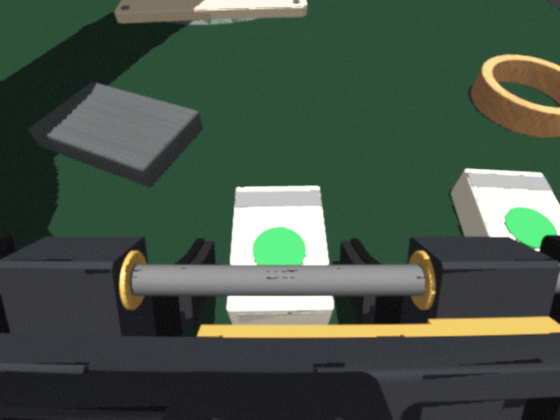

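Request:
{"fn": "carry_out", "kwargs": {"increments": "0 0 0 0 0.004 0.004 0.065; 0 0 0 0 0.007 0.007 0.065; 0 0 0 0 0.007 0.007 0.04; 0 0 0 0 0.007 0.007 0.04; 0 0 0 0 0.007 0.007 0.04", "squeeze": 25}}

```text
time: 15.7
ee_pos: [0.4532, 0.0618, 0.0098]
eef_rot: [0.652, 0.619, -0.303, -0.316]
ft_force: [0.6, 0.3, 0.9]
width: 0.0496
```

Request:
{"fn": "carry_out", "kwargs": {"increments": "0 0 0 0 0 0 0.04; 0 0 0 0 0 0 0.04; 0 0 0 0 -0.006 -0.006 0.04; 0 0 0 0 -0.016 -0.013 0.04; 0 0 0 0 -0.03 -0.025 0.04"}}

```text
time: 16.32
ee_pos: [0.4544, 0.0618, 0.05]
eef_rot: [0.652, 0.619, -0.303, -0.316]
ft_force: [-0.3, -1.1, -1.4]
width: 0.0497
```

```bash
python3 -c "
from h import *
from bench import r
goG([500,-20,160],86,0)
p,d=r.camera('side');crop(p,230,160,370,300,5,'pics/s7.png')"
```

```text
t16.32 inc -51.9 0.7 0.9 -0.0797 -0.0479 -0.1007 | now [454.4  61.8  50. ] w 49.7 F [-0.3 -1.1 -1.4] rows>=4.9 q [ 0.3951  1.0419 -0.8715  1.3187  0.3166  1.9139  0.9848]
```

View pics/s7.png

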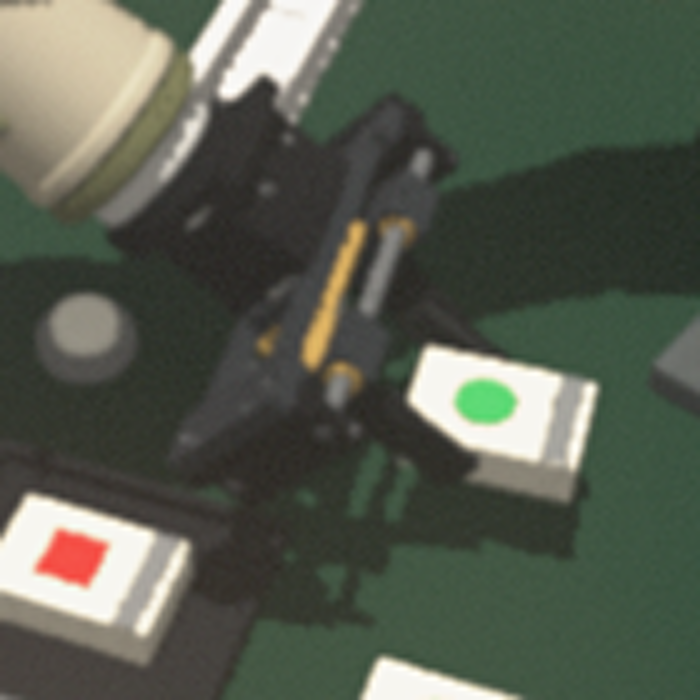

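Request:
{"fn": "carry_out", "kwargs": {"increments": "-5 0 0 0 -0.02 -0.03 0.04; -15 0 0 -0.015 -0.04 -0.06 0.04; -26 0 0 -0.035 -0.046 -0.09 0.04; -37 0.5 0.5 -0.06 -0.048 -0.1 0.04; -47 0.7 0.9 -0.08 -0.048 -0.1 0.04"}}

```text
time: 17.0
ee_pos: [0.5015, -0.0207, 0.1539]
eef_rot: [0.731, 0.681, -0.026, -0.027]
ft_force: [-0.8, -0.5, 2.0]
width: 0.05
```

```bash
python3 -c "
from h import *
from bench import r
goG([607,-299.5,140],83.6,38)
p,d=r.camera('side');crop(p,180,100,380,300,4,'pics/s8.png')"
```

```text
t17.00 inc -42.3 -0.6 2.3 -0.2708 0.1325 0.0121 | now [501.5 -20.7 153.9] w 50.0 F [-0.8 -0.5  2. ] rows>=4.8 q [ 0.9211  0.3857 -1.1469  1.7626  0.3424  1.3061  1.1842]
```

View pics/s8.png

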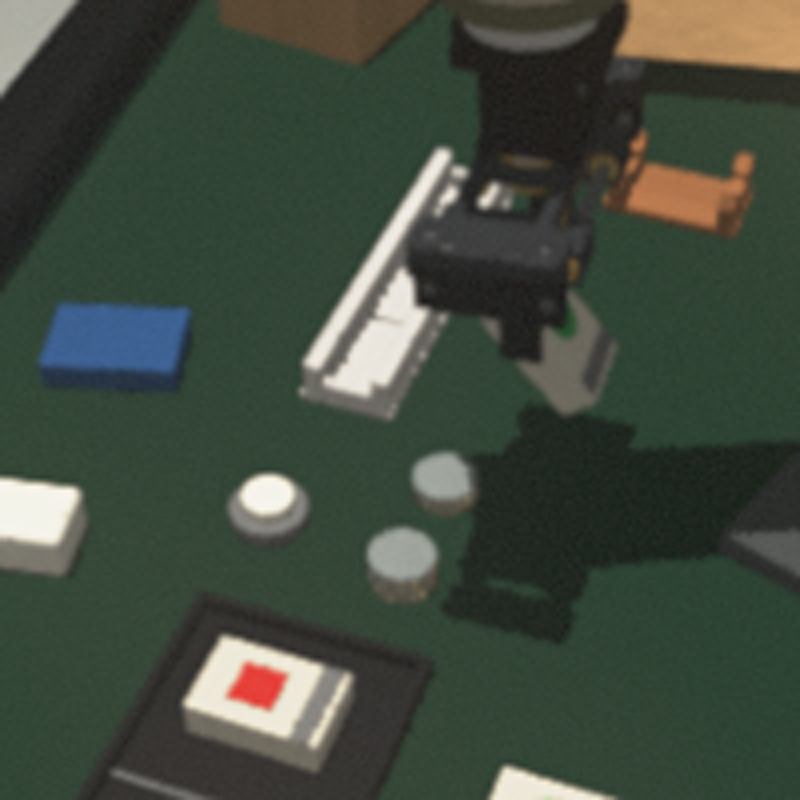

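Request:
{"fn": "carry_out", "kwargs": {"increments": "-8 0 0.5 -0.05 0.025 0 0.04; -16 0 1 -0.1 0.05 0 0.04; -25 -0.3 1.5 -0.15 0.075 0.003 0.04; -34 -0.5 2 -0.21 0.1 0.006 0.04; -42.3 -0.6 2.3 -0.2708 0.130 0.012 0.04"}}

```text
time: 17.68
ee_pos: [0.6027, -0.3, 0.1349]
eef_rot: [0.704, 0.628, 0.216, 0.25]
ft_force: [0.1, -0.5, -0.9]
width: 0.0498
```

```bash
python3 -c "
from h import *
from bench import r
goG([604.5,-300,110],83.6,38)
p,d=r.camera('side');crop(p,230,60,430,220,4,'pics/s9.png');np.save('pics/s9.npy',d)
p,d=r.camera('wrist');cv2.imwrite('pics/w9.png',p)"
```

```text
t17.68 inc 0.5 0.6 0.1 0.0006 -0.0142 0.0306 | now [ 602.7 -300.   134.9] w 49.8 F [ 0.1 -0.5 -0.9] rows>=0.5 q [ 1.5437  0.3931 -1.1553  1.9919  0.3148  0.3555  1.7342]
```

View pics/s9.png

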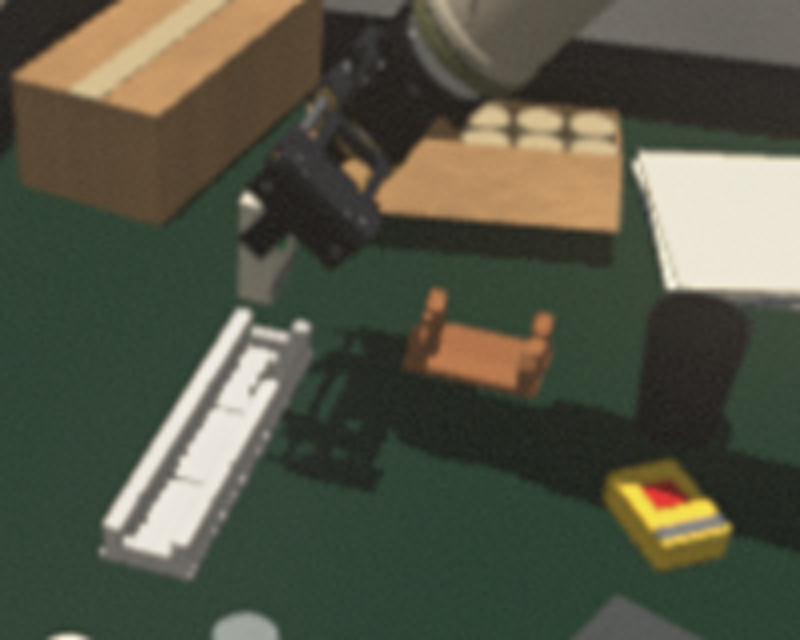

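View pics/w9.png

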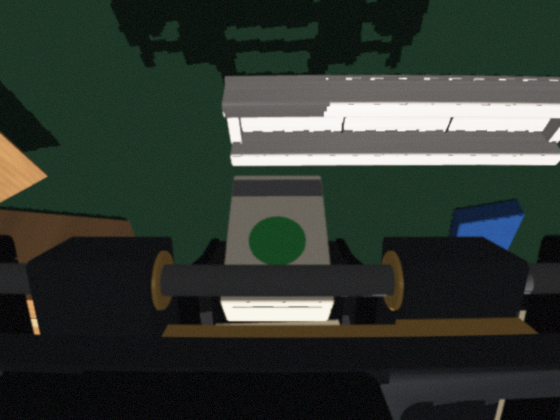

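```bash
cat >> h.py <<'E'
def rackpt(x,y,z,c=(618,-216.5),yaw=-6.4):
    a=np.radians(yaw);return np.array([c[0]+x*np.cos(a)-y*np.sin(a),c[1]+x*np.sin(a)+y*np.cos(a),z])/1000
E
python3 -c "
from h import *
from bench import r
m=r.camera_model('wrist')
for x,y,z in ((-31,-130,30),(31,-130,30),(-31,0,30),(-17,-122,4),(17,-122,4),(-17,-42,4),(17,-42,4),(-17,42,4),(17,42,4)): print((x,y,z),proj(m,rackpt(x,y,z)))
# backproject observed rack features
for u,v,z in ((225,80,.03),(233,165,.03),(233,152,.03),(343,120,.004),(449,120,.004)): print(u,v,plane(m,u,v,z)*1000)
p=cv2.imread('pics/w9.png');crop(p,200,60,480,240,2.8,'pics/c9.png')
"
```

```text
(-31, -130, 30) [215.5933 106.008 ]
(31, -130, 30) [227.8449 171.8845]
(-31, 0, 30) [414.5251 104.7393]
(-17, -122, 4) [233.6291 100.733 ]
(17, -122, 4) [238.4446 136.6693]
(-17, -42, 4) [342.7388  99.764 ]
(17, -42, 4) [336.95   135.9024]
(-17, 42, 4) [456.1932  99.9244]
(17, 42, 4) [439.6543 135.7344]
225 80 [ 555.1559 -331.5158   30.    ]
233 165 [ 627.2632 -343.2808   30.    ]
233 152 [ 613.8788 -340.1559   30.    ]
343 120 [ 614.8159 -255.6782    4.    ]
449 120 [ 624.077  -173.2801    4.    ]
```

View pics/c9.png

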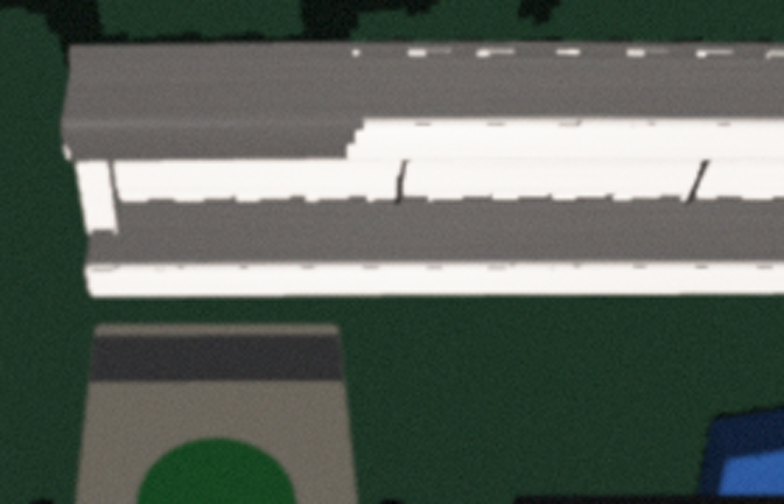

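```bash
python3 -c "
from h import *
from bench import r
m=r.camera_model('wrist');s=r.read_state();print(s['ee_pos'])
for u,v,z in ((222,103,.03),(232,165.3,.03),(340,102.5,.03),(340,165.3,.03),(343,117,.03),(343,154,.03)): print(u,v,plane(m,u,v,z)*1000, 'rack x', )
d=np.load('pics/side0.npy');ms=r.camera_model('side');C=cloud(ms,d);print(crect(C,(.52,.72,-.38,-.05),.02,.045))
p,d=r.camera('wrist');m=r.camera_model('wrist');C=cloud(m,d)
print([ (v,np.round(C[v,300]*1000)) for v in range(90,172,4)])
print(crect(C,(.5,.8,-.4,-.05),.024,.036))
"
```

```text
[ 0.5995 -0.3047  0.1307]
222 103 [ 570.9937 -337.4846   30.    ] rack x
232 165.3 [ 627.4886 -344.1333   30.    ] rack x
340 102.5 [ 579.9763 -261.5759   30.    ] rack x
340 165.3 [ 637.7032 -260.4171   30.    ] rack x
343 117 [ 591.7353 -259.3473   30.    ] rack x
343 154 [ 625.8993 -258.4253   30.    ] rack x
(array([ 617.0383, -216.7673]), array([262.4753,  59.0556]), 83.49756622314453, 672, array([ 617.1784, -203.8074], dtype=float32))
[(90, array([ 581., -283.,   13.])), (94, array([ 581., -283.,   17.])), (98, array([ 580., -283.,   23.])), (102, array([ 581., -283.,   25.])), (106, array([ 582., -283.,   29.])), (110, array([ 584., -284.,   30.])), (114, array([ 586., -284.,   31.])), (118, array([ 590., -284.,   30.])), (122, array([ 614., -285.,    4.])), (126, array([ 618., -285.,    5.])), (130, array([ 623., -285.,    3.])), (134, array([ 626., -285.,    4.])), (138, array([ 627., -286.,    8.])), (142, array([ 626., -286.,   14.])), (146, array([ 627., -286.,   18.])), (150, array([ 627., -286.,   22.])), (154, array([ 626., -286.,   27.])), (158, array([ 627., -287.,   30.])), (162, array([ 631., -287.,   31.])), (166, array([ 636., -287.,   31.])), (170, array([ 672., -288.,   -0.]))]
(array([ 616.9055, -213.5315]), array([260.3851,  59.4601]), 83.88357543945312, 11807, array([ 611.0375, -221.8961], dtype=float32))
```

```bash
python3 -c "
from h import *
from bench import r
p,d=r.camera('wrist');m=r.camera_model('wrist');C=cloud(m,d)
P=C[190:255,245:315].reshape(-1,3);c=P.mean(0);n=np.linalg.svd(P-c)[2][2];print(c*1000,n)
for v in (180,200,240,255): print(v,C[v,235:325:15]*1000)
goG([603.5,-301,58.5],83.6,38)
"
```

```text
[ 586.6765 -295.0191  119.5905] [ 0.9149 -0.112   0.3878]
180 [[ 583.9864 -319.789    91.2249]
 [ 585.3876 -311.5405   90.8085]
 [ 585.7444 -303.0689   91.3638]
 [ 586.7366 -294.7499   91.3195]
 [ 588.864  -286.4856   90.2303]
 [ 589.4834 -278.0938   90.5254]]
200 [[ 584.346  -318.6816  105.4652]
 [ 585.5619 -310.7802  105.2045]
 [ 586.883  -302.8721  104.8581]
 [ 587.4723 -294.8422  105.1132]
 [ 588.7258 -286.8878  104.8232]
 [ 590.7017 -278.8891  103.9519]]
240 [[ 585.9147 -317.0223  129.7762]
 [ 585.7289 -309.4364  130.4142]
 [ 586.0419 -302.0549  130.7279]
 [ 587.3482 -294.8459  130.409 ]
 [ 586.1949 -287.4467  131.6512]
 [ 588.4793 -280.2725  130.7218]]
255 [[ 585.5388 -316.2262  138.497 ]
 [ 585.6175 -308.9577  138.8968]
 [ 585.5243 -301.7483  139.3951]
 [ 586.9089 -294.8025  139.042 ]
 [ 586.8933 -287.7157  139.4974]
 [ 589.7483 -280.7352  138.3203]]
t17.88 inc 0.2 0.4 -0.1 -0.0024 -0.0442 0.0697 | now [ 601.8 -298.   132.7] w 50.1 F [-0.8  0.9 -0.8] rows>=1.3 q [ 1.5408  0.3958 -1.1544  1.9915  0.3143  0.362   1.7307]
```

```bash
python3 -c "
from h import *
goG([604.5,-300,90],83.6,38)
goG([604.5,-300,57],83.6,38)
"
```

```text
t17.88 inc 0.2 0.4 -0.1 -0.0014 -0.0241 0.0454 | now [ 601.8 -298.   132.7] w 50.1 F [-0.8  0.9 -0.8] rows>=0.8 q [ 1.5408  0.3958 -1.1544  1.9915  0.3143  0.362   1.7307]
t17.88 inc 0.2 0.4 -0.1 -0.0013 -0.0445 0.0714 | now [ 601.8 -298.   132.7] w 50.1 F [-0.8  0.9 -0.8] rows>=1.3 q [ 1.5408  0.3958 -1.1544  1.9915  0.3143  0.362   1.7307]
```

Request:
{"fn": "carry_out", "kwargs": {"increments": "0 0 0 -0.0014 -0.012 0.022 0.04; 0 0 0 -0.0014 -0.024 0.045 0.04; 0 0 0 -0.0014 -0.024 0.045 0.04; 0 0 0 -0.0014 -0.024 0.045 0.04; 0 0 0 -0.0014 -0.024 0.045 0.04"}}

```text
time: 18.5
ee_pos: [0.611, -0.3006, 0.0839]
eef_rot: [0.706, 0.628, 0.216, 0.246]
ft_force: [-0.3, 0.7, -0.4]
width: 0.0497
```

```bash
python3 -c "
from h import *
from bench import r
goG([604.5,-300,57],83.6,38)
p,d=r.camera('wrist');cv2.imwrite('pics/w10.png',p);m=r.camera_model('wrist');C=cloud(m,d)
P=C[200:255,250:310].reshape(-1,3);c=P.mean(0);n=np.linalg.svd(P-c)[2][2];print(c*1000,n)
goG([604.5,-300,57],83.6,38)
"
```

```text
t18.50 inc 0.2 0.4 -0.1 0.0001 -0.0218 0.0271 | now [ 611.  -300.6   83.9] w 49.7 F [-0.3  0.7 -0.4] rows>=0.6 q [ 1.3767  0.4495 -0.983   2.0066  0.4078  0.2625  1.657 ]
[ 595.6292 -297.8796   73.844 ] [ 0.8627 -0.106   0.4945]
t18.55 inc 0.2 0.4 -0.1 0.0003 -0.0215 0.0271 | now [ 610.8 -300.8   83.7] w 49.7 F [ 0.2  0.7 -1.6] rows>=0.6 q [ 1.3768  0.4498 -0.9826  2.0068  0.408   0.2622  1.6569]
```

View pics/w10.png

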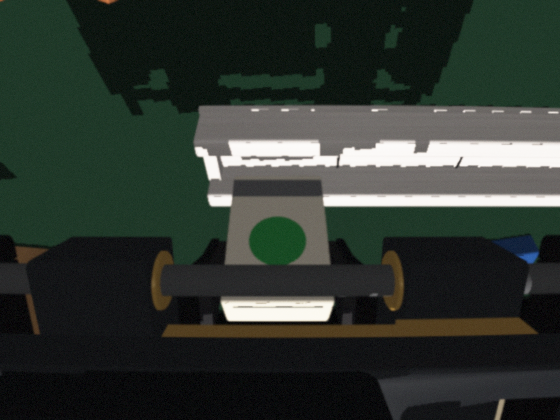

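Request:
{"fn": "carry_out", "kwargs": {"increments": "0 0 0 0 -0.007 0.009 0.04; 0 0 0 0 -0.014 0.018 0.04; 0 0 0 0 -0.021 0.0265 0.04; 0 0 0 0 -0.021 0.0265 0.04; 0 0 0 0 -0.021 0.0265 0.04"}}

```text
time: 19.18
ee_pos: [0.6105, -0.3006, 0.0493]
eef_rot: [0.706, 0.628, 0.216, 0.246]
ft_force: [-0.1, 0.8, -0.4]
width: 0.0497
```

```bash
python3 -c "
from h import *
from bench import r
goG([604.5,-300,57],83.6,38)
p,d=r.camera('wrist');cv2.imwrite('pics/w11.png',p)
p,d=r.camera('side');crop(p,230,60,430,220,4,'pics/s11.png')
goG([604.5,-300,57],83.6,38)
"
```

```text
t19.18 inc 0.2 0.4 -0.1 -0.0001 0.0 0.0002 | now [ 610.5 -300.6   49.3] w 49.7 F [-0.1  0.8 -0.4] rows>=0.0 q [ 1.2822  0.4811 -0.8733  2.0254  0.4577  0.1888  1.6164]
t19.27 inc 0.2 0.4 -0.1 0.0002 -0.0002 0.0004 | now [ 610.5 -300.8   49.6] w 49.8 F [ 0.1 -0.1 -1.5] rows>=0.0 q [ 1.2829  0.4808 -0.8738  2.0253  0.4576  0.189   1.6165]
```

View pics/w11.png

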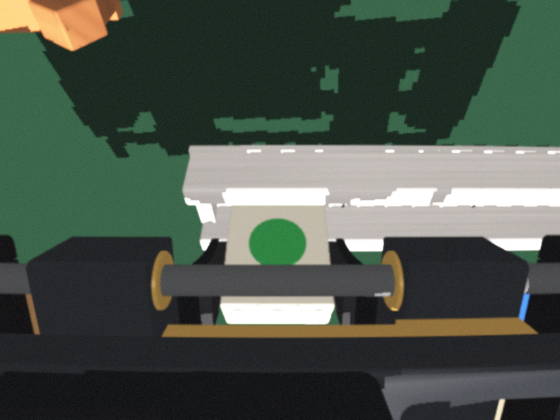

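View pics/s11.png

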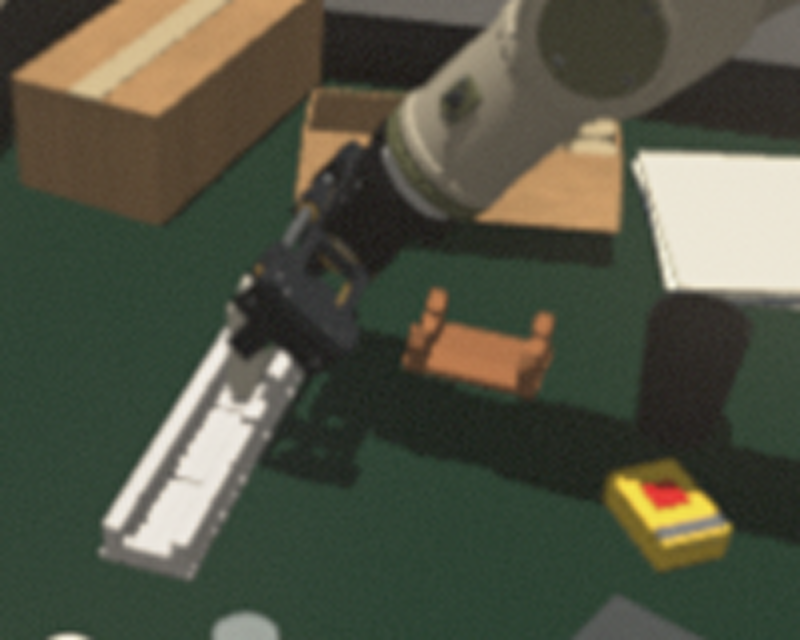

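Request:
{"fn": "carry_out", "kwargs": {"increments": "0 0 0 0 -0.0006 0.0008 0.04; 0 0 0 0 -0.0012 0.0016 0.04; 0 0 0 0 -0.0012 0.0016 0.04; 0 0 0 0 -0.0012 0.0016 0.04; 0 0 0 0 -0.0012 0.0016 0.04"}}

```text
time: 19.9
ee_pos: [0.6116, -0.301, 0.049]
eef_rot: [0.705, 0.628, 0.216, 0.247]
ft_force: [-5.0, 2.6, 10.7]
width: 0.0499
```

Request:
{"fn": "carry_out", "kwargs": {"increments": "0 0 0 0 0 0 0.052; 0 0 0 0 0 0 0.056; 0 0 0 0 0 0 0.062; 0 0 0 0 0 0 0.066; 0 0 0 0 0 0 0.066"}}

```text
time: 20.52
ee_pos: [0.6115, -0.301, 0.0489]
eef_rot: [0.705, 0.628, 0.216, 0.247]
ft_force: [-0.8, 0.4, -0.2]
width: 0.0654
```

```bash
python3 -c "
from h import *
from bench import r
goG([604.5,-300,57],83.6,38)
p,d=r.camera('side');crop(p,230,60,430,220,4,'pics/s12.png')
"
```

```text
t20.52 inc 0.3 0.4 -0.1 0.0002 -0.0006 -0.0007 | now [ 611.5 -301.    48.9] w 65.4 F [-0.8  0.4 -0.2] rows>=0.1 q [ 1.2771  0.4817 -0.868   2.0253  0.4602  0.1838  1.614 ]
```

View pics/s12.png

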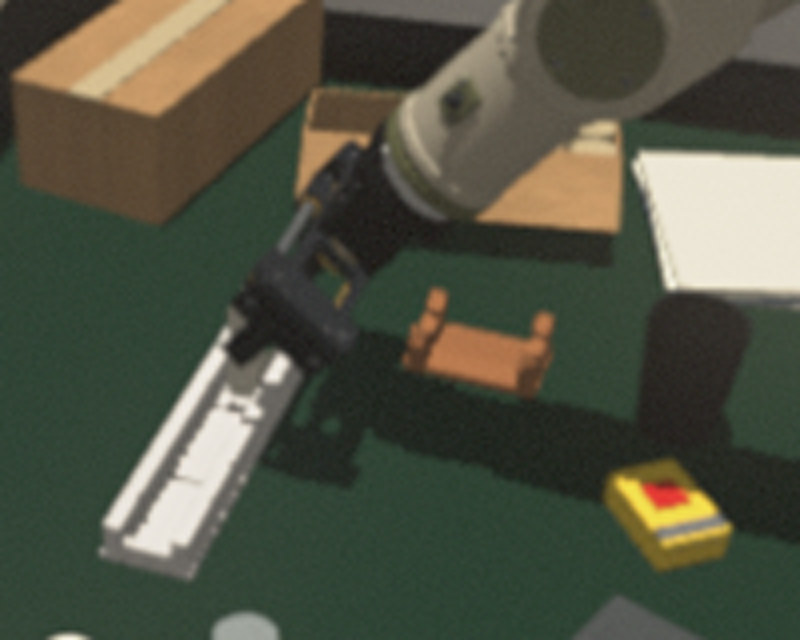

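Request:
{"fn": "carry_out", "kwargs": {"increments": "0 0 0 0 0 -0.02 0.066; 0 0 0 0 0 -0.045 0.066; 0 0 0 0 0 -0.075 0.066; 0 0 0 0 0 -0.11 0.066; 0 0 0 0 0 -0.13 0.066"}}

```text
time: 21.2
ee_pos: [0.5305, -0.2921, 0.1511]
eef_rot: [0.706, 0.627, 0.216, 0.247]
ft_force: [34.4, 50.3, 16.8]
width: 0.0662
```

```bash
python3 -c "
from h import *
from bench import r
goG([456,200,130],83.1,-20)
p,d=r.camera('side');cv2.imwrite('pics/s13.png',p);m=r.camera_model('side');C=cloud(m,d)
print('g1',crect(C,(.36,.53,.14,.28),.019,.03))
print('rackcarton',crect(C,(.56,.66,-.36,-.24),.05,.1))
"
```

```text
t21.20 inc 58.3 0.2 0.1 0.4798 -0.1244 -0.062 | now [ 530.5 -292.1  151.1] w 66.2 F [34.4 50.3 16.8] rows>=8.0 q [ 1.9785  0.2865 -1.4696  2.1132 -0.0122  0.3874  2.0662]
g1 (array([439.5112, 203.4874]), array([77.0201, 52.8254]), -7.246192932128906, 880, array([438.9861, 205.1821], dtype=float32))
rackcarton (array([ 606.9674, -298.9731]), array([52.2641, 24.6086]), 82.85029602050781, 190, array([ 605.9258, -290.3274], dtype=float32))
```

View pics/s13.png

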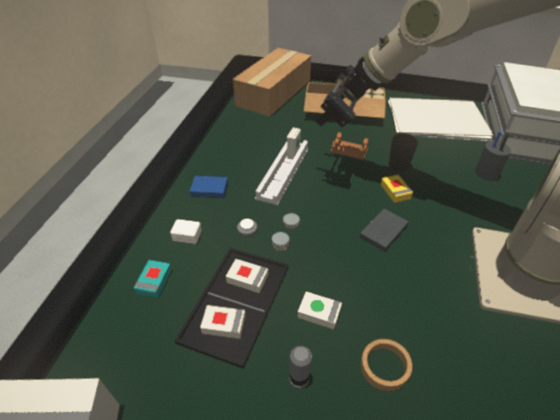

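```bash
cat > sim.py <<'E'
from fit import *
o=np.load('o.npy')
def jac(q):
    J=np.zeros((6,7));p,R=fk2(q,o);e=1e-6
    for i in range(7):
        q2=q.copy();q2[i]+=e;p2,R2=fk2(q2,o);J[:3,i]=(p2-p)/e;J[3:,i]=Ro.from_matrix(R2@R.T).as_rotvec()/e
    return J
def move(q,rows,n=25,lam=1e-3,W=None):
    """rows: list of (rotvec deg, shift) from the start pose, tool axes"""
    p0,R0=fk2(q,o);q=q.copy();tr=[]
    for row in rows:
        Pt=p0+R0@np.array(row[3:6]);Rt=R0@Ro.from_rotvec(np.radians(row[:3])).as_matrix()
        for k in range(n):
            p,R=fk2(q,o);e=np.concatenate([Pt-p,Ro.from_matrix(Rt@R.T).as_rotvec()])/(n-k)
            J=jac(q);q=q+J.T@np.linalg.solve(J@J.T+lam**2*np.eye(6),e)
        tr.append(q.copy())
    return q,np.array(tr)
E
python3 - <<'E'
from sim import *
np.set_printoptions(precision=3,suppress=True)
q=np.array([-0.0529,0.5402,-0.6437,1.3274,0.3202,1.3766,-2.1538])
q,_=move(q,[(0,0,-10.7,.03,.04,0),(0,0,-21.4,.05,.06,0),(0,0,-32.1,.07,.08,0),(0,0,-42.8,.09,.11,0),(0,0,-53.5,.11,.13,0)])
for i in range(2): q,_=move(q,[(0,0,-53.5,0,0,0)],125)
print(q,"actual [ 0.5998  0.3057 -1.142   1.7364  0.2916  1.2852  0.7418]")
q=np.array([1.2771,0.4817,-0.868,2.0253,0.4602,0.1838,1.614]);q,t=move(q,[(0,0,0,0,0,-.13)],125);print(q,"actual 1.9785  0.2865 -1.4696  2.1132 -0.0122  0.3874  2.0662")
E
```

```text
[ 0.589  0.307 -1.13   1.734  0.289  1.284  0.73 ] actual [ 0.5998  0.3057 -1.142   1.7364  0.2916  1.2852  0.7418]
[ 2.006  0.369 -1.536  2.113  0.222  0.399  1.87 ] actual 1.9785  0.2865 -1.4696  2.1132 -0.0122  0.3874  2.0662
```

```bash
cat >> sim.py <<'E'
from h import toolR
def G(P,psi,f,back=10):
    fw=1 if np.cos(np.radians(psi+90))>0 else -1
    R1=toolR(psi,f*fw);return (np.array(P,float)+R1[:,2]*back)/1000,R1
def path(q,wps,step=60):
    for w in wps:
        P,R=G(*w);p0,R0=fk2(q,o)
        rv=np.degrees(Ro.from_matrix(R0.T@R).as_rotvec());t=R0.T@(P-p0)
        # guide direction for big turns
        n=max(1,int(np.ceil(np.linalg.norm(rv)/15)))
        q,tr=move(q,[np.concatenate([rv,t])*k/n for k in range(1,n+1)],10)
        mar=np.minimum(tr-LO,HI-tr).min(0)
        print(w,"q",q,"minmargin",mar.min().round(2),"j",mar.argmin()+1)
    return q
E
python3 - <<'E'
from sim import *
np.set_printoptions(precision=2,suppress=True)
from bench import r
q0=r.read_state()["joint_positions"]
print("A");path(q0,[([540,-250,160],83.6,30),([520,-120,180],83.6,0),([456,200,140],83.1,-30),([456,200,100],83.1,-52),([456,200,16],83.1,-52),([456,200,100],83.1,-45),([500,-20,160],83.6,0),([613,-216,140],83.6,38),([613,-216,57],83.6,38),([540,-210,150],83.6,38)])
print("B");path(q0,[([540,-250,160],83.6,30),([520,-120,180],83.6,0),([500,0,180],10,0),([500,20,180],-60,0),([456,200,140],-96,-20),([456,200,100],-96.9,-52),([456,200,16],-96.9,-52),([456,200,100],-96.9,-45),([500,-20,160],-96.4,0),([613,-216,140],-96.4,38),([613,-216,57],-96.4,38),([540,-210,150],-96.4,38)])
E
```

```text
A
([540, -250, 160], 83.6, 30) q [ 1.69  0.2  -1.29  2.03  0.06  0.56  1.87] minmargin 0.18 j 3
([520, -120, 180], 83.6, 0) q [ 1.09  0.37 -1.12  1.73  0.35  1.27  1.34] minmargin 0.28 j 3
([456, 200, 140], 83.1, -30) q [ 0.36  0.74 -1.04  1.5   0.26  1.63  0.74] minmargin 0.38 j 3
([456, 200, 100], 83.1, -52) q [ 0.26  1.03 -0.95  1.28  0.18  1.87  0.75] minmargin 0.19 j 6
([456, 200, 16], 83.1, -52) q [ 0.24  1.13 -0.9   1.28  0.24  1.78  0.79] minmargin 0.28 j 6
([456, 200, 100], 83.1, -45) q [ 0.28  0.95 -0.97  1.35  0.22  1.78  0.75] minmargin 0.28 j 6
([500, -20, 160], 83.6, 0) q [ 0.99  0.32 -1.19  1.83  0.32  1.2   1.17] minmargin 0.28 j 3
([613, -216, 140], 83.6, 38) q [ 1.39  0.3  -1.13  2.05  0.38  0.32  1.5 ] minmargin 0.26 j 3
([613, -216, 57], 83.6, 38) q [ 1.04  0.37 -0.76  2.11  0.59  0.13  1.29] minmargin 0.07 j 6
([540, -210, 150], 83.6, 38) q [ 1.99  0.27 -1.66  2.19  0.25  0.34  1.68] minmargin -0.19 j 3
B
([540, -250, 160], 83.6, 30) q [ 1.69  0.2  -1.29  2.03  0.06  0.56  1.87] minmargin 0.18 j 3
([520, -120, 180], 83.6, 0) q [ 1.09  0.37 -1.12  1.73  0.35  1.27
[... 258 characters left out ...]
3  0.13  1.45 -2.27] minmargin 0.33 j 7
([456, 200, 100], -96.9, -52) q [ 0.14  0.93 -0.7   1.28  0.02  1.85 -2.26] minmargin 0.21 j 6
([456, 200, 16], -96.9, -52) q [ 0.12  1.03 -0.67  1.29  0.08  1.75 -2.22] minmargin 0.31 j 6
([456, 200, 100], -96.9, -45) q [ 0.15  0.84 -0.72  1.36  0.06  1.75 -2.25] minmargin 0.31 j 6
([500, -20, 160], -96.4, 0) q [ 0.63  0.18 -0.74  1.85  0.14  1.16 -1.84] minmargin 0.42 j 7
([613, -216, 140], -96.4, 38) q [ 0.99  0.18 -0.69  2.06 -0.12  0.29 -1.23] minmargin 0.23 j 6
([613, -216, 57], -96.4, 38) q [ 0.85  0.32 -0.55  2.12  0.    0.1  -1.31] minmargin 0.04 j 6
([540, -210, 150], -96.4, 38) q [ 1.5   0.01 -1.08  2.2  -0.57  0.35 -0.78] minmargin 0.22 j 4
```

```bash
python3 - <<'E'
from h import *
goG([540,-250,160],83.6,30)
goG([520,-120,180],83.6,0)
E
```

```text
t21.25 inc 8.3 0.6 -0.7 0.0468 0.0087 0.0067 | now [ 528.1 -295.6  151.3] w 65.7 F [-1.3 -4.6 -1. ] rows>=0.8 q [ 1.9847  0.2806 -1.4655  2.1132 -0.0326  0.3887  2.0816]
t21.25 inc 38.3 0.4 -0.9 0.1731 -0.0121 -0.0338 | now [ 528.1 -295.6  151.3] w 65.7 F [-1.3 -4.6 -1. ] rows>=3.6 q [ 1.9847  0.2806 -1.4655  2.1132 -0.0326  0.3887  2.0816]
```

Request:
{"fn": "carry_out", "kwargs": {"increments": "4 0.3 -0.3 0.023 0.004 0.003 0.065; 8.3 0.6 -0.7 0.0468 0.0087 0.0067 0.065; 18 0.5 -0.8 0.09 0.002 -0.007 0.065; 28 0.4 -0.9 0.13 -0.005 -0.02 0.065; 38.3 0.4 -0.9 0.173 -0.012 -0.034 0.065"}}

```text
time: 21.88
ee_pos: [0.521, -0.1228, 0.1707]
eef_rot: [0.746, 0.666, 0.003, 0.007]
ft_force: [0.1, 0.6, 0.9]
width: 0.0649
```

```bash
python3 - <<'E'
from h import *
goG([456,201,130],83.1,-40)
E
```

```text
t21.88 inc 40.9 0.4 0.3 0.3147 -0.1082 0.0452 | now [ 521.  -122.8  170.7] w 64.9 F [0.1 0.6 0.9] rows>=5.4 q [ 1.0962  0.354  -1.1245  1.7388  0.3429  1.2477  1.3469]
```

Request:
{"fn": "carry_out", "kwargs": {"increments": "8 0 0 0.058 -0.02 0.008 0.065; 16 0 0 0.116 -0.04 0.016 0.065; 24 0 0 0.175 -0.06 0.025 0.065; 32 0 0 0.235 -0.08 0.033 0.065; 40.9 0.4 0.3 0.29 -0.1 0.042 0.065"}}

```text
time: 22.5
ee_pos: [0.4552, 0.1785, 0.1249]
eef_rot: [0.703, 0.623, -0.229, -0.255]
ft_force: [0.1, -0.7, -0.1]
width: 0.0654
```

```bash
python3 - <<'E'
from h import *
goG([456,200.5,60],83.1,-53)
goG([456,200.5,28],83.1,-53)
E
```

```text
t22.50 inc 12.9 0.2 -0.2 0.0223 0.0381 0.0604 | now [455.2 178.5 124.9] w 65.4 F [ 0.1 -0.7 -0.1] rows>=1.2 q [ 0.3395  0.8625 -0.9982  1.3896  0.2293  1.7747  0.7705]
t22.50 inc 12.9 0.2 -0.2 0.0224 0.0587 0.0849 | now [455.2 178.5 124.9] w 65.4 F [ 0.1 -0.7 -0.1] rows>=1.7 q [ 0.3395  0.8625 -0.9982  1.3896  0.2293  1.7747  0.7705]
```

Request:
{"fn": "carry_out", "kwargs": {"increments": "8 0 0 0.0223 0.012 0.02 0.065; 12.9 0.2 -0.2 0.0223 0.035 0.05 0.065; 12.9 0.2 -0.2 0.0224 0.0587 0.083 0.065; 12.9 0.2 -0.2 0.0224 0.0587 0.0849 0.065; 12.9 0.2 -0.2 0.0224 0.0587 0.0849 0.065"}}

```text
time: 23.12
ee_pos: [0.4484, 0.2019, 0.0232]
eef_rot: [0.67, 0.594, -0.296, -0.333]
ft_force: [-0.4, 0.3, 0.9]
width: 0.0647
```

```bash
python3 - <<'E'
from h import *
from bench import r
goG([456,200.5,16],83.1,-53)
p,d=r.camera('wrist');cv2.imwrite('pics/w14.png',p)
p,d=r.camera('side');crop(p,200,190,370,330,4,'pics/s14.png')
E
```

```text
t23.12 inc 0.1 0.0 0.0 -0.0005 0.0104 0.0082 | now [448.4 201.9  23.2] w 64.7 F [-0.4  0.3  0.9] rows>=0.2 q [ 0.2341  1.1287 -0.9084  1.2693  0.2267  1.8101  0.7831]
```

View pics/w14.png

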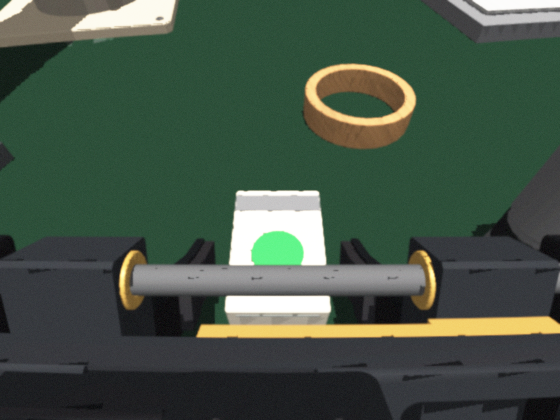

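View pics/s14.png

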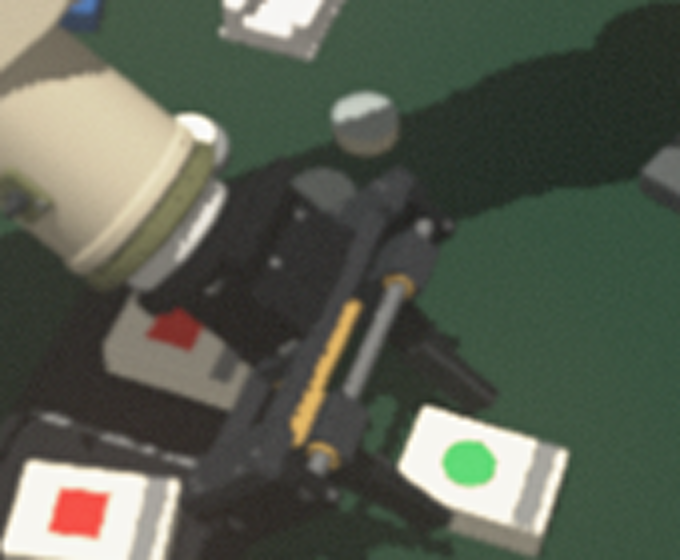

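Request:
{"fn": "carry_out", "kwargs": {"increments": "0 0 0 0 0.005 0.004 0.065; 0 0 0 0 0.0104 0.0082 0.065; 0 0 0 0 0.0104 0.0082 0.04; 0 0 0 0 0.0104 0.0082 0.04; 0 0 0 0 0.0104 0.0082 0.04"}}

```text
time: 23.85
ee_pos: [0.4488, 0.2019, 0.0106]
eef_rot: [0.67, 0.594, -0.295, -0.333]
ft_force: [-0.2, 0.2, -1.0]
width: 0.05
```

Request:
{"fn": "carry_out", "kwargs": {"increments": "0 0 0 0 0 0 0.04; 0 0 0 0 0 0 0.04; 0 0 0 0 -0.016 -0.012 0.04; 0 0 0 0 -0.035 -0.026 0.04; -3 0 0 0 -0.056 -0.045 0.04"}}

```text
time: 24.48
ee_pos: [0.4508, 0.2015, 0.084]
eef_rot: [0.679, 0.602, -0.279, -0.315]
ft_force: [0.4, 0.1, -0.0]
width: 0.0502
```

```bash
python3 - <<'E'
from h import *
goG([500,-20,170],83.6,0)
E
```

```text
t24.48 inc -49.8 -0.3 -0.4 -0.2139 -0.0095 -0.1069 | now [450.8 201.5  84. ] w 50.2 F [ 0.4  0.1 -0. ] rows>=4.7 q [ 0.2599  1.0225 -0.9496  1.2945  0.1967  1.8368  0.7568]
```

Request:
{"fn": "carry_out", "kwargs": {"increments": "-10 0 0 -0.035 -0.002 -0.03 0.04; -20 0 0 -0.08 -0.004 -0.06 0.04; -30 0 0 -0.125 -0.006 -0.08 0.04; -40 0 0 -0.17 -0.008 -0.1 0.04; -49.8 -0.3 -0.4 -0.2139 -0.0095 -0.1069 0.04"}}

```text
time: 25.1
ee_pos: [0.5014, -0.0144, 0.1623]
eef_rot: [0.746, 0.666, -0.005, -0.006]
ft_force: [-0.2, -0.6, 1.1]
width: 0.0496
```

```bash
python3 - <<'E'
from h import *
goG([612,-214,145],83.6,37)
E
```

```text
t25.10 inc -37.9 -0.0 -0.1 -0.1857 0.139 0.0229 | now [501.4 -14.4 162.3] w 49.6 F [-0.2 -0.6  1.1] rows>=3.7 q [ 0.9784  0.3217 -1.1891  1.8022  0.3086  1.2466  1.1588]
```

Request:
{"fn": "carry_out", "kwargs": {"increments": "-9 0 0 -0.045 0.035 0.005 0.04; -18 0 0 -0.09 0.07 0.01 0.04; -28 0 0 -0.14 0.105 0.018 0.04; -37.9 0 0 -0.1857 0.139 0.0229 0.04; -37.9 0 0 -0.1857 0.139 0.0229 0.04"}}

```text
time: 25.72
ee_pos: [0.6157, -0.2186, 0.1356]
eef_rot: [0.71, 0.629, 0.21, 0.237]
ft_force: [-0.1, 0.9, -0.3]
width: 0.0499
```

```bash
python3 - <<'E'
from h import *
from bench import r
p,d=r.camera('wrist');cv2.imwrite('pics/w15.png',p);m=r.camera_model('wrist');C=cloud(m,d)
s=r.read_state();print(s['ee_pos'])
for v in (185,200,220,240,255): print(v,np.median(C[v-2:v+3,275:285].reshape(-1,3),0)*1000)
print('left/right edges',C[220,230:330:20]*1000)
goG([613.5,-214,90],83.6,37)
E
```

```text
[ 0.6165 -0.2158  0.1365]
185 [ 602.53   -212.5671   97.4265]
200 [ 603.0696 -212.8384  107.7626]
220 [ 602.2254 -212.8463  122.2117]
240 [ 602.2441 -212.8943  134.3441]
255 [ 602.2545 -212.8808  142.8049]
left/right edges [[ 600.0795 -238.2787  121.4874]
 [ 601.0876 -227.9775  121.6377]
 [ 602.4127 -217.7666  121.5447]
 [ 601.7937 -207.4067  122.9236]
 [ 605.5287 -197.2887  121.021 ]]
t25.77 inc -0.2 0.2 -0.3 0.0014 -0.0304 0.0453 | now [ 616.5 -215.8  136.5] w 50.1 F [ 0.3  0.4 -0.3] rows>=0.9 q [ 1.3976  0.296  -1.1496  2.0371  0.3678  0.3622  1.5035]
```

View pics/w15.png

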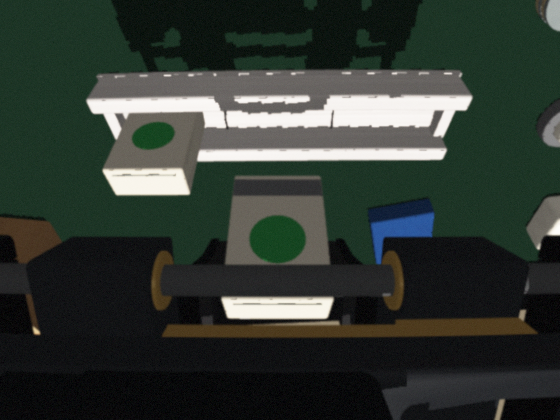

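Request:
{"fn": "carry_out", "kwargs": {"increments": "0 0 0 0.0014 -0.015 0.022 0.04; 0 0 0 0.0014 -0.0304 0.0453 0.04; 0 0 0 0.0014 -0.0304 0.0453 0.04; 0 0 0 0.0014 -0.0304 0.0453 0.04; 0 0 0 0.0014 -0.0304 0.0453 0.04"}}

```text
time: 26.4
ee_pos: [0.6202, -0.2147, 0.0836]
eef_rot: [0.709, 0.63, 0.21, 0.237]
ft_force: [-0.0, 0.6, -0.9]
width: 0.0496
```

```bash
python3 - <<'E'
from h import *
from bench import r
p,d=r.camera('wrist');m=r.camera_model('wrist');C=cloud(m,d)
print(r.read_state()['ee_pos'])
for v in (190,200,220,240,255): print(v,np.median(C[v-2:v+3,275:285].reshape(-1,3),0)*1000)
goG([613.5,-214,57.5],83.6,37)
E
```

```text
[ 0.62   -0.2149  0.0833]
190 [ 606.0714 -211.9914   47.773 ]
200 [ 606.4372 -212.0447   55.1712]
220 [ 605.6771 -212.0486   68.9781]
240 [ 605.8236 -212.0424   81.2438]
255 [ 605.8773 -212.1399   89.6393]
t26.45 inc -0.1 0.2 -0.3 0.0002 -0.0207 0.0267 | now [ 620.  -214.9   83.3] w 50.0 F [ 0.1  0.1 -1.4] rows>=0.5 q [ 1.1846  0.3449 -0.9312  2.0749  0.5196  0.2478  1.3603]
```

Carton face x = 605.9 → centre 617.9, vertical; lower it in.

Request:
{"fn": "carry_out", "kwargs": {"increments": "0 0 0 0 -0.007 0.009 0.04; 0 0 0 0 -0.014 0.018 0.04; 0 0 0 0 -0.0207 0.0267 0.04; 0 0 0 0 -0.0207 0.0267 0.04; 0 0 0 0 -0.0207 0.0267 0.04"}}

```text
time: 27.08
ee_pos: [0.6198, -0.2151, 0.0503]
eef_rot: [0.709, 0.63, 0.21, 0.237]
ft_force: [0.2, 0.2, 1.0]
width: 0.0501
```

Request:
{"fn": "carry_out", "kwargs": {"increments": "0 0 0 0 -0.0006 0.0008 0.04; 0 0 0 0 -0.0012 0.0016 0.04; 0 0 0 0 -0.0012 0.0016 0.04; 0 0 0 0 -0.0012 0.0016 0.04; 0 0 0 0 -0.0012 0.0016 0.04"}}

```text
time: 27.7
ee_pos: [0.6212, -0.2153, 0.0503]
eef_rot: [0.708, 0.63, 0.211, 0.238]
ft_force: [-6.6, 1.6, 12.9]
width: 0.0497
```

```bash
python3 - <<'E'
from h import *
from bench import r
p,d=r.camera('wrist');cv2.imwrite('pics/w16.png',p)
goG([613.5,-214,57],83.6,37)
E
```

```text
t27.75 inc 0.1 0.2 -0.2 0.0005 -0.0022 -0.0001 | now [ 621.2 -215.3   50.3] w 50.4 F [-6.2  2.4 13.8] rows>=0.0 q [ 1.0331  0.37   -0.7661  2.0969  0.6153  0.1626  1.2608]
```

View pics/w16.png

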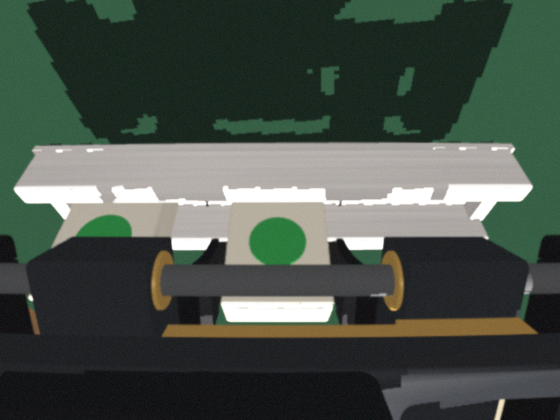

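Request:
{"fn": "carry_out", "kwargs": {"increments": "0 0 0 0 0 0 0.052; 0 0 0 0 0 0 0.056; 0 0 0 0 0 0 0.06; 0 0 0 0 0 0 0.064; 0 0 0 0 0 0 0.064"}}

```text
time: 28.38
ee_pos: [0.6211, -0.2153, 0.0501]
eef_rot: [0.708, 0.63, 0.211, 0.238]
ft_force: [0.1, 0.4, -0.3]
width: 0.0636
```

```bash
python3 - <<'E'
from h import *
goG([596,-212,110],83.6,37)
goG([590,-210,150],83.6,30)
from sim import *
from bench import r
q=r.read_state()["joint_positions"]
path(q,[([596,-212,110],83.6,37),([590,-210,150],83.6,30),([520,-50,180],83.6,0)])
E
```

```text
t28.38 inc 0.1 0.2 -0.2 0.0004 0.0159 -0.053 | now [ 621.1 -215.3   50.1] w 63.6 F [ 0.1  0.4 -0.3] rows>=0.9 q [ 1.033   0.3702 -0.766   2.097   0.6151  0.1627  1.261 ]
t28.38 inc 7.1 0.2 -0.3 0.0016 0.0339 -0.0887 | now [ 621.1 -215.3   50.1] w 63.6 F [ 0.1  0.4 -0.3] rows>=1.5 q [ 1.033   0.3702 -0.766   2.097   0.6151  0.1627  1.261 ]
([596, -212, 110], 83.6, 37) q [ 1.3554  0.3125 -1.0894  2.1002  0.4383  0.2788  1.4521] minmargin 0.22 j 6
([590, -210, 150], 83.6, 30) q [ 1.4282  0.2952 -1.2039  1.9835  0.3404  0.5476  1.5253] minmargin 0.27 j 3
([520, -50, 180], 83.6, 0) q [ 1.0089  0.3553 -1.175   1.7563  0.3439  1.2612  1.2077] minmargin 0.26 j 3
```

Request:
{"fn": "carry_out", "kwargs": {"increments": "0 0 0 0 0.008 -0.026 0.064; 0 0 0 0 0.0159 -0.053 0.064; 3 0 0 0 0.025 -0.07 0.064; 7 0 0 0.0016 0.034 -0.0887 0.064; 7 0 0 0.0016 0.034 -0.0887 0.064"}}

```text
time: 29.0
ee_pos: [0.5967, -0.2109, 0.1438]
eef_rot: [0.721, 0.641, 0.173, 0.196]
ft_force: [0.9, 0.8, -0.2]
width: 0.0638
```

```bash
python3 - <<'E'
from h import *
from bench import r
p,d=r.camera('side');cv2.imwrite('pics/s17.png',p);m=r.camera_model('side');C=cloud(m,d)
print('rackcartons',crect(C,(.56,.66,-.36,-.25),.05,.1),crect(C,(.56,.68,-.25,-.17),.05,.1))
print('stamp',crect(C,(.36,.53,.28,.42),.085,.12))
goG([520,-50,180],83.6,0)
p,d=r.camera('top');cv2.imwrite('pics/t17.png',p);m=r.camera_model('top');C=cloud(m,d)
print('stamp top',crect(C,(.36,.53,.28,.42),.092,.12))
E
```

```text
rackcartons (array([ 600.2936, -290.4937]), array([47.6221, 21.1822]), 52.30039978027344, 96, array([ 603.0942, -283.5971], dtype=float32)) (array([ 617.0713, -213.9505]), array([54.4091, 24.5324]), 84.63713836669922, 220, array([ 615.8545, -206.3284], dtype=float32))
stamp (array([449.992 , 346.8291]), array([35.4906, 34.3855]), -76.87925624847412, 394, array([449.7715, 349.7356], dtype=float32))
t29.05 inc 30.2 0.2 -0.3 0.1508 -0.0671 -0.0717 | now [ 595.6 -210.8  142. ] w 63.9 F [-0.4 -0.2 -0. ] rows>=2.9 q [ 1.4307  0.2944 -1.2085  1.9854  0.3513  0.5436  1.5092]
stamp top (array([450.9794, 345.2027]), array([33.6145, 32.143 ]), 88.58048248291016, 234, array([450.8538, 343.0487], dtype=float32))
```

View pics/s17.png

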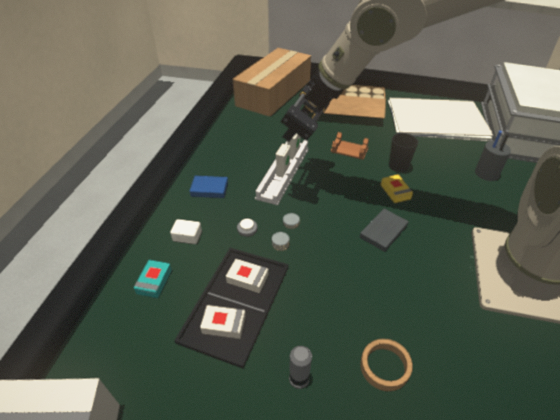

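```bash
python3 - <<'E'
from sim import *
np.set_printoptions(precision=2,suppress=True)
from bench import r
q0=r.read_state()["joint_positions"]
q=path(q0,[([520,-50,180],83.6,0)])
for f in (40,45,50):
  print("P1",f);q1=path(q,[([450,200,200],83,0),([410,330,150],83,f),([450,345,50],83,f),([450,345,150],83,f),([450,200,200],83,f-30),([450,0,200],83,0),([450,-200,180],83,f-70),([451,-371,150],83,f-90),([451,-371,40],83,f-90),([480,-371,120],83,f-90)])
for f in (-45,-50,-40):
  print("P2",f);q1=path(q,[([450,200,200],83,0),([480,330,150],83,f),([450,345,50],83,f),([450,345,150],83,f),([450,200,200],83,f+30),([450,0,200],83,0),([450,-200,180],83,f+70),([451,-371,150],83,f+90),([451,-371,40],83,f+90)])
E
```

```text
([520, -50, 180], 83.6, 0) q [ 1.01  0.36 -1.18  1.76  0.35  1.26  1.21] minmargin 0.25 j 3
P1 40
([450, 200, 200], 83, 0) q [ 0.65  0.27 -1.29  1.8   0.27  1.28  0.73] minmargin 0.18 j 3
([410, 330, 150], 83, 40) q [ 0.79 -0.35 -1.77  2.14  0.47  0.69  0.07] minmargin -0.3 j 3
([450, 345, 50], 83, 40) q [ 1.2  -0.59 -2.1   2.13  0.35  0.42  0.09] minmargin -0.63 j 3
([450, 345, 150], 83, 40) q [ 1.02 -0.38 -1.92  2.07  0.44  0.64  0.15] minmargin -0.45 j 3
([450, 200, 200], 83, 10) q [ 1.23 -0.09 -1.71  1.92  0.01  1.07  0.96] minmargin -0.39 j 3
([450, 0, 200], 83, 0) q [ 1.4   0.2  -1.58  1.89  0.21  1.26  1.2 ] minmargin -0.11 j 3
([450, -200, 180], 83, -30) q [ 0.98  0.72 -1.07  1.44  0.51  1.86  1.33] minmargin 0.2 j 6
([451, -371, 150], 83, -50) q [ 0.84  1.05 -0.83  0.97  0.76  2.24  1.63] minmargin -0.18 j 6
([451, -371, 40], 83, -50) q [ 0.84  1.17 -0.8   1.    0.79  2.11  1.59] minmargin -0.05 j 6
([480, -371, 120], 83, -50) q [ 0.78  1.13 -0.81  0.87  0.79  2.24  1.64] minmargin -0.18 j 6
P1 45
([450, 200, 200], 83, 0) q [ 0.65  0.27 -1.29  1.8   0.27  1.28  0.73] minmarg
[... 3543 characters left out ...]
 0.07  0.98 -1.03  1.16  0.23  1.8   0.57] minmargin 0.26 j 6
([450, 345, 50], 83, -40) q [ 0.07  1.05 -1.    1.28  0.28  1.63  0.58] minmargin 0.43 j 6
([450, 345, 150], 83, -40) q [ 0.08  0.95 -1.06  1.23  0.21  1.75  0.54] minmargin 0.31 j 6
([450, 200, 200], 83, -10) q [ 0.55  0.44 -1.23  1.68  0.29  1.44  0.71] minmargin 0.24 j 3
([450, 0, 200], 83, 0) q [ 1.28  0.08 -1.39  1.9   0.08  1.23  1.31] minmargin 0.08 j 3
([450, -200, 180], 83, 30) q [ 1.24 -0.26 -0.7   2.24 -0.59  0.68  2.35] minmargin 0.18 j 4
([451, -371, 150], 83, 50) q [ 1.27  0.08 -0.34  2.24 -1.35  0.58  3.5 ] minmargin -0.9 j 7
([451, -371, 40], 83, 50) q [ 1.29  0.35 -0.37  2.28 -1.75  0.51  4.04] minmargin -1.44 j 7
```

```bash
python3 - <<'E'
from sim import *
np.set_printoptions(precision=2,suppress=True)
from bench import r
q0=r.read_state()["joint_positions"]
q=path(q0,[([520,-50,180],83.6,0),([490,100,190],10,0)])
for psi in (-53,-75):
 for f in (-50,-55):
  print("Q",psi,f)
  q1=path(q,[([470,250,190],psi,-10),([480,330,150],psi,f),([450,345,100],psi,f),([450,345,50],psi,f),([450,345,150],psi,f),([450,200,200],psi,f+30),([470,0,200],-85,0),([450,-200,180],-97,f+70),([451,-371,150],-97,f+90),([451,-371,40],-97,f+90)])
E
```

```text
([520, -50, 180], 83.6, 0) q [ 1.01  0.36 -1.18  1.76  0.35  1.26  1.21] minmargin 0.25 j 3
([490, 100, 190], 10, 0) q [ 0.66  0.22 -1.05  1.8   0.2   1.24 -0.27] minmargin 0.32 j 3
Q -53 -50
([470, 250, 190], -53, -10) q [ 0.1   0.42 -0.86  1.58  0.3   1.46 -1.73] minmargin 0.45 j 3
([480, 330, 150], -53, -50) q [-0.39  1.07 -0.67  0.85  0.36  2.23 -1.87] minmargin -0.17 j 6
([450, 345, 100], -53, -50) q [-0.4   1.08 -0.68  0.94  0.34  2.12 -1.92] minmargin -0.06 j 6
([450, 345, 50], -53, -50) q [-0.4   1.14 -0.67  0.95  0.36  2.06 -1.91] minmargin 0.0 j 6
([450, 345, 150], -53, -50) q [-0.4   1.03 -0.69  0.92  0.32  2.19 -1.93] minmargin -0.13 j 6
([450, 200, 200], -53, -20) q [ 0.1   0.45 -0.84  1.55  0.3   1.64 -1.7 ] minmargin 0.15 j 6
([470, 0, 200], -85, 0) q [ 0.57  0.05 -0.68  1.87  0.04  1.23 -1.6 ] minmargin 0.55 j 4
([450, -200, 180], -97, 20) q [ 0.8  -0.14 -0.38  2.13 -0.21  0.82 -1.16] minmargin 0.29 j 4
([451, -371, 150], -97, 40) q [ 0.94  0.05 -0.07  2.16 -0.92  0.57 -0.12] minmargin 0.24 j 4
([451, -371, 40], -97, 40) q [ 1.    0.27 -0.14  2.22 -1.32  0.43  0.36] m
[... 2127 characters left out ...]
.12 -0.69  0.93  0.11  2.08 -2.21] minmargin -0.02 j 6
([450, 345, 50], -75, -55) q [-0.27  1.17 -0.68  0.94  0.14  2.03 -2.18] minmargin 0.03 j 6
([450, 345, 150], -75, -55) q [-0.27  1.07 -0.71  0.91  0.08  2.14 -2.23] minmargin -0.08 j 6
([450, 200, 200], -75, -25) q [ 0.12  0.51 -0.79  1.48  0.19  1.7  -2.  ] minmargin 0.14 j 6
([470, 0, 200], -85, 0) q [ 0.59  0.06 -0.7   1.87  0.04  1.23 -1.6 ] minmargin 0.55 j 4
([450, -200, 180], -97, 15) q [ 0.84 -0.08 -0.44  2.06 -0.13  0.91 -1.23] minmargin 0.36 j 4
([451, -371, 150], -97, 35) q [ 1.02  0.06 -0.2   2.11 -0.69  0.6  -0.36] minmargin 0.31 j 4
([451, -371, 40], -97, 35) q [ 1.08  0.26 -0.27  2.17 -0.95  0.39 -0.02] minmargin 0.25 j 4
```

```bash
python3 - <<'E'
from sim import *
np.set_printoptions(precision=2,suppress=True)
from bench import r
q0=r.read_state()["joint_positions"]
q=path(q0,[([520,-50,180],83.6,0),([490,100,190],10,0)])
for psi in (-80,-88):
  print("Q",psi)
  q1=path(q,[([470,250,190],-40,0),([460,335,150],psi,-25),([451,345,105],psi,-42),([450,345,52],psi,-50),([450,345,120],psi,-45),([450,250,180],psi,-25),([470,0,200],-85,0),([450,-200,180],-97,15),([451,-371,120],-97,36),([451,-371,40],-97,36),([420,-371,80],-97,36)])
from h import *
d=np.load('pics/side0.npy');C=cloud(r.camera_model('side'),d)
for z0 in (.05,.07,.085,.1): 
    try: print(z0,crect(C,(.2,.4,-.45,-.26),z0,.2))
    except Exception as e: print(z0,'none')
E
```

```text
([520, -50, 180], 83.6, 0) q [ 1.01  0.36 -1.18  1.76  0.35  1.26  1.21] minmargin 0.25 j 3
([490, 100, 190], 10, 0) q [ 0.66  0.22 -1.05  1.8   0.2   1.24 -0.27] minmargin 0.32 j 3
Q -80
([470, 250, 190], -40, 0) q [ 0.26  0.29 -0.96  1.72  0.25  1.26 -1.46] minmargin 0.44 j 3
([460, 335, 150], -80, -25) q [-0.12  0.69 -0.75  1.33  0.19  1.63 -2.24] minmargin 0.36 j 7
([451, 345, 105], -80, -42) q [-0.19  0.94 -0.71  1.14  0.13  1.84 -2.25] minmargin 0.22 j 6
([450, 345, 52], -80, -50) q [-0.22  1.09 -0.68  1.04  0.12  1.9  -2.23] minmargin 0.16 j 6
([450, 345, 120], -80, -45) q [-0.2   0.96 -0.71  1.09  0.11  1.9  -2.25] minmargin 0.16 j 6
([450, 250, 180], -80, -25) q [ 0.04  0.56 -0.77  1.45  0.16  1.65 -2.13] minmargin 0.29 j 6
([470, 0, 200], -85, 0) q [ 0.57  0.05 -0.68  1.87  0.04  1.23 -1.6 ] minmargin 0.55 j 4
([450, -200, 180], -97, 15) q [ 0.81 -0.08 -0.42  2.06 -0.13  0.91 -1.24] minmargin 0.36 j 4
([451, -371, 120], -97, 36) q [ 1.03  0.11 -0.2   2.14 -0.8   0.54 -0.23] minmargin 0.28 j 4
([451, -371, 40], -97, 36) q [ 1.09  0.27 -0.27  2.18 -1.02  0.39  0.05] minmargin
[... 1006 characters left out ...]
.05] minmargin 0.24 j 4
([420, -371, 80], -97, 36) q [ 1.1   0.15 -0.22  2.21 -0.93  0.5  -0.03] minmargin 0.21 j 4
0.05 (array([ 302.75, -327.49]), array([72.39, 71.62]), 41.393638610839844, 588, array([ 302.5 , -325.69], dtype=float32))
0.07 (array([ 302.59, -326.86]), array([73.12, 70.05]), -84.66361045837402, 343, array([ 302.2 , -327.07], dtype=float32))
0.085 (array([ 302.14, -327.4 ]), array([71.95, 69.14]), -84.39013910293579, 112, array([ 301.63, -328.55], dtype=float32))
0.1 (array([0., 0.]), array([0., 0.]), 0.0, 0, array([nan, nan], dtype=float32))h.py:49: RuntimeWarning: Mean of empty slice.
  return np.array(c),np.array(sz),(a+90)%180-90,len(P),P.mean(0)
  ret = um.true_divide(
```

Request:
{"fn": "carry_out", "kwargs": {"increments": "6 0 0 0.03 -0.013 -0.02 0.064; 15 0 0 0.07 -0.03 -0.045 0.064; 25 0.2 -0.3 0.11 -0.05 -0.06 0.064; 30.2 0.2 -0.3 0.15 -0.067 -0.0717 0.064; 30.2 0.2 -0.3 0.15 -0.067 -0.0717 0.064"}}

```text
time: 29.72
ee_pos: [0.5189, -0.0465, 0.1682]
eef_rot: [0.743, 0.669, 0.0, -0.002]
ft_force: [-0.2, -0.1, -0.3]
width: 0.0643
```

```bash
python3 - <<'E'
from h import *
goG([500,80,190],30,0)
E
```

```text
t29.73 inc -0.2 -0.1 54.0 0.1239 -0.0322 -0.0114 | now [518.9 -46.5 168.2] w 64.3 F [-0.2 -0.1 -0.3] rows>=5.0 q [ 1.0135  0.3635 -1.1888  1.7595  0.3503  1.2618  1.2027]
```

Request:
{"fn": "carry_out", "kwargs": {"increments": "0 0 10.7 0.03 -0.007 -0.004 0.064; 0 0 21.4 0.06 -0.014 -0.008 0.064; 0 0 32 0.09 -0.022 -0.011 0.064; 0 0 42.7 0.11 -0.03 -0.011 0.064; 0 0 53.4 0.124 -0.032 -0.011 0.064"}}

```text
time: 30.35
ee_pos: [0.4996, 0.08, 0.1785]
eef_rot: [0.965, 0.26, -0.001, -0.001]
ft_force: [-0.2, -0.4, 0.4]
width: 0.0643
```

```bash
python3 - <<'E'
from h import *
goG([485,170,190],-20,0)
E
```

```text
t30.35 inc -0.1 0.1 50.2 0.0326 -0.0851 -0.0013 | now [499.6  80.  178.5] w 64.3 F [-0.2 -0.4  0.4] rows>=4.7 q [ 0.7146  0.2488 -1.0746  1.7859  0.228   1.2448  0.1058]
```

Request:
{"fn": "carry_out", "kwargs": {"increments": "0 0 10 0.007 -0.017 0 0.064; 0 0 20 0.013 -0.034 0 0.064; 0 0 30 0.02 -0.051 0 0.064; 0 0 40 0.026 -0.068 0 0.064; 0 0 50.2 0.0326 -0.0851 -0.001 0.064"}}

```text
time: 30.98
ee_pos: [0.4849, 0.1691, 0.1785]
eef_rot: [0.984, -0.177, -0.001, -0.0]
ft_force: [0.1, 0.2, 0.4]
width: 0.064
```

```bash
python3 - <<'E'
from h import *
goG([465,290,190],-65,-10)
E
```

```text
t30.98 inc -9.4 -3.7 44.5 -0.0621 -0.1051 -0.0015 | now [484.9 169.1 178.5] w 64.0 F [0.1 0.2 0.4] rows>=4.3 q [ 0.4455  0.2403 -0.9721  1.7708  0.2071  1.2417 -0.9375]
```

Request:
{"fn": "carry_out", "kwargs": {"increments": "-2 -0.7 9 -0.012 -0.021 0 0.064; -4 -1.5 18 -0.025 -0.042 0 0.064; -6 -2.2 27 -0.037 -0.063 -0.001 0.064; -8 -3 36 -0.05 -0.085 -0.001 0.064; -9.4 -3.7 44.5 -0.0621 -0.1051 -0.0015 0.064"}}

```text
time: 31.6
ee_pos: [0.4635, 0.2891, 0.1786]
eef_rot: [0.839, -0.538, -0.046, 0.074]
ft_force: [0.1, -0.3, 0.1]
width: 0.0641
```

```bash
python3 - <<'E'
from h import *
from bench import r
goG([458,340,155],-80,-25)
p,d=r.camera('side');cv2.imwrite('pics/s18.png',p);m=r.camera_model('side');C=cloud(m,d)
for z in (.06,.075,.09): print('stamp',crect(C,(.36,.53,.28,.42),z-.006,z+.006))
E
```

```text
t31.60 inc -14.9 -4.5 14.0 -0.0497 -0.0176 0.03 | now [463.5 289.1 178.6] w 64.1 F [ 0.1 -0.3  0.1] rows>=2.0 q [ 0.0195  0.4479 -0.8348  1.5423  0.2684  1.4631 -1.9841]
stamp (array([447.5153, 357.4661]), array([33.6316, 11.865 ]), 11.790801048278809, 62, array([448.5485, 359.6128], dtype=float32))
stamp (array([448.324 , 358.2577]), array([32.8646, 10.7676]), 8.988298416137695, 57, array([449.1621, 359.9325], dtype=float32))
stamp (array([450.2454, 346.5401]), array([34.9016, 34.4173]), -74.38391971588135, 166, array([448.7479, 354.1386], dtype=float32))
```

View pics/s18.png

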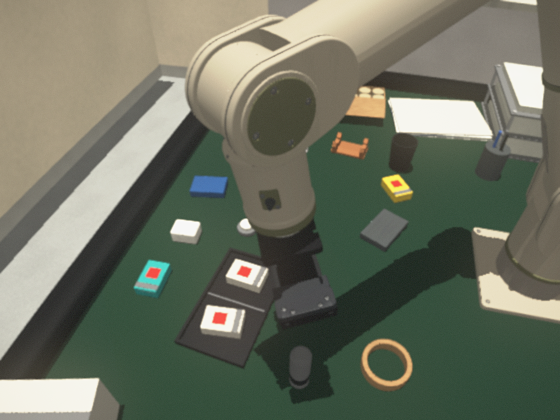

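Request:
{"fn": "carry_out", "kwargs": {"increments": "-5 -1.5 5 -0.017 -0.006 0.01 0.064; -10 -3 9 -0.033 -0.012 0.02 0.064; -14.9 -4.5 14 -0.0497 -0.0176 0.03 0.064; -14.9 -4.5 14 -0.0497 -0.0176 0.03 0.064; -14.9 -4.5 14 -0.0497 -0.0176 0.03 0.064"}}

```text
time: 32.28
ee_pos: [0.4531, 0.3414, 0.146]
eef_rot: [0.747, -0.629, -0.14, 0.165]
ft_force: [-0.5, -0.0, -0.5]
width: 0.0641
```

```bash
python3 - <<'E'
from h import *
from bench import r
goG([451,345.5,120],-80,-40)
p,d=r.camera('wrist');cv2.imwrite('pics/w19.png',p)
E
```

```text
t32.27 inc -15.1 0.2 -0.1 -0.0043 -0.0071 0.0338 | now [453.1 341.4 146. ] w 64.1 F [-0.5 -0.  -0.5] rows>=1.4 q [-0.1276  0.6916 -0.7566  1.3243  0.1883  1.6393 -2.2603]
```

View pics/w19.png

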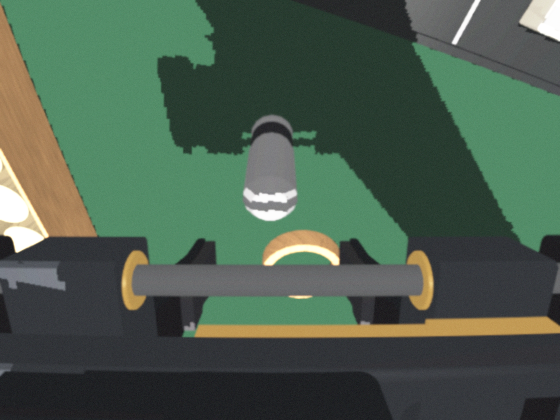

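```bash
python3 - <<'E'
from h import *
from bench import r
m=r.camera_model('wrist');s=r.read_state();print(s['ee_pos'],'tcp px',proj(m,s['ee_pos']))
print('top',proj(m,[.450,.3455,.1]),'bottom',proj(m,[.450,.3455,0.]))
E
```

```text
[0.4532 0.3415 0.1466] tcp px [277.0263 258.5815]
top [270.0712 206.2068] bottom [272.0196 133.8373]
```

Request:
{"fn": "carry_out", "kwargs": {"increments": "-7 0 0 -0.003 -0.004 0.015 0.064; -15.1 0.2 0 -0.0043 -0.0071 0.0338 0.064; -15.1 0.2 0 -0.0043 -0.0071 0.0338 0.064; -15.1 0.2 0 -0.0043 -0.0071 0.0338 0.064; -15.1 0.2 0 -0.0043 -0.0071 0.0338 0.064"}}

```text
time: 32.95
ee_pos: [0.4452, 0.345, 0.1156]
eef_rot: [0.72, -0.605, -0.218, 0.26]
ft_force: [0.6, 0.2, 0.0]
width: 0.064
```

```bash
python3 - <<'E'
from h import *
from bench import r
goG([451,345.5,85],-80,-48)
p,d=r.camera('wrist');cv2.imwrite('pics/w20.png',p);m=r.camera_model('wrist');s=r.read_state();print('tcp px',proj(m,s['ee_pos']))
goG([450.5,345.5,52],-80,-50)
E
```

```text
t32.95 inc -8.3 0.0 -0.1 0.0005 -0.0226 0.0298 | now [445.2 345.  115.6] w 64.0 F [0.6 0.2 0. ] rows>=0.8 q [-0.1817  0.8974 -0.7235  1.1549  0.1357  1.8262 -2.2558]
tcp px [277.1086 258.5451]
t33.00 inc -10.3 0.0 -0.1 0.0003 -0.0428 0.0552 | now [445.2 344.9 115.4] w 64.1 F [-0.9  0.3  0.1] rows>=1.1 q [-0.1818  0.8979 -0.7231  1.1548  0.1357  1.8264 -2.2558]
```

View pics/w20.png

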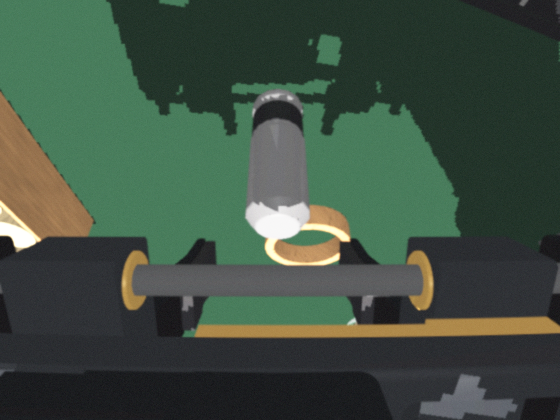

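Request:
{"fn": "carry_out", "kwargs": {"increments": "-3 0 0 0.0003 -0.012 0.016 0.064; -6 0 0 0.0003 -0.024 0.032 0.064; -10 0 0 0.0003 -0.0428 0.0552 0.064; -10.3 0 0 0.0003 -0.0428 0.0552 0.064; -10.3 0 0 0.0003 -0.0428 0.0552 0.064"}}

```text
time: 33.62
ee_pos: [0.4434, 0.3449, 0.0475]
eef_rot: [0.694, -0.583, -0.271, 0.322]
ft_force: [0.3, 0.4, -0.3]
width: 0.0641
```

```bash
python3 - <<'E'
from h import *
from bench import r
goG([450.5,345.5,52],-80,-50)
p,d=r.camera('wrist');cv2.imwrite('pics/w21.png',p)
p,d=r.camera('side');crop(p,200,260,380,410,4,'pics/s21.png')
E
```

```text
t33.62 inc -0.2 0.1 -0.0 0.0006 -0.0012 0.0017 | now [443.4 344.9  47.5] w 64.1 F [ 0.3  0.4 -0.3] rows>=0.0 q [-0.2193  1.0942 -0.6869  1.0386  0.1207  1.9028 -2.2321]
```

View pics/w21.png

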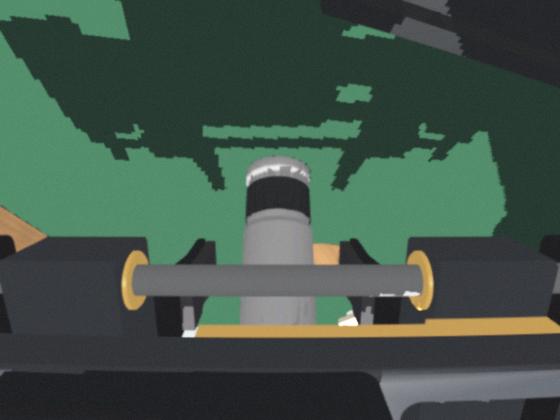

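View pics/s21.png

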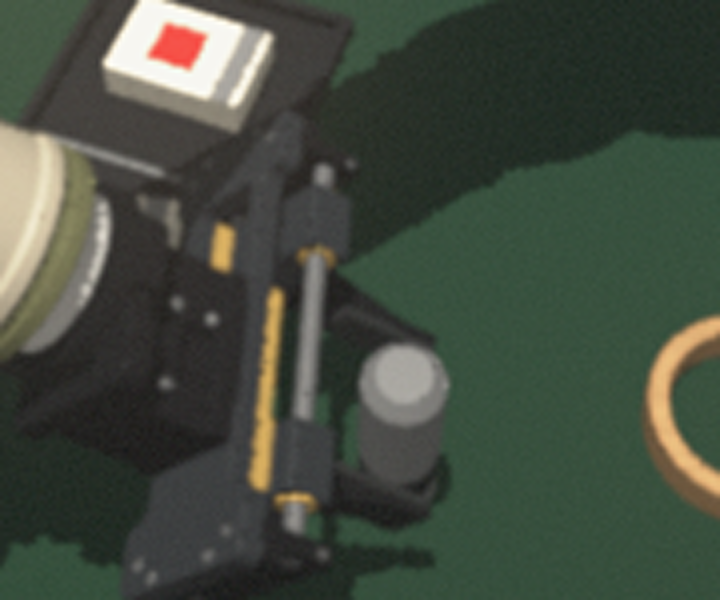

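Request:
{"fn": "carry_out", "kwargs": {"increments": "0 0 0 0 0 0.001 0.025; 0 0 0 0 0 0.001 0.025; 0 0 0 0 0 0.001 0.025; 0 0 0 0 0 0.001 0.025; 0 0 0 0 0 0.001 0.025", "squeeze": 25}}

```text
time: 34.35
ee_pos: [0.4429, 0.3447, 0.0474]
eef_rot: [0.695, -0.584, -0.271, 0.322]
ft_force: [-0.1, -0.9, 1.7]
width: 0.0352
```

Request:
{"fn": "carry_out", "kwargs": {"increments": "0 0 0 0 0 0 0.025; 0 0 0 0 0 0 0.025; 2 0 0 0 -0.018 -0.012 0.025; 4 0 0 0 -0.04 -0.028 0.025; 6 0 0 0 -0.06 -0.042 0.025"}}

```text
time: 34.98
ee_pos: [0.5127, 0.3572, 0.0291]
eef_rot: [0.711, -0.596, -0.24, 0.285]
ft_force: [-1.1, -0.6, 1.3]
width: 0.034
```

```bash
python3 - <<'E'
from h import *
from bench import r
goG([450,250,185],-80,-22)
p,d=r.camera('side');crop(p,200,230,380,410,4,'pics/s22.png')
p,d=r.camera('wrist');cv2.imwrite('pics/w22.png',p)
E
```

```text
t34.98 inc 21.8 0.1 0.0 0.0945 0.1622 -0.0478 | now [512.7 357.2  29.1] w 34.0 F [-1.1 -0.6  1.3] rows>=3.1 q [-0.2736  1.1656 -0.6508  0.8424  0.1948  1.9246 -2.1759]
```

View pics/s22.png

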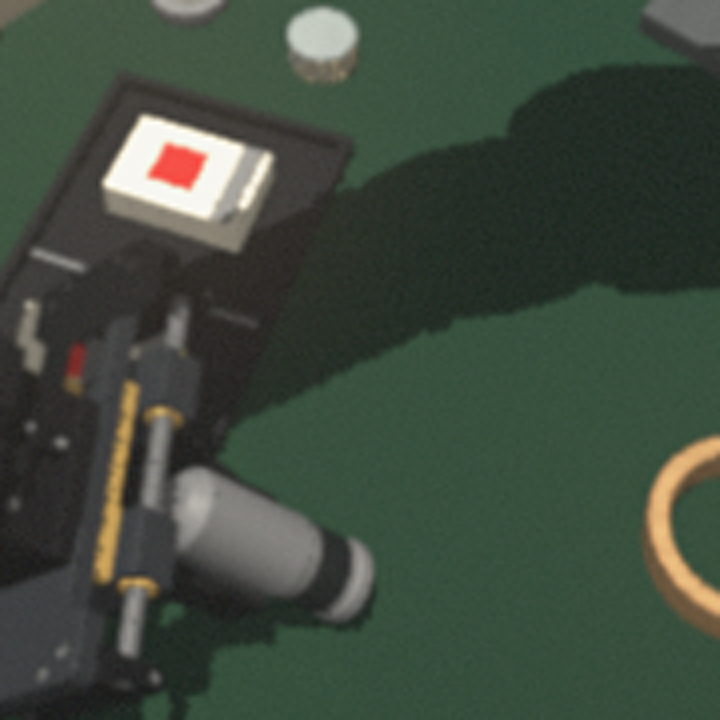

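View pics/w22.png

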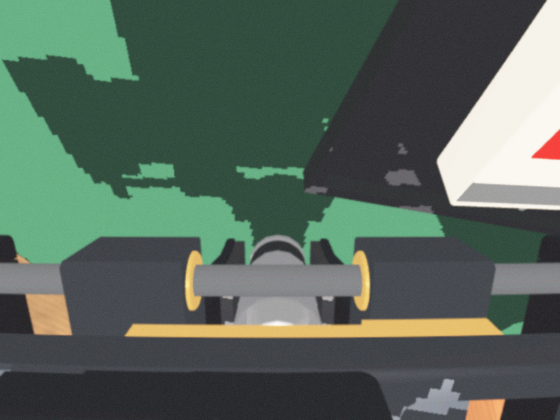

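```bash
python3 - <<'E'
from h import *
from bench import r
p,d=r.camera('side');m=r.camera_model('side');C=cloud(m,d)
for u,v in ((248,350),(255,356),(262,362),(270,367),(278,371),(284,375),(289,378),(250,362),(260,370),(270,376),(280,383)): print((u,v),C[v,u]*1000,p[v,u])
R=Ro.from_quat(r.read_state()['eef_rot']).as_matrix();print(R)
E
```

```text
(248, 350) [537.3689 354.2309  85.1691] [149 154 156]
(255, 356) [523.6979 360.0585  81.8469] [129 133 135]
(262, 362) [511.5121 362.1009  70.0444] [127 130 133]
(270, 367) [498.18   361.3613  56.3515] [122 126 128]
(278, 371) [484.8671 359.1933  42.9861] [87 91 91]
(284, 375) [474.2884 358.9749  32.0136] [45 50 46]
(289, 378) [465.3502 358.7411  23.9637] [120 122 124]
(250, 362) [528.9255 371.4889  80.4766] [114 117 118]
(260, 370) [512.5101 372.0414  59.9939] [100 102 102]
(270, 376) [496.0462 370.361   41.4194] [92 94 95]
(280, 383) [479.165  367.8707  15.8815] [70 73 73]
[[ 0.1711 -0.7123 -0.6807]
 [-0.9852 -0.1247 -0.1173]
 [-0.0013  0.6907 -0.7231]]
```

Request:
{"fn": "carry_out", "kwargs": {"increments": "0 0 0 0 -0.003 0.003 0.025; 0 0 0 0 -0.006 0.006 0.025; 0 0 0 0 -0.009 0.009 0.025; 0 0 0 0 -0.0115 0.012 0.025; 0 0 0 0 -0.0115 0.012 0.025"}}

```text
time: 35.75
ee_pos: [0.5128, 0.3571, 0.0116]
eef_rot: [0.71, -0.597, -0.24, 0.285]
ft_force: [-0.6, 0.1, -0.1]
width: 0.0324
```

```bash
python3 - <<'E'
from h import *
from bench import r
s=r.read_state();print(s['ee_pos'],s['ft_force'],s['width'])
p,d=r.camera('side');crop(p,200,230,380,410,4,'pics/s23.png')
m=r.camera_model('side');C=cloud(m,d)
for u,v in ((248,352),(255,356),(262,362),(270,367),(278,371),(284,375),(289,378),(295,381)): print((u,v),C[v,u]*1000,p[v,u])
E
```

```text
[0.5128 0.3571 0.0116] [-0.5967  0.0513 -0.1273] 0.032433229158351805
(248, 352) [539.6329 350.0938  68.6716] [134 139 141]
(255, 356) [526.1393 353.9314  68.2577] [140 144 146]
(262, 362) [512.5988 359.0681  63.143 ] [142 148 150]
(270, 367) [498.4884 360.3678  54.0486] [139 142 143]
(278, 371) [484.5864 360.2664  45.5047] [125 128 130]
(284, 375) [473.8146 361.0863  37.0462] [47 47 46]
(289, 378) [464.7929 361.6287  30.9221] [71 75 75]
(295, 381) [455.5689 351.7845   0.4503] [77 81 78]
```

View pics/s23.png

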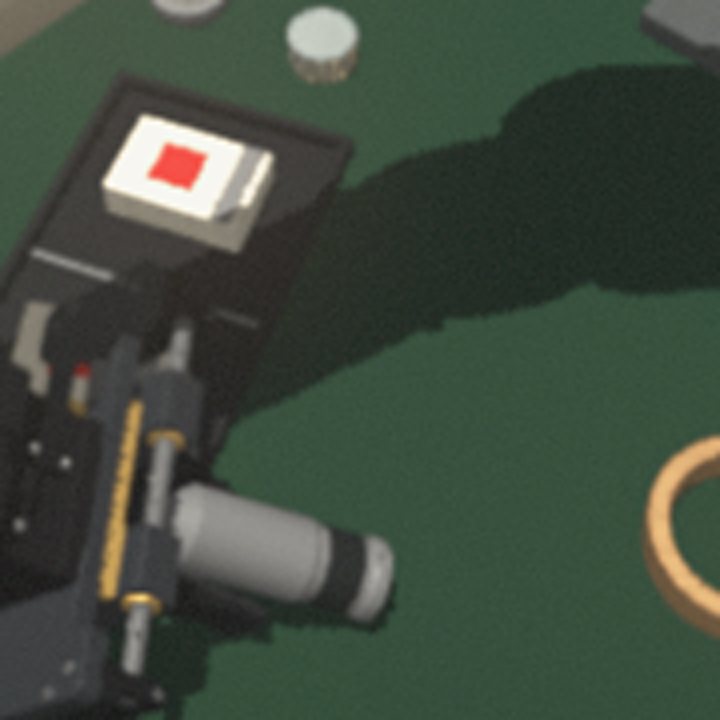

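Request:
{"fn": "carry_out", "kwargs": {"increments": "0 0 0 0 0 0 0.037; 0 0 0 0 0 0 0.039; 0 0 0 0 0 0 0.041; 0 0 0 0 0 0 0.044; 0 0 0 0 0 0 0.046"}}

```text
time: 36.42
ee_pos: [0.5128, 0.357, 0.0117]
eef_rot: [0.71, -0.597, -0.24, 0.285]
ft_force: [-1.0, -0.2, -0.5]
width: 0.0448
```

```bash
python3 - <<'E'
from h import *
from bench import r
s=r.read_state();print(s['ee_pos'],s['ft_force'],s['width'])
p,d=r.camera('side');crop(p,200,230,380,410,4,'pics/s24.png')
m=r.camera_model('side');C=cloud(m,d)
for u,v in ((255,362),(262,366),(270,370),(278,374),(284,377),(289,380),(295,383)): print((u,v),C[v,u]*1000,p[v,u])
E
```

```text
[0.5128 0.357  0.0117] [-0.9554 -0.1545 -0.4975] 0.044780068221393424
(255, 362) [535.2657 333.9832  -1.1262] [62 67 62]
(262, 366) [515.2529 353.1719  33.5877] [144 148 150]
(270, 370) [500.1118 355.8634  31.3808] [137 142 144]
(278, 374) [484.6519 360.1728  33.0538] [65 67 67]
(284, 377) [473.5394 362.023   31.0462] [130 134 136]
(289, 380) [466.4493 352.2736  -0.2604] [52 64 50]
(295, 383) [454.6192 356.3263   2.8763] [61 80 55]
```

View pics/s24.png

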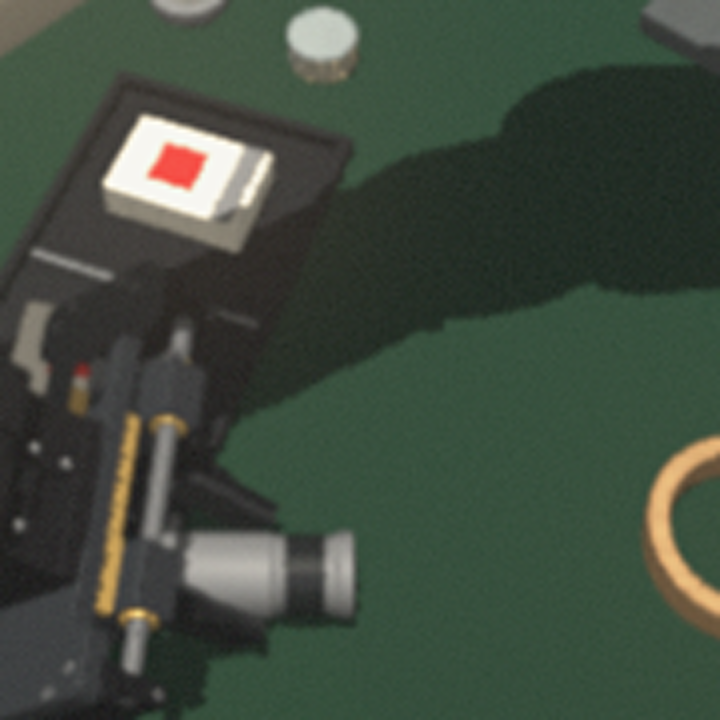

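```bash
python3 - <<'E'
from h import *
goG([517,357,24],-80,-15)
from sim import *
from bench import r
q=r.read_state()["joint_positions"]
path(q,[([517,357,24],-80,-15),([517,357,15],-80,0),([517,357,120],-80,0),([480,200,160],-85,0),([470,-100,160],-97,0),([451,-371,120],-97,0),([451,-371,40],-97,0)])
E
```

```text
t36.48 inc 28.8 0.1 -0.1 0.0007 0.0007 -0.003 | now [512.8 357.   11.7] w 45.6 F [-0.8 -0.4  0.3] rows>=2.7 q [-0.2744  1.184  -0.6459  0.8451  0.2021  1.9044 -2.1702]
([517, 357, 24], -80, -15) q [-0.1726  0.8031 -0.682   1.3814  0.3407  1.3374 -2.2586] minmargin 0.34 j 7
([517, 357, 15], -80, 0) q [-0.1689  0.6423 -0.6742  1.6289  0.4509  1.0313 -2.3781] minmargin 0.22 j 7
([517, 357, 120], -80, 0) q [-0.1306  0.5254 -0.7285  1.5547  0.366   1.2022 -2.3214] minmargin 0.28 j 7
([480, 200, 160], -85, 0) q [ 0.1862  0.2342 -0.7484  1.7992  0.172   1.1745 -2.099 ] minmargin 0.5 j 7
([470, -100, 160], -97, 0) q [ 0.5946  0.1026 -0.5015  1.9051  0.0544  1.1472 -1.62  ] minmargin 0.51 j 4
([451, -371, 120], -97, 0) q [ 0.8563  0.347  -0.2957  1.6971  0.1113  1.114  -1.1649] minmargin 0.72 j 4
([451, -371, 40], -97, 0) q [ 0.8435  0.4409 -0.284   1.7567  0.146   0.9646 -1.1911] minmargin 0.66 j 4
```

Request:
{"fn": "carry_out", "kwargs": {"increments": "0 0 0 0 0 0 0.06; 8 0 0 0 0 -0.001 0.064; 16 0 0 0 0 -0.002 0.064; 24 0 0 0.0007 0.0007 -0.003 0.064; 28.8 0 0 0.0007 0.0007 -0.003 0.064"}}

```text
time: 37.1
ee_pos: [0.5144, 0.3568, 0.0156]
eef_rot: [0.759, -0.638, -0.083, 0.097]
ft_force: [0.3, -0.6, -0.3]
width: 0.0636
```

```bash
python3 - <<'E'
from h import *
from bench import r
goG([517,357,15],-80,0)
p,d=r.camera('side');crop(p,200,230,380,410,4,'pics/s25.png')
p,d=r.camera('wrist');cv2.imwrite('pics/w25.png',p)
E
```

```text
t37.10 inc 14.7 0.1 -0.1 0.0003 -0.0052 0.0096 | now [514.4 356.8  15.6] w 63.6 F [ 0.3 -0.6 -0.3] rows>=1.4 q [-0.173   0.7967 -0.6798  1.3868  0.3385  1.3314 -2.2594]
```

View pics/s25.png

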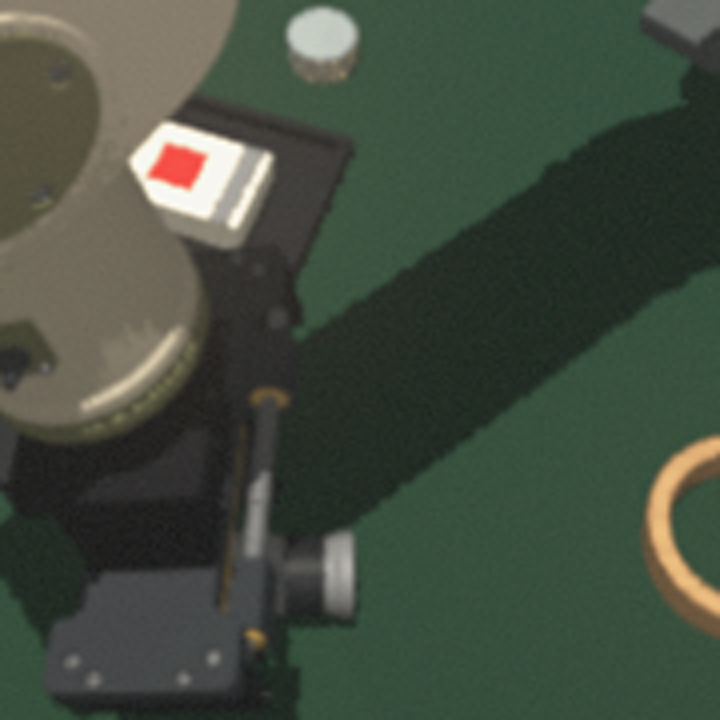

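View pics/w25.png

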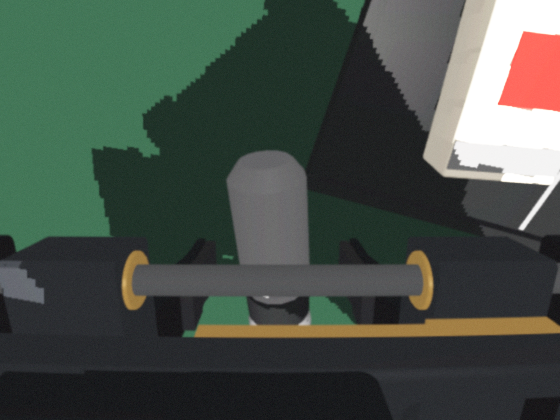

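Request:
{"fn": "carry_out", "kwargs": {"increments": "7 0 0 0 -0.0026 0.002 0.064; 14.7 0 0 0.0003 -0.0052 0.006 0.064; 14.7 0 0 0.0003 -0.0052 0.0096 0.055; 14.7 0 0 0.0003 -0.0052 0.0096 0.025; 14.7 0 0 0.0003 -0.0052 0.0096 0.025"}}

```text
time: 37.83
ee_pos: [0.5173, 0.3571, 0.0052]
eef_rot: [0.765, -0.643, -0.002, 0.001]
ft_force: [-0.3, 0.6, 0.7]
width: 0.0429
```

Request:
{"fn": "carry_out", "kwargs": {"increments": "0 0 0 0 0 0 0.025; 0 0 0 0 0 0 0.025; 0 0 0 0 0 0 0.025; 0 0 0 0 0 -0.002 0.025; 0 0 0 0 0 -0.008 0.025"}}

```text
time: 38.45
ee_pos: [0.5174, 0.3562, 0.0128]
eef_rot: [0.765, -0.644, -0.001, 0.002]
ft_force: [0.0, -0.7, -0.6]
width: 0.0357
```

```bash
python3 - <<'E'
from h import *
from bench import r
goG([480,200,160],-85,0)
p,d=r.camera('side');crop(p,200,230,380,410,4,'pics/s26.png')
p,d=r.camera('wrist');cv2.imwrite('pics/w26.png',p)
E
```

```text
t38.45 inc 0.3 -0.0 4.9 0.1475 0.0643 -0.1368 | now [517.4 356.2  12.8] w 35.7 F [ 0.  -0.7 -0.6] rows>=3.4 q [-0.1668  0.6338 -0.6749  1.6214  0.4387  1.0474 -2.3698]
```

View pics/w26.png

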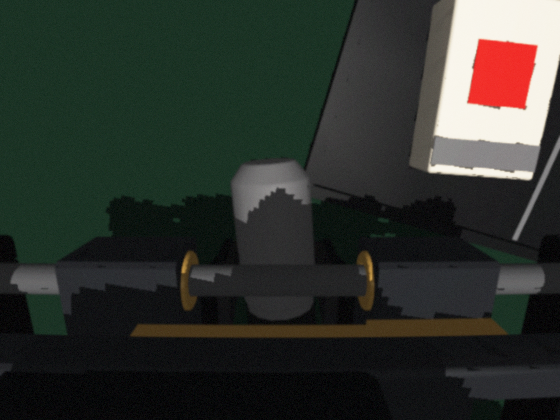

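Request:
{"fn": "carry_out", "kwargs": {"increments": "0 0 0 0 0 -0.03 0.025; 0 0 0 0 0 -0.07 0.025; 0 0 1.5 0.03 0.013 -0.11 0.025; 0 0 3 0.08 0.035 -0.1368 0.025; 0 0 4.9 0.13 0.055 -0.1368 0.025"}}

```text
time: 39.17
ee_pos: [0.4873, 0.2177, 0.1527]
eef_rot: [0.737, -0.676, 0.0, -0.0]
ft_force: [0.8, -0.8, -1.2]
width: 0.036
```

```bash
python3 - <<'E'
from h import *
from bench import r
p,d=r.camera('wrist');cv2.imwrite('pics/w27.png',p);m=r.camera_model('wrist');C=cloud(m,d);s=r.read_state()
R=Ro.from_quat(s['eef_rot']).as_matrix();L=(C-s['ee_pos'])@R
for v in range(130,330,12): print(v,np.round(L[v,265:300:10]*1000).tolist())
p,d=r.camera('side');cv2.imwrite('pics/s27.png',p)
goG([470,-100,160],-97,0)
E
```

```text
130 [[-11.0, -62.0, 150.0], [-2.0, -62.0, 149.0], [7.0, -62.0, 148.0], [16.0, -62.0, 150.0]]
142 [[-11.0, -51.0, 153.0], [-2.0, -51.0, 153.0], [7.0, -52.0, 142.0], [16.0, -52.0, 141.0]]
154 [[-11.0, -40.0, 155.0], [-2.0, -40.0, 152.0], [8.0, -40.0, 152.0], [17.0, -40.0, 154.0]]
166 [[-5.0, -51.0, -25.0], [-1.0, -51.0, -25.0], [3.0, -51.0, -22.0], [8.0, -50.0, -20.0]]
178 [[-5.0, -47.0, -28.0], [-1.0, -47.0, -29.0], [3.0, -46.0, -26.0], [7.0, -46.0, -26.0]]
190 [[-5.0, -42.0, -30.0], [-1.0, -42.0, -31.0], [3.0, -42.0, -29.0], [7.0, -42.0, -28.0]]
202 [[-5.0, -37.0, -28.0], [-1.0, -37.0, -31.0], [3.0, -37.0, -29.0], [7.0, -36.0, -26.0]]
214 [[-5.0, -32.0, -29.0], [-1.0, -32.0, -30.0], [3.0, -32.0, -29.0], [7.0, -32.0, -28.0]]
226 [[-5.0, -27.0, -30.0], [-1.0, -27.0, -30.0], [3.0, -27.0, -29.0], [7.0, -26.0, -28.0]]
238 [[-5.0, -22.0, -31.0], [-1.0, -22.0, -31.0], [3.0, -22.0, -29.0], [8.0, -21.0, -28.0]]
250 [[-5.0, -17.0, -31.0], [-1.0, -17.0, -31.0], [3.0, -16.0, -29.0], [8.0, -16.0, -29.0]]
262 [[-5.0, -11.0, -30.0], [-1.0, -11.0, -29.0], [3.0, -11.0, -30.0], [8.0, -10.0, -28.0]]
274 [[-3.0, -32.0, -86.0], [-1.0, -32.0, -86.0], [2.0, -32.0, -86.0], [4.0, -31.0, -85.0]]
286 [[-3.0, -30.0, -88.0], [-1.0, -30.0, -88.0], [2.0, -30.0, -88.0], [4.0, -30.0, -88.0]]
298 [[-5.0, 7.0, -29.0], [-1.0, 6.0, -31.0], [3.0, 6.0, -30.0], [8.0, 7.0, -29.0]]
310 [[-5.0, 13.0, -28.0], [-1.0, 12.0, -29.0], [3.0, 11.0, -31.0], [8.0, 13.0, -28.0]]
322 [[-6.0, 20.0, -27.0], [-1.0, 18.0, -30.0], [4.0, 19.0, -29.0], [8.0, 19.0, -28.0]]
t39.27 inc 0.1 -0.3 11.4 0.3095 0.0413 0.0023 | now [487.2 211.7 150.7] w 36.1 F [ 0.3 -0.3 -1.3] rows>=5.0 q [ 0.1574  0.265  -0.7471  1.7668  0.1962  1.1896 -2.14  ]
```

View pics/s27.png

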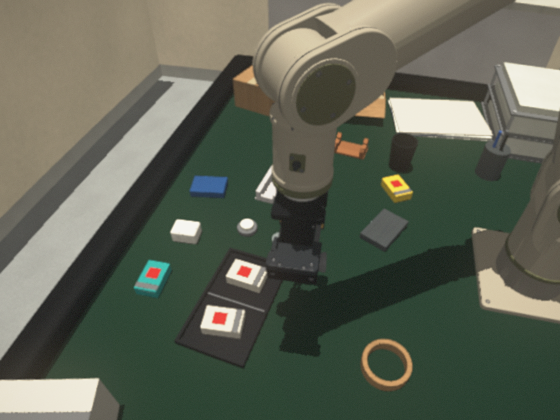

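View pics/w27.png

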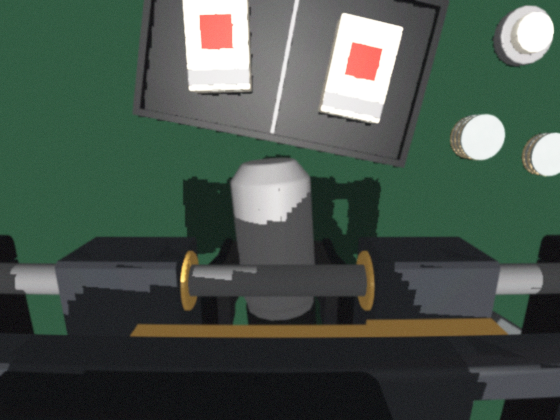

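Request:
{"fn": "carry_out", "kwargs": {"increments": "0 0 2.5 0.06 0.008 0 0.025; 0 0 5 0.12 0.016 0 0.025; 0 0 7.5 0.18 0.024 0.001 0.025; 0 0 10 0.24 0.032 0.002 0.025; 0 0 11.4 0.30 0.04 0.002 0.025"}}

```text
time: 39.9
ee_pos: [0.47, -0.0929, 0.1504]
eef_rot: [-0.662, 0.749, -0.002, -0.003]
ft_force: [0.8, 1.3, -1.8]
width: 0.036
```

```bash
python3 - <<'E'
from h import *
goG([451,-371,120],-97,0,12)
E
```

```text
t39.90 inc 0.1 -0.3 -0.1 0.2781 -0.0154 0.0441 | now [470.  -92.9 150.4] w 36.0 F [ 0.8  1.3 -1.8] rows>=4.5 q [ 0.5945  0.1032 -0.5218  1.9043  0.0627  1.15   -1.6448]
```

Request:
{"fn": "carry_out", "kwargs": {"increments": "0 0 0 0.06 -0.003 0 0.025; 0 0 0 0.12 -0.006 0.01 0.025; 0 0 0 0.18 -0.009 0.025 0.025; 0 0 0 0.24 -0.012 0.04 0.025; 0 0 0 0.278 -0.0154 0.044 0.025"}}

```text
time: 40.52
ee_pos: [0.4489, -0.3741, 0.1067]
eef_rot: [-0.661, 0.75, -0.001, -0.003]
ft_force: [0.5, 0.5, -1.1]
width: 0.0359
```

```bash
python3 - <<'E'
from h import *
from bench import r
p,d=r.camera('wrist');cv2.imwrite('pics/w28.png',p);m=r.camera_model('wrist');s=r.read_state();print(s['ee_pos'])
C=cloud(m,d);print('cradle high pts',crect(C,(.38,.53,-.45,-.29),.028,.042))
# predicted cheek tops / plate corners
for x,y,z in ((41,-24,36),(41,24,36),(-41,-24,36),(-41,24,36),(50,30,6),(50,-30,6)): print((x,y,z),proj(m,rackpt(x,y,z,(451,-371),-7)))
goG([451,-371,70],-97,0,12)
E
```

```text
[ 0.4477 -0.3788  0.1066]
cradle high pts (array([ 489.6583, -381.1768]), array([63.7209, 12.2091]), 82.06822204589844, 608, array([ 490.6561, -382.1985], dtype=float32))
(41, -24, 36) [298.4473 159.7427]
(41, 24, 36) [229.0817 160.4342]
(-41, -24, 36) [297.5862 268.9655]
(-41, 24, 36) [233.9724 269.673 ]
(50, 30, 6) [225.8681 144.5526]
(50, -30, 6) [303.5125 143.7956]
t40.58 inc 0.2 -0.5 -0.5 -0.0086 -0.0025 0.0485 | now [ 447.7 -378.8  106.6] w 35.7 F [-2.5 -3.3 -0.9] rows>=0.8 q [ 0.8659  0.3552 -0.2987  1.6936  0.1247  1.1098 -1.1721]
```

View pics/w28.png

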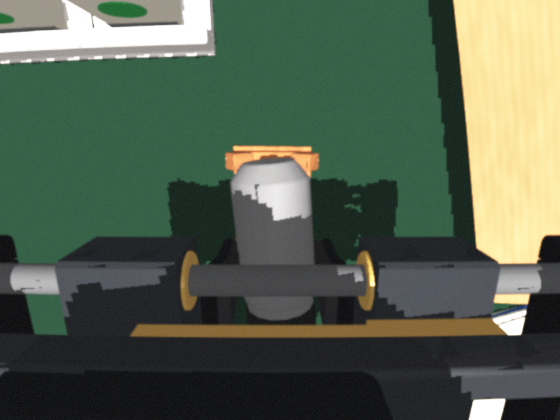

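```bash
python3 - <<'E'
from h import *
from bench import r
r.camera('side')
for i in range(2):
    m=r.camera_model('wrist');s=r.read_state();p,d=r.camera('wrist');print(s['ee_pos'])
    C=cloud(m,d);print('far saddle',crect(C,(.46,.53,-.45,-.29),.028,.042))
cv2.imwrite('pics/w29.png',p)
hsv=cv2.cvtColor(p,cv2.COLOR_BGR2HSV);o=((hsv[...,0]<22)&(hsv[...,1]>130)&(hsv[...,2]>60)).astype(np.uint8)
o[:, :200]=0;o[:,350:]=0;o[190:]=0
ys,xs=np.nonzero(o);print(xs.min(),xs.max(),ys.min(),ys.max())
for v in range(ys.min(),ys.max(),4):
    x=np.nonzero(o[v])[0]; print(v,x.min(),x.max(),(plane(m,x.min(),v,.034)*1000).round(1),(plane(m,x.max(),v,.034)*1000).round(1))
E
```

```text
[ 0.4484 -0.3759  0.1069]
far saddle (array([ 491.0435, -376.3513]), array([64.2119, 12.1109]), 81.86045837402344, 630, array([ 492.2858, -374.6602], dtype=float32))
[ 0.4497 -0.373   0.1073]
far saddle (array([ 490.9604, -376.6949]), array([63.4399, 12.0779]), 82.35529327392578, 602, array([ 491.8765, -378.547 ], dtype=float32))
227 319 146 182
146 241 242 [ 505.1 -355.4   34. ] [ 505.  -356.1   34. ]
150 235 312 [ 503.  -350.9   34. ] [ 496.1 -404.    34. ]
154 228 318 [ 500.9 -345.6   34. ] [ 492.8 -407.9   34. ]
158 227 319 [ 498.2 -344.5   34. ] [ 490.  -408.3   34. ]
162 228 319 [ 495.4 -344.7   34. ] [ 487.2 -408.    34. ]
166 228 319 [ 492.6 -344.2   34. ] [ 484.4 -407.7   34. ]
170 232 317 [ 489.4 -346.6   34. ] [ 481.8 -406.1   34. ]
174 311 311 [ 479.5 -401.6   34. ] [ 479.5 -401.6   34. ]
178 311 311 [ 476.6 -401.3   34. ] [ 476.6 -401.3   34. ]
```

```bash
python3 - <<'E'
from h import *
goG([450.5,-371,65],-97.5,0,12)
E
```

```text
t40.73 inc 0.1 -0.3 0.4 -0.0003 0.0 0.0546 | now [ 450.6 -371.1  107.6] w 35.5 F [ 0.1  1.7 -1.9] rows>=0.9 q [ 0.8611  0.3498 -0.306   1.699   0.1218  1.1103 -1.177 ]
```

Request:
{"fn": "carry_out", "kwargs": {"increments": "0 -0.3 0.4 0 0 0.02 0.025; 0 -0.3 0.4 0 0 0.04 0.025; 0 -0.3 0.4 0 0 0.054 0.025; 0 -0.3 0.4 0 0 0.054 0.025; 0 -0.3 0.4 0 0 0.054 0.025"}}

```text
time: 41.35
ee_pos: [0.4509, -0.3713, 0.0542]
eef_rot: [-0.659, 0.752, 0.0, -0.001]
ft_force: [-0.4, 0.1, -1.6]
width: 0.036
```

```bash
python3 - <<'E'
from h import *
from bench import r
goG([450.5,-371,42],-97.5,0,12)
p,d=r.camera('wrist');cv2.imwrite('pics/w30.png',p)
p,d=r.camera('side');crop(p,290,90,420,190,6,'pics/s30.png')
goG([450.5,-371,42],-97.5,0,12)
E
```

```text
t41.35 inc 0.1 -0.0 -0.0 -0.0003 0.0004 0.0242 | now [ 450.9 -371.3   54.2] w 36.0 F [-0.4  0.1 -1.6] rows>=0.4 q [ 0.8552  0.4123 -0.2977  1.7395  0.1402  1.0116 -1.1956]
t41.45 inc 0.0 -0.0 -0.0 -0.0006 0.0005 0.0244 | now [ 451.  -371.6   54.4] w 36.0 F [-0.2 -0.4 -2.2] rows>=0.4 q [ 0.8554  0.4119 -0.2976  1.7393  0.1402  1.0115 -1.1956]
```

View pics/w30.png

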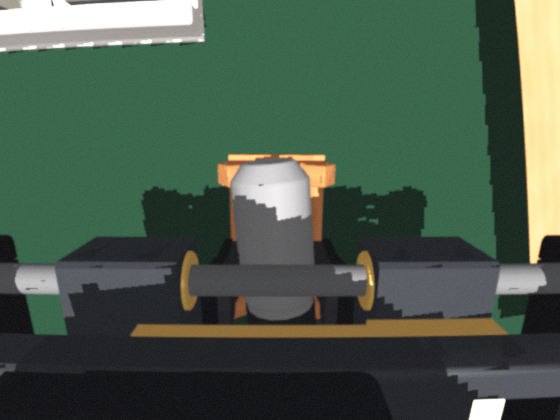

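View pics/s30.png

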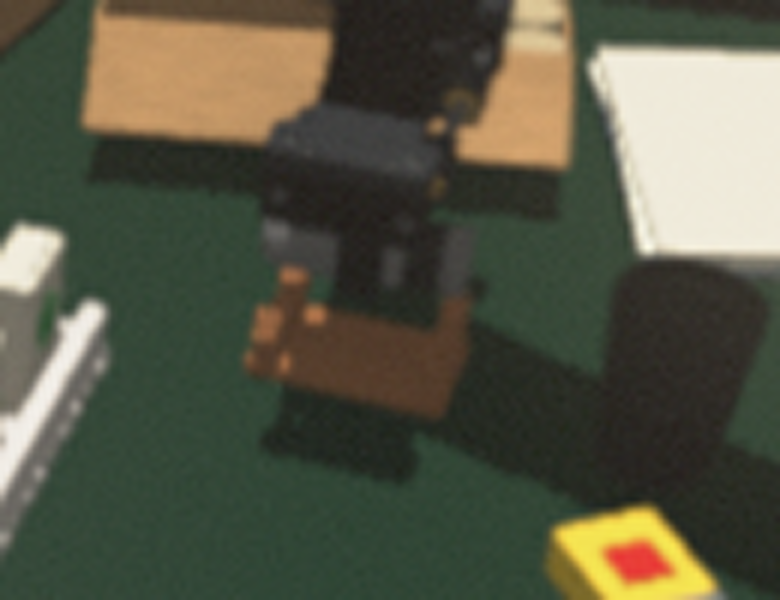

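Request:
{"fn": "carry_out", "kwargs": {"increments": "0 0 0 0.0005 0 0.007 0.025; 0 0 0 0.0005 0 0.014 0.025; 0 0 0 0.0005 0 0.021 0.025; 0 0 0 0.0005 0 0.025 0.025; 0 0 0 0.0005 0 0.026 0.025"}}

```text
time: 42.08
ee_pos: [0.4511, -0.3726, 0.0289]
eef_rot: [-0.659, 0.752, -0.0, -0.001]
ft_force: [-1.8, 0.8, 8.0]
width: 0.036
```

```bash
python3 - <<'E'
from h import *
from bench import r
goG([450.5,-371,40],-97.5,0,12)
E
```

```text
t42.08 inc 0.0 -0.1 -0.1 -0.0015 0.0008 0.0009 | now [ 451.1 -372.6   28.9] w 36.0 F [-1.8  0.8  8. ] rows>=0.0 q [ 0.851   0.4452 -0.2919  1.7543  0.1532  0.9638 -1.2043]
```

Request:
{"fn": "carry_out", "kwargs": {"increments": "0 0 0 0 0 0 0.04; 0 0 0 0 0 0 0.044; 0 0 0 0 0 0 0.05; 0 0 0 0 0 0 0.056; 0 0 0 0 0 0 0.06"}}

```text
time: 42.7
ee_pos: [0.4511, -0.3726, 0.0288]
eef_rot: [-0.659, 0.752, -0.0, -0.001]
ft_force: [-0.7, -1.1, 0.0]
width: 0.0576
```

Request:
{"fn": "carry_out", "kwargs": {"increments": "0 0 0 0 0 -0.01 0.06; 0 0 0 0 0 -0.04 0.06; 0 0 0 0 0 -0.08 0.06; 0 0 0 0 0 -0.13 0.05; 0 0 0 0 0 -0.15 0.04"}}

```text
time: 43.32
ee_pos: [0.4523, -0.3731, 0.1831]
eef_rot: [-0.659, 0.752, -0.003, -0.0]
ft_force: [0.0, -0.6, -0.8]
width: 0.047
```

```bash
python3 - <<'E'
from h import *
from bench import r
m=r.camera_model('wrist');p,d=r.camera('wrist');cv2.imwrite('pics/w31.png',p)
C=cloud(m,d);print('stamp',crect(C,(.38,.53,-.42,-.32),.045,.07))
p,d=r.camera('side');cv2.imwrite('pics/s31.png',p)
C=cloud(r.camera_model('side'),d);print('stamp side',crect(C,(.38,.53,-.42,-.32),.048,.07))
for n,b in (("c1",(.56,.66,-.36,-.25)),("c2",(.56,.68,-.25,-.17))): print(n,crect(C,b,.05,.1))
goG([580,-150,150],-97,0)
E
```

```text
stamp (array([ 453.6477, -373.475 ]), array([100.1346,  34.8953]), -4.4509124755859375, 4008, array([ 454.9778, -373.469 ], dtype=float32))
stamp side (array([ 451.6954, -367.155 ]), array([98.7868, 29.9156]), -8.189605712890625, 223, array([ 449.2738, -364.5593], dtype=float32))
c1 (array([ 606.8813, -298.7582]), array([53.3007, 24.7383]), 83.93588256835938, 187, array([ 605.777 , -290.7761], dtype=float32))
c2 (array([ 616.7587, -213.3363]), array([54.9685, 23.5616]), 84.0584945678711, 219, array([ 615.782, -206.   ], dtype=float32))
t43.42 inc -0.2 -0.2 -0.6 -0.2382 -0.0969 0.0417 | now [ 452.4 -373.2  182.4] w 42.4 F [ 0.2 -0.3 -0.6] rows>=4.2 q [ 0.87    0.2867 -0.3109  1.6143  0.0935  1.2493 -1.1607]
```

View pics/s31.png

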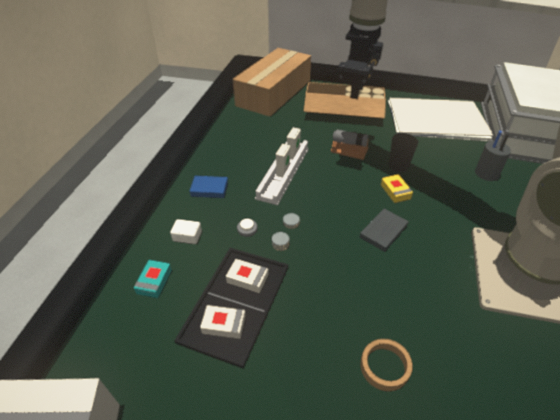

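View pics/w31.png

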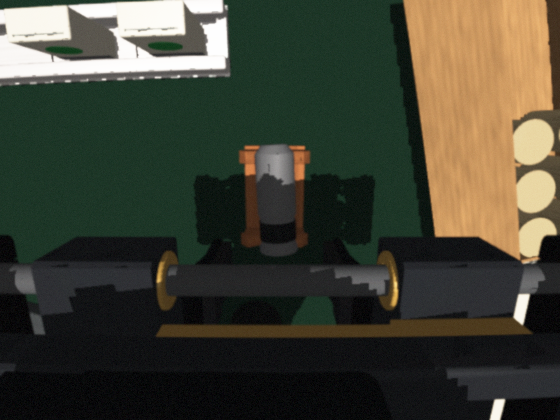

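```bash
python3 - <<'E'
from h import *
from bench import r
for n in ('side','top'):
    m=r.camera_model(n);p=cv2.imread(f'pics/{n}0.png');d=np.load(f'pics/{n}0.npy')
    C=cloud(m,d);u0,v0=proj(m,[.65,.017,.02]).astype(int);print(n,u0,v0)
    mk=np.zeros(p.shape[:2],np.uint8);g=cv2.cvtColor(p,cv2.COLOR_BGR2GRAY);mk[v0-18:v0+18,u0-18:u0+18]=(g[v0-18:v0+18,u0-18:u0+18]>165)
    k=max(cv2.findContours(mk,cv2.RETR_EXTERNAL,cv2.CHAIN_APPROX_NONE)[0],key=cv2.contourArea);M=cv2.moments(k);u,v=M['m10']/M['m00'],M['m01']/M['m00']
    z=np.median(C[int(v)-2:int(v)+3,int(u)-2:int(u)+3,2]);print(u,v,cv2.contourArea(k),'z',z,plane(m,u,v,z),wrect(m,k,z)[1])
goG([600,-60,160],-97,0)
E
```

```text
side 246 223
246.4290598290598 223.4273504273504 97.5 z 0.02171514036068989 [0.6489 0.0187 0.0217] [31.3461 29.6755]
top 264 160
264.56481481481484 159.66975308641975 162.0 z 0.022441210203711592 [0.6517 0.017  0.0224] [33.8088 32.6336]
t43.42 inc -0.2 -0.2 -0.6 -0.33 -0.105 0.0314 | now [ 452.4 -373.2  182.4] w 42.4 F [ 0.2 -0.3 -0.6] rows>=5.6 q [ 0.87    0.2867 -0.3109  1.6143  0.0935  1.2493 -1.1607]
```

Request:
{"fn": "carry_out", "kwargs": {"increments": "0 0 0 -0.058 -0.018 0 0.02; 0 0 0 -0.116 -0.037 0 0.01; 0 0 0 -0.174 -0.055 0.005 0; 0 0 0 -0.232 -0.073 0.015 0; 0 0 -0.6 -0.29 -0.092 0.025 0"}}

```text
time: 44.05
ee_pos: [0.5819, -0.0962, 0.1555]
eef_rot: [-0.663, 0.749, -0.003, -0.001]
ft_force: [1.0, -0.7, -0.3]
width: 0.0024
```

```bash
python3 - <<'E'
from h import *
go([650.3,17.8,60],-97,0)
E
```

```text
t44.05 inc -0.2 -0.3 0.0 -0.1219 -0.0538 0.0951 | now [581.9 -96.2 155.5] w 2.4 F [ 1.  -0.7 -0.3] rows>=2.6 q [ 0.4768  0.3383 -0.4792  1.6278  0.1692  1.213  -1.7305]
```

Request:
{"fn": "carry_out", "kwargs": {"increments": "0 0 0 -0.05 -0.022 0.01 0; 0 0 0 -0.1 -0.044 0.03 0; 0 0 0 -0.1219 -0.0538 0.06 0; 0 0 0 -0.1219 -0.0538 0.09 0; 0 0 0 -0.1219 -0.0538 0.095 0"}}

```text
time: 44.68
ee_pos: [0.6483, 0.0178, 0.057]
eef_rot: [-0.663, 0.749, -0.001, -0.003]
ft_force: [0.2, 0.0, -0.4]
width: 0.0003
```

```bash
python3 - <<'E'
from h import *
from bench import r
p,d=r.camera('side');crop(p,180,150,330,400,2.4,'pics/s32.png')
p,d=r.camera('wrist');cv2.imwrite('pics/w32.png',p)
go([650.3,17.8,30],-97,0)
E
```

```text
t44.77 inc -0.1 -0.3 0.0 -0.0006 -0.0003 0.0297 | now [649.9  17.4  59.7] w 0.3 F [-0.1  0.   0.1] rows>=0.5 q [ 0.2588  0.5631 -0.4831  1.5434  0.287   1.1048 -1.9831]
```

View pics/s32.png

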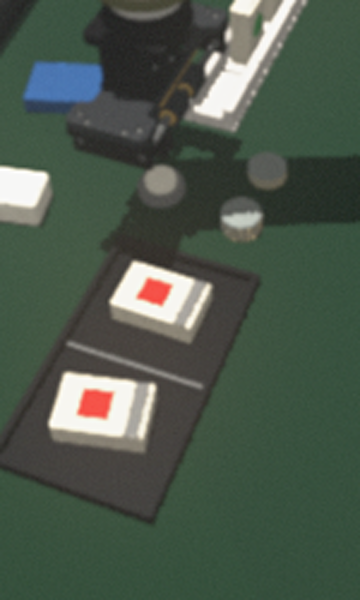

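View pics/w32.png

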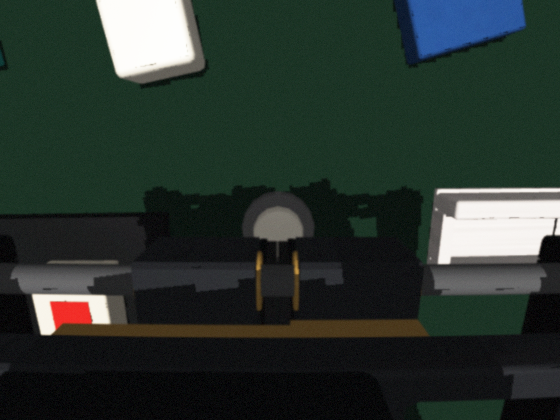

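Request:
{"fn": "carry_out", "kwargs": {"increments": "0 0 0 0 0 0.015 0; 0 0 0 0 0 0.03 0; 0 0 0 0 0 0.036 0; 0 0 0 0 0 0.041 0; 0 0 0 0 0 0.0445 0"}}

```text
time: 45.4
ee_pos: [0.6499, 0.017, 0.0161]
eef_rot: [-0.663, 0.749, -0.002, -0.001]
ft_force: [-15.2, -2.3, 30.8]
width: 0.0005
```

Request:
{"fn": "carry_out", "kwargs": {"increments": "0 0 0 0 0 0.001 0; 0 0 0 0 0 0.0015 0; 0 0 0 0 0 0.002 0; 0 0 0 0 0 0.002 0; 0 0 0 0 0 0.002 0"}}

```text
time: 46.02
ee_pos: [0.6499, 0.017, 0.0163]
eef_rot: [-0.663, 0.749, -0.003, -0.002]
ft_force: [-12.4, -1.6, 20.7]
width: 0.0003
```

Request:
{"fn": "carry_out", "kwargs": {"increments": "0 0 0 0 0 -0.01 0; 0 0 0 0 0 -0.03 0; 0 0 0 0 0 -0.07 0; 0 0 0 0 0 -0.12 0; 0 0 0 0 0 -0.16 0"}}

```text
time: 46.65
ee_pos: [0.6502, 0.0183, 0.1796]
eef_rot: [-0.663, 0.749, -0.003, -0.001]
ft_force: [-0.2, 0.3, -0.0]
width: 0.0004
```

```bash
python3 - <<'E'
from h import *
go([420,-30,260],-97,0)
E
```

```text
t46.65 inc -0.3 -0.3 0.0 0.0764 0.2222 -0.081 | now [650.2  18.3 179.6] w 0.4 F [-0.2  0.3 -0. ] rows>=4.0 q [ 0.2723  0.4578 -0.51    1.427   0.2318  1.3126 -1.9451]
```

Back off so the cameras can see everything for the final check.

Request:
{"fn": "carry_out", "kwargs": {"increments": "0 0 0 0.015 0.045 -0.03 0; 0 0 0 0.03 0.09 -0.05 0; 0 0 0 0.045 0.135 -0.07 0; 0 0 0 0.06 0.18 -0.08 0; 0 0 0 0.0764 0.2222 -0.081 0"}}

```text
time: 47.28
ee_pos: [0.4191, -0.0299, 0.2617]
eef_rot: [-0.663, 0.749, -0.005, 0.0]
ft_force: [-0.1, 0.1, -0.2]
width: 0.0005
```

```bash
python3 - <<'E'
from h import *
from bench import r
p,d=r.camera('top');cv2.imwrite('pics/t33.png',p);C=cloud(r.camera_model('top'),d)
for n,b,z0,z1 in [("redL",(.54,.69,.22,.34),.02,.045),("redR",(.54,.69,.1,.22),.02,.045),("c1",(.56,.66,-.36,-.25),.07,.1),("c2",(.56,.68,-.25,-.17),.07,.1),("stamp",(.38,.53,-.42,-.32),.048,.07),("tally",(.62,.69,-.01,.05),.015,.05),("chL",(.5,.6,.01,.08),.008,.04),("chR",(.5,.6,-.07,0.),.008,.04)]:
    try: print('top',n,crect(C,b,z0,z1))
    except Exception as e: print(n,'fail')
p,d=r.camera('side');cv2.imwrite('pics/s33.png',p);C=cloud(r.camera_model('side'),d)
for n,b,z0,z1 in [("redL",(.54,.69,.22,.34),.02,.045),("redR",(.54,.69,.1,.22),.02,.045),("c1 hi",(.56,.66,-.36,-.25),.07,.1),("c2 hi",(.56,.68,-.25,-.17),.07,.1),("stamp",(.38,.53,-.42,-.32),.048,.07),("tally",(.64,.66,.01,.03),.015,.05)]:
    try: print('side',n,crect(C,b,z0,z1))
    except Exception as e: print(n,'fail')
u,v=246,223;print('tally z',np.median(C[v-2:v+3,u-2:u+3,2]))
crop(p,240,110,400,220,5,'pics/s34.png')
E
```

```text
top redL (array([618.3011, 276.8877]), array([77.7624, 51.4011]), 5.627079963684082, 786, array([617.1182, 275.8409], dtype=float32))
top redR (array([605.4066, 158.9008]), array([76.2256, 50.9643]), -6.401008605957031, 785, array([604.6326, 158.1497], dtype=float32))
top c1 (array([ 609.2085, -299.8049]), array([50.818 , 25.0225]), 82.81488800048828, 306, array([ 608.3264, -298.4577], dtype=float32))
top c2 (array([ 619.1467, -213.6025]), array([50.1102, 25.0314]), 83.06990814208984, 297, array([ 618.2224, -212.9351], dtype=float32))
top stamp (array([ 454.6601, -370.0848]), array([100.1301,  31.1959]), -3.9463958740234375, 665, array([ 452.8698, -369.0751], dtype=float32))
top tally (array([650.3343,  12.6404]), array([36.2412, 33.148 ]), -57.903499603271484, 165, array([650.2934,  15.5517], dtype=float32))
top chL (array([0., 0.]), array([0., 0.]), 0.0, 0, array([nan, nan], dtype=float32))
top chR (array([0., 0.]), array([0., 0.]), 0.0, 0, array([nan, nan], dtype=float32))
side redL (array([615.5597, 277.3792]), array([76.5777, 50.6323]), 5.619297027587891, 942, array([615.1011, 2
[... 179 characters left out ...]
([ 607.624 , -300.1224]), array([53.0377, 24.7278]), 84.56843566894531, 111, array([ 606.7288, -295.0689], dtype=float32))
side c2 hi (array([ 616.8615, -213.8389]), array([52.8798, 23.9303]), 83.83343505859375, 135, array([ 616.6459, -209.7857], dtype=float32))
side stamp (array([ 469.7697, -361.2177]), array([66.8188, 19.8122]), -8.020797729492188, 99, array([ 468.4936, -362.4679], dtype=float32))
side tally (array([650.2599,  20.1988]), array([19.6168, 18.209 ]), 87.89582061767578, 52, array([650.0818,  21.1162], dtype=float32))
tally z 0.021954107129445455h.py:49: RuntimeWarning: Mean of empty slice.
  return np.array(c),np.array(sz),(a+90)%180-90,len(P),P.mean(0)
  ret = um.true_divide(
```

View pics/s33.png

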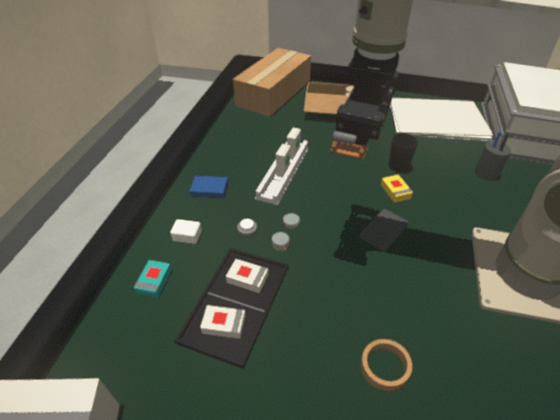

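View pics/s34.png

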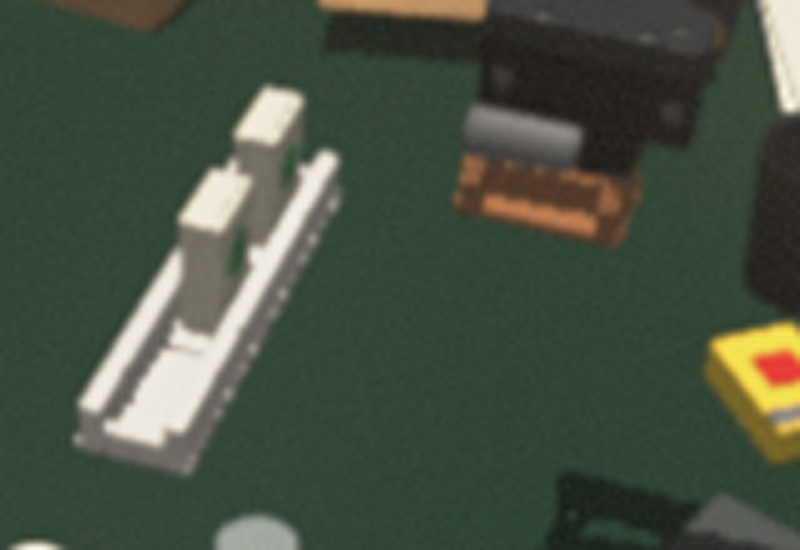

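View pics/t33.png

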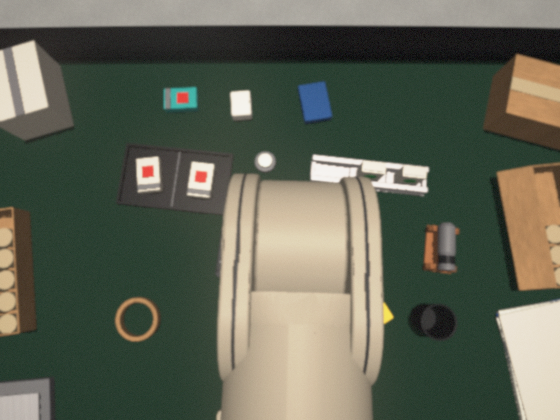

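```bash
python3 -c "
from bench import r
print(r.read_state()['time'],r.read_state()['joint_vel']);print(r.close_job())"
```

```text
47.375 [-0.02256858  0.08248118 -0.02611329 -0.06974208  0.03433376 -0.03353532
 -0.0595899 ]
the job is handed in; nothing more can be done
None
```

I handed the job in at about 47 s, and my last camera checks show everything in place. The hand-in reports no verdict.

**What I did**
- **Cartons:** Four were present. The two green-tagged ones stand in the rack, at about y = -84 and 0 mm along the channel. The two red-tagged ones lie flat, one in each half of the tray. I left the turquoise and yellow look-alikes and the blank white box alone.
- **Stamp:** It lies across both saddles of its cradle.
- **Button:** I pressed it with closed fingers until it bottomed out (TCP at z = 16 mm, 20–30 N on the wrist), then let it go.

**What the last checks showed**
- **Green cartons:** The tops measure 50 × 25 mm, within about 1 mm of the channel centre line, and both look upright.
- **Red cartons:** They show as 76–78 × 51 mm outlines, flat inside the tray.
- **Stamp:** It is within about 4 mm of the seat, with its axis 3–4° (about 0.06 rad) off the cradle. The side view of it was partly blocked by the gripper, so that check rests on the top and wrist views.
- **Button:** It is back up, with its top at 22 mm.
- **Disc stacks:** They look unmoved in the side picture. My numeric check of them gave no reading because the arm was in the way of the top camera.

**What went wrong on the way**
- The first grasp of the second red carton lifted before the fingers had closed, so I repeated it.
- A wrong-signed lift tipped the stamp over; I let it down flat on the table and gripped it again from above.
- One green carton was knocked about 4 cm aside before I reached it, so I measured it again.
- Joint 3 came within 0.001 rad of its limit during one retreat.

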